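# Put the polishing bench kit back into its holders

## Robot

A 6-joint arm with a two-finger parallel gripper is mounted at the origin on a cart in front of the work surface, level with it; the furniture and walls round the work are solid. World frame = base frame: x ahead of the robot, y to its left, z up, the work surface at z = 0. Lengths are in m, angles in degrees, forces in N, time in s.
With the tool pointing down it reaches from about 0.35 to 0.875 m from the base axis. Payload 4.2 kg.
Tool frame: the origin (TCP) lies midway between the tips of the shut fingers; the grasp point (between the pads) lies r.grasp_offset behind it (r.grasp_offset is the distance from the TCP to the grasp point, in m); z points along the fingers, y is the direction in which the jaws open and shut (so a half turn about z gives the same grasp; the last joint's range is limited). The gripper opens to 87 mm and grips with 3 to 60 N. Pads are 19 mm wide; open, the fingers measure 117 mm over their backs; the gripper's body (75 mm by 190 mm) begins 51 mm behind the grasp point.
Start: joints at [-50.386, 22.042, 0.453, 0, -68.411, -14.817], TCP at [0.262, -0.567, 0.223] pointing down, gripper open.
Joint ranges: [-179.83, 179.83], [-69.29, 118.12], [-61.27, 80.66], [-181.25, 117.63], [-171.15, -9.14], [-177.46, 177.46]. Speed limits (degrees/s): [159.86, 159.86, 180, 180, 180, 180].

## Interface

Orientations are given as a 3x3 rotation matrix whose columns are the frame's x, y, z axes.
In Python, from station import sense, optics, r gives the robot as it stands. The module is installed in compiled form; this text tells all that it offers.
- The arm moves only by the tool servo_tool, never from a script. Its argument "deltas" is a list of rows, each an object with "slide": the shift along the tool's x, y, z in units of 25 mm (1.0 is 25 mm), a list of three; "spin": the turn about the tool's z in units of 8 degrees (1.0 is 8 degrees). A call has 1 to 10 rows; each row shifts and turns the pose as measured when the row begins, along the tool's axes as they then stand; what a row does not reach is not made up. A row lasts 1/10 s, in which the tool goes at most 50 mm and 8.59 degrees, less where a joint would pass 70% of its speed; a pose out of reach is approached as far as the arm can. A call is refused whole if a number of a shift passes 1 or a number of a turn 1, either way. A call with a gripper value outside its range is refused whole. "gripper" is the closure in counts, from 0 (fully open) to 255 (shut), set as the call begins (left out, the last holds). The fingers move at their own pace and stop on an object; the grip force is fixed at half the most. Time passes only in rows, so rows that do not move let the fingers close. It gives the time, the measured TCP pose, the force and the opening at its end, in the units of the state.
- sense(): the state, without advancing time (a new reading comes with each control period).
- optics.capture(name): name is "scene" or "top" or "wrist"; returns a dict with "frame" (420x560x3 uint8, red, green, blue), "camera_matrix" (3x3 intrinsics, pixels), "k1" (the pictures are not rectified: a ray, as slopes to the right and down, at radius r is drawn at 1 + k1 r^2 times it, then the intrinsics apply), "eye" and "rotation" of the camera in the world. Camera axes: x right, y down, z forward; pixel columns grow to the right and rows downward; lengths in m; the calibration is good to about 2 mm. A picture is of the moment at which its call begins. There is no depth.
- r.finish_job(): hands the job in, once; it reports no verdict.
The state is a dict: "time_s": time; "joints": joint angles; "joint_velocities": joint speeds; "effort": joint torques, N m; "tcp_pos": TCP position; "ee_rot": TCP orientation; "wrist_force": force on the tool from outside, world axes, zero at the start; "moment": the same for the moment, N m; "gripper_width": opening from 0.0 (shut) to 1.0 (fully open).
Only numpy, scipy, OpenCV 4.12 (cv2) and the standard library are available. Lean on these libraries where they do the work, as an engineer would, in place of code of your own. Each camera call takes 0.05 s, during which the arm holds its last target.

## Task

Sort the loose kit on the bench mat into its holders: the large weight into the wide round recess of the weight block and the small weight into the narrow one, one dropper bottle into each of the two square pockets of the dropper rack (either way round), and the loupe into the round dish. Set each thing down upright on the floor of its place, let go of it, never tip any of them over, and leave the tape roll and the tweezers lying by where they are.

Things in the scene. Friction and masses are not known exactly. Their poses are not given: they have to be found in the camera images.
- large_weight: Large brass weight, round, 36 mm diameter, 46 mm tall, with a knob on top; graspable anywhere from the side (as if a smooth upright body). Origin: centre of its underside; z up along its axis. About 0.2 kg. It stands upright on a 2 mm thick grey bench mat (its underside at z = 0.002). 
- small_weight: Small steel weight, round, 28 mm diameter, 40 mm tall, with a knob on top; graspable anywhere from the side (as if a smooth upright body). Origin: centre of its underside; z up along its axis. About 0.12 kg. It stands upright on a 2 mm thick grey bench mat (its underside at z = 0.002). 
- dropper_white: Small brown dropper bottle with a white dropper cap, 92 mm tall; round body of 29 mm diameter up to 44 mm height, then a slimmer neck and cap that cannot be gripped: grasp the body, its upper half leaves the fingertips clear of the rack. Origin: centre of its underside; z up along its axis. About 0.04 kg. Same kind as the other dropper bottle. It stands upright on a 2 mm thick grey bench mat (its underside at z = 0.002). 
- dropper_black: Small brown dropper bottle like the other one, 92 mm tall, but with a black dropper cap; round body of 29 mm diameter up to 44 mm height, grasp the body. Origin: centre of its underside; z up along its axis. About 0.04 kg. It stands upright on a 2 mm thick grey bench mat (its underside at z = 0.002). 
- loupe: Black standing loupe, a round waisted cup of 40 mm diameter, 40 mm tall; behaves as a plain upright cylinder of 40 mm diameter for the fingers. Origin: centre of its underside; z up along its axis. About 0.045 kg. It stands upright on a 2 mm thick grey bench mat (its underside at z = 0.002). 
- weight_block: Weight block: fixed light wooden block 122 x 62 mm, 16 mm high, long along its x axis, with two round recesses of different width, both 10 mm deep (floor 6 mm above the origin): the wide one, 54 mm diameter, centred at x = -0.027, y = 0 in the block's frame, for the large weight; the narrow one, 42 mm diameter, centred at x = +0.034, y = 0, for the small weight. Origin: centre of its underside, on the bench mat; z up.
- dropper_rack: Dropper rack: fixed white plastic block 124 x 60 mm, 22 mm high, long along its x axis, with two equal square pockets of 46 x 46 mm, 12 mm deep (floor 10 mm above the origin), centred at x = -0.031 and x = +0.031, y = 0 in the rack's frame. Origin: centre of its underside, on the bench mat; z up.
- tape_roll: Bystander, to be left alone: a roll of yellowish tape lying flat, 92 mm diameter, 48 mm high. Origin: centre of its underside, on the bench top (z = 0).
- tweezers: Bystander, to be left alone: bright steel tweezers lying on the bench top, 127 mm long along their y axis, 10 mm high. Origin: middle of their underside (z = 0).
- loupe_dish: Loupe dish: fixed round shallow aluminium dish, 74 mm outer diameter, 13 mm high, open mouth of 60 mm diameter, 8 mm deep (floor 5 mm above the origin). Origin: centre of its underside, on the bench mat; z up. (Beware: left of the mat a fixed polishing machine fills x 0.42 to 0.80, y -0.09 to 0.31, up to z = 0.38.)
There are look-alikes about, which are no part of the job. What is shaped like the small_weight but blue is not meant.

How it is judged:
By the outcome, as a careful person would: the job done as asked, in the order asked, and still so for the second after the job is handed in, with the robot touching nothing.
It also fails if it takes over 139 s, if anything falls off the work surface, if the arm or the gripper's body presses on something with over 40 N, if the wrist force passes 120 N, or if a joint passes its speed limit or range.

## Working session

There is one attempt and no reset: what is moved stays moved. The work goes in short steps, Python scripts to look and compute and a tool call to move; the robot and the scene stay as the last step left them, time stands still between calls to the robot, and variables do not carry over. Pictures are saved under pics/ and viewed, and the job is handed in when it is done.

Besides the shell and the picture viewer there is one more tool, called after "Request:" by a JSON object that holds its "fn" and its "kwargs". servo_tool: Moves the arm, as the interface text tells. Its arguments: {"type":"object","properties":{"deltas":{"type":"array"},"gripper":{"type":"number"}},"required":["deltas"]}

```bash
mkdir -p pics
cat > h.py <<'E'
from station import sense, optics, r
import numpy as np, cv2
def cap(n,f=None):
    c=optics.capture(n)
    if f: cv2.imwrite('pics/'+f,c['frame'][:,:,::-1])
    return c
E
python3 - <<'E'
from h import *
s=sense(); print(s); print(r.grasp_offset)
for n in ['scene','top','wrist']:
    c=cap(n,n+'0.png'); print(n,c['camera_matrix'].tolist(),c['k1'],c['eye'],np.round(c['rotation'],3).tolist())
E
```

```text
{'time_s': 0.0, 'joints': array([-5.03871319e+01,  2.20903212e+01,  3.79097223e-01, -3.07573880e-02,
       -6.84095246e+01, -1.48166424e+01]), 'joint_velocities': array([ 0.01243819, -0.0266181 ,  0.02928644,  0.14821992,  0.01162749,
        0.01940189]), 'effort': array([ 5.19967107e-04, -3.90664709e+01,  1.87410539e+01,  4.22009736e+00,
        1.09809585e-02, -1.72517030e-04]), 'tcp_pos': array([ 0.26189221, -0.56681714,  0.22145499]), 'ee_rot': array([[-9.07888127e-01, -4.19211438e-01, -9.59145035e-04],
       [-4.19212531e-01,  9.07886052e-01,  1.94174355e-03],
       [ 5.67932945e-05,  2.16497153e-03, -9.99997655e-01]]), 'wrist_force': array([ 0.02847097, -0.34144731,  0.06014283]), 'moment': array([-0.02018778, -0.01369284, -0.00463218]), 'gripper_width': 1.0008928964753316}
0.0187
scene [[437.9534305502797, 0.0, 279.93869918504566], [0.0, 437.9534305502797, 209.0088448804068], [0.0, 0.0, 1.0]] -0.010230660017516014 [0.29864972 0.26869704 0.59906802] [[-0.897, -0.266, 0.353], [-0.441, 0.572, -0.691], [-0.018, -0.776, -0.631]]
top [[387.31126021802606, 0.0, 277.5421494740542], [0.0, 387.31126021802606, 209.9925992604348], [0.0, 0.0, 1.0]] -0.04338067254288662 [ 0.45983263 -0.35952414  0.9108387 ] [[0.005, -0.98, 0.197], [-1.0, -0.002, 0.014], [-0.014, -0.197, -0.98]]
wrist [[362.41671233031093, 0.0, 280.43989088584914], [0.0, 362.41671233031093, 205.5611887997348], [0.0, 0.0, 1.0]] -0.016037756042090703 [ 0.20369561 -0.59493346  0.38365871] [[-0.419, 0.882, 0.217], [0.908, 0.406, 0.103], [0.003, 0.24, -0.971]]
```

View pics/scene0.png

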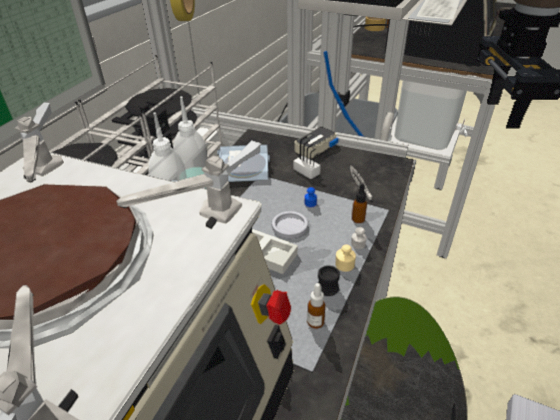

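View pics/top0.png

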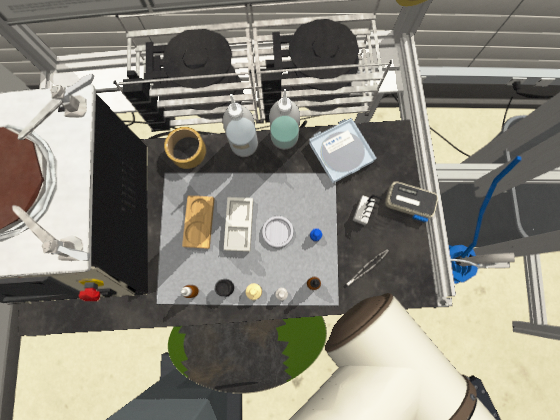

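View pics/wrist0.png

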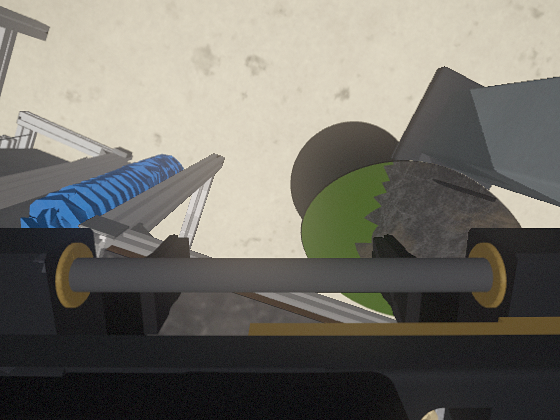

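The top view shows, left to right along the near mat edge: dropper_white (188,292), loupe (225,288), large_weight (253,292), small_weight (281,294) and dropper_black (314,283). The weight block is at (198,222), the rack at (238,224) and the dish at (277,232).

What could be mistaken for something else:
- **Small weight:** the steel one at (281,294), or the blue one at (316,235), which is not meant.
- **Large weight:** the brass one at (253,292).
- **Droppers:** told apart by cap colour. The wash bottles at (240,130) and (285,125) are no part of the job.

Next, a close crop.

Run:
```python
import cv2
t=cv2.imread('pics/top0.png'); s=cv2.imread('pics/scene0.png')
cv2.imwrite('pics/tc.png',cv2.resize(t[180:310,155:345],None,fx=4.2,fy=4.2,interpolation=cv2.INTER_CUBIC))
cv2.imwrite('pics/sc.png',cv2.resize(s[160:340,240:400],None,fx=3.3,fy=3.3,interpolation=cv2.INTER_CUBIC))
```

```text
(no output)
```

View pics/tc.png

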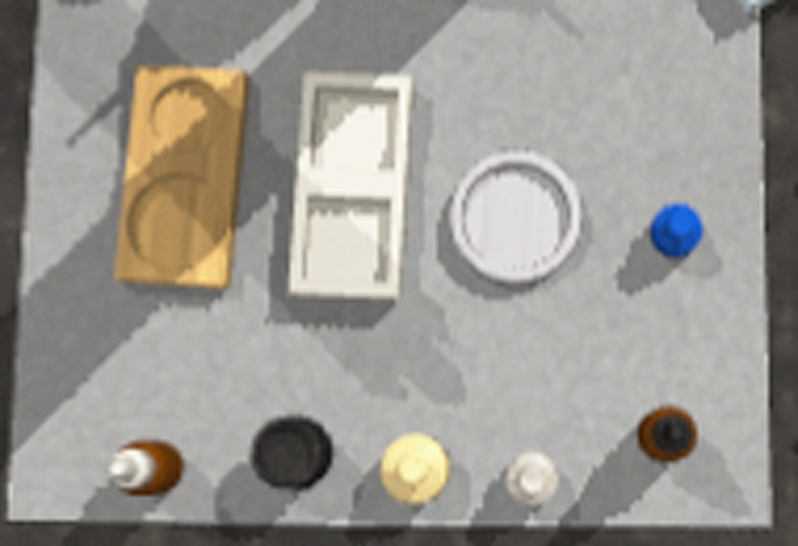

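View pics/sc.png

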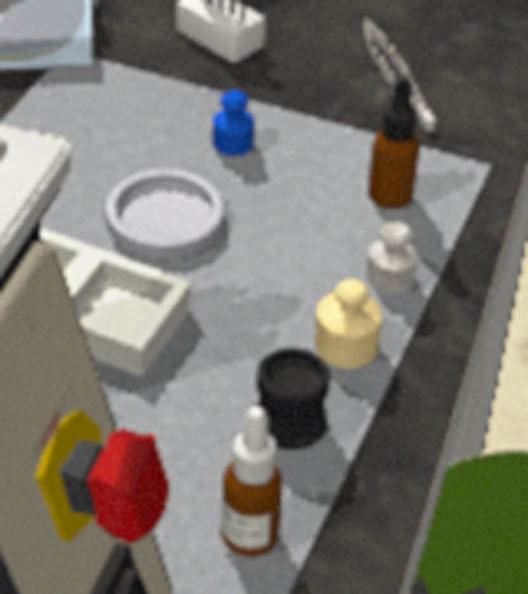

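```bash
cat >> h.py <<'E'
def pt(c,u,v,z):
    K=c['camera_matrix'];k=c['k1']
    d=np.array([(u-K[0,2])/K[0,0],(v-K[1,2])/K[1,1]]);x=d.copy()
    for _ in range(20): x=d/(1+k*(x@x))
    w=c['rotation']@np.array([x[0],x[1],1.]); e=np.array(c['eye'])
    return e+w*(z-e[2])/w[2]
def px(c,P):
    q=c['rotation'].T@(np.array(P)-c['eye']); x=q[:2]/q[2]; x=x*(1+c['k1']*(x@x))
    K=c['camera_matrix']; return np.array([K[0,0]*x[0]+K[0,2],K[1,1]*x[1]+K[1,2]])
def tri(c1,u1,c2,u2):
    def ray(c,u):
        a=pt(c,*u,0.0)-c['eye']; return np.array(c['eye']),a/np.linalg.norm(a)
    A=np.zeros((3,3));b=np.zeros(3)
    for e,d in (ray(c1,u1),ray(c2,u2)):
        M=np.eye(3)-np.outer(d,d);A+=M;b+=M@e
    return np.linalg.solve(A,b)
E
python3 - <<'E'
from h import *
t=cap('top');f=t['frame'];s=cap('scene');g=s['frame']
T=lambda X,Y:(155+(X+.5)/4.2-.5,180+(Y+.5)/4.2-.5); S=lambda X,Y:(240+(X+.5)/3.3-.5,160+(Y+.5)/3.3-.5)
def show(n,P): print(n,np.round(P,4))
# knobs/cap tips: both views
for n,a,b in [('white',(117,470),(257,412)),('loupe',(290,450),(293,367)),('large',(415,468),(351,295)),('small',(534,478),(397,236)),('black',(672,434),(402,92)),('blue',(678,228),(234,104))]:
    show(n+' top tri',tri(t,T(*a),s,S(*b)))
h=cv2.cvtColor(f,cv2.COLOR_RGB2HSV)
def blob(n,m,box,z):
    k=np.zeros_like(m);x0,y0,x1,y1=box;k[y0:y1,x0:x1]=m[y0:y1,x0:x1]
    cs,_=cv2.findContours(k,cv2.RETR_EXTERNAL,cv2.CHAIN_APPROX_NONE);c=max(cs,key=cv2.contourArea)
    r=cv2.minAreaRect(c); P=pt(t,*r[0],z); print(n,np.round(r,1).tolist() if 0 else r, np.round(P,4))
    return c,r
u=np.uint8
wood=((h[...,0]<25)&(h[...,1]>90)).astype(u)*255
for n,b,z in [('white',(175,275,205,305),.024),('large',(243,278,265,305),.03),('black',(300,270,325,295),.024)]: blob(n,wood,b,z)
c,rr=blob('block',wood,(175,185,220,255),.018)
for p in cv2.boxPoints(rr): show('c',pt(t,*p,.018))
br=((f.min(2)>185)).astype(u)*255
blob('rack',br,(220,190,258,255),.024);blob('dish',br,(258,210,298,255),.015)
dk=(f.max(2)<60).astype(u)*255
blob('loupe',dk,(212,275,236,298),.022)
# picked corners, crop coordinates
for n,z,cs in [('block',.018,[(136,66),(250,70),(230,284),(115,279)]),('rack',.024,[(304,72),(413,74),(399,298),(288,292)])]:
    P=np.array([pt(t,*T(*q),z)[:2] for q in cs]);show(n,P);show('ctr',P.mean(0));d=(P[0]+P[1]-P[2]-P[3])/2;print(np.linalg.norm(d),np.degrees(np.arctan2(d[1],d[0])))
P=[pt(t,*T(*q),.015) for q in [(449,215),(582,215),(515,150),(515,283)]];show('dish',P);show('m',np.mean(P,0))
print(np.round(tri(t,T(304,72),s,S(0,0)),3)*0)
E
```

```text
white top tri [ 0.4507 -0.1497  0.0906]
loupe top tri [ 0.4611 -0.2282  0.0395]
large top tri [ 0.4523 -0.2942  0.037 ]
small top tri [ 0.4467 -0.3571  0.0317]
black top tri [ 0.4703 -0.4261  0.0824]
blue top tri [ 0.5815 -0.4346  0.0325]
white ((191.5, 291.0), (12.0, 13.0), 90.0) [ 0.4511 -0.1532  0.024 ]
large ((252.7230987548828, 294.7154235839844), (14.512063026428223, 8.434361457824707), 7.125016689300537) [ 0.444  -0.2922  0.03  ]
black ((313.5000305175781, 283.0000305175781), (12.020814895629883, 12.020814895629883), 45.0) [ 0.4704 -0.4283  0.024 ]
block ((197.98348999023438, 221.33709716796875), (27.25974464416504, 51.98295593261719), 5.52754020690918) [ 0.6116 -0.1597  0.018 ]
c [ 0.5536 -0.1247  0.018 ]
c [ 0.6772 -0.1301  0.018 ]
c [ 0.6709 -0.1954  0.018 ]
c [ 0.5478 -0.1883  0.018 ]
rack ((237.97930908203125, 222.8517303466797), (25.66152572631836, 53.26087188720703), 3.3664605617523193) [ 0.6073 -0.2547  0.024 ]
dish ((277.5, 231.0), (30.0, 29.0), 90.0) [ 0.5897 -0.3465  0.015 ]
loupe ((224.5, 288.0), (16.0, 17.0), 90.0) [ 0.4583 -0.2275  0.022 ]
block [[ 0.6743 -0.1305]
 [ 0.6721 -0.1956]
 [ 0.5508 -0.189 ]
 [ 0.5533 -0.1249]]
ctr [ 0.6126 -0.16  ]
0.12131554303578568 -2.8845590855094296
rack [[ 0.6695 -0.2272]
 [ 0.6685 -0.2885]
 [ 0.543  -0.283 ]
 [ 0.546  -0.2221]]
ctr [ 0.6067 -0.2552]
0.12461762419841342 -2.4227251457075227
dish [[ 0.5901 -0.3092  0.015 ]
 [ 0.5903 -0.3832  0.015 ]
 [ 0.6269 -0.3458  0.015 ]
 [ 0.5523 -0.3461  0.015 ]]
m [ 0.5899 -0.3461  0.015 ]
[ 0. -0.  0.]
```

Request:
{"fn": "servo_tool", "kwargs": {"deltas": [{"slide":[0,0,0],"spin":-0.9},{"slide":[0,0,0],"spin":-0.9},{"slide":[0,0,0],"spin":-0.9},{"slide":[0,0,0],"spin":-0.9},{"slide":[0,0,0],"spin":-0.9},{"slide":[0,0,0],"spin":-0.9},{"slide":[0,0,0],"spin":-0.9},{"slide":[0,0,0],"spin":-0.9},{"slide":[0,0,0],"spin":-0.9},{"slide":[0,0,0],"spin":0}], "gripper": 0}}

```text
time_s: 1.25
tcp_pos: [0.2615, -0.566, 0.2198]
ee_rot: [[0.039, -0.999, -0.002], [-0.999, -0.039, 0.005], [-0.005, 0.002, -1.0]]
wrist_force: [-0.2, 0.4, 0.0]
gripper_width: 1.0
```

Request:
{"fn": "servo_tool", "kwargs": {"deltas": [{"slide":[0,0,0],"spin":0.6},{"slide":[-1,-0.7,0],"spin":0},{"slide":[-1,-0.7,0],"spin":0},{"slide":[-1,-0.7,0],"spin":0},{"slide":[-1,-0.7,0],"spin":0},{"slide":[-1,-0.7,0],"spin":0},{"slide":[-1,-0.7,0],"spin":0},{"slide":[-1,-0.7,0],"spin":0},{"slide":[-1,-0.7,0],"spin":0},{"slide":[0,0,0],"spin":0}]}}

```text
time_s: 2.25
tcp_pos: [0.4184, -0.369, 0.2191]
ee_rot: [[-0.084, -0.996, -0.003], [-0.996, 0.084, 0.006], [-0.006, 0.004, -1.0]]
wrist_force: [-0.4, -0.3, 0.7]
gripper_width: 1.002
```

```bash
cat >> h.py <<'E'
def to(x,y,z=None,s=None):
    s=s or sense(); d=np.array([x,y,s['tcp_pos'][2] if z is None else z])-s['tcp_pos']
    R=s['ee_rot']; print('units',np.round(R.T@d/.025,2),'yaw jaw line',round(np.degrees(np.arctan2(-R[1,1],-R[0,1])),1),'tcp',np.round(s['tcp_pos'],4),'w',round(s['gripper_width'],3),'F',np.round(s['wrist_force'],1),'t',round(s['time_s'],1))
E
python3 - <<'E'
from h import *
to(.4515,-.294)
c=cap('wrist','w1.png'); print(px(c,[.4515,-.294,.048]),px(c,[.5856,-.1586,.018]))
print(sense()['joints'])
E
```

```text
units [-3.1  -1.07  0.01] yaw jaw line -4.8 tcp [ 0.4184 -0.369   0.2191] w 1.002 F [-0.4 -0.3  0.7] t 2.2
[253.68540259 263.74839919] [153.53744246 369.22971192]
[-25.0119238   15.85571303  -9.07943254  -0.25041834 -65.39332507
  20.26131519]
```

View pics/w1.png

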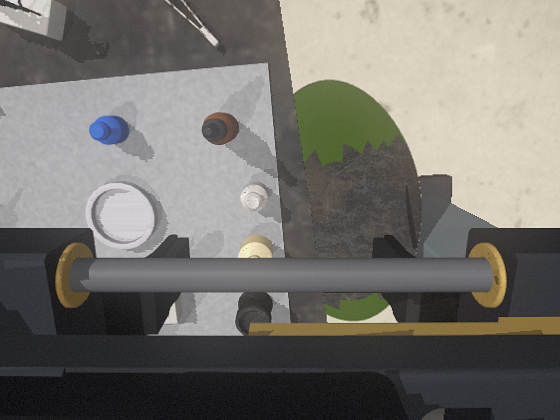

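Run:
```python
from h import *
c=cap('wrist')
for n,u,z in [('small',(254,199),.042),('black',(211,130),.094),('dish',(122,215),.015)]: print(n,pt(c,*u,z))
```

```text
small [ 0.444108   -0.35888894  0.042     ]
black [ 0.46699502 -0.42829721  0.094     ]
dish [ 0.58645579 -0.34744302  0.015     ]
```

Request:
{"fn": "servo_tool", "kwargs": {"deltas": [{"slide":[-1,-0.35,0],"spin":-0.25},{"slide":[-1,-0.35,0],"spin":0},{"slide":[-1,-0.3,0.5],"spin":0},{"slide":[0,0,1],"spin":0},{"slide":[0,0,1],"spin":0},{"slide":[0,0,0],"spin":0}]}}

```text
time_s: 2.95
tcp_pos: [0.4445, -0.3004, 0.1561]
ee_rot: [[-0.067, -0.998, -0.002], [-0.998, 0.067, 0.004], [-0.004, 0.002, -1.0]]
wrist_force: [-0.9, 0.7, -0.2]
gripper_width: 0.999
```

Run:
```python
from h import *
to(.4515,-.294,.029)
c=cap('wrist','w2.png'); print(px(c,[.4515,-.294,.048]))
```

```text
units [-0.25 -0.27  5.09] yaw jaw line -3.8 tcp [ 0.4445 -0.3004  0.1561] w 0.999 F [-0.9  0.7 -0.2] t 3.0
[272.7297612  211.73562594]
```

View pics/w2.png

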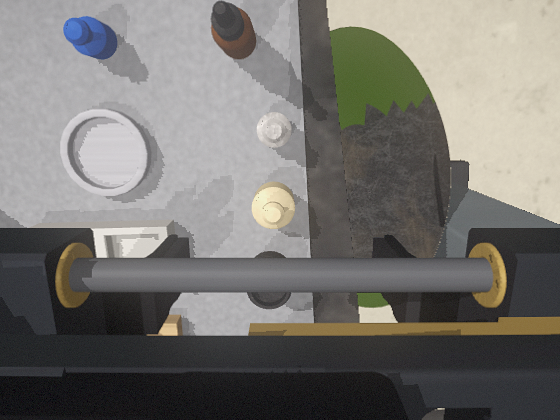

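Request:
{"fn": "servo_tool", "kwargs": {"deltas": [{"slide":[-0.25,-0.25,0.9],"spin":0},{"slide":[0,0,1],"spin":0},{"slide":[0,0,1],"spin":0},{"slide":[0,0,1],"spin":0},{"slide":[0,0,0.6],"spin":0},{"slide":[0,0,0],"spin":0}]}}

```text
time_s: 3.6
tcp_pos: [0.4639, -0.3086, 0.0581]
ee_rot: [[-0.083, -0.996, 0.034], [-0.997, 0.083, -0.011], [0.008, -0.035, -0.999]]
wrist_force: [0.3, -0.2, 0.1]
gripper_width: 1.006
```

Run:
```python
from h import *
to(.451,-.294,.029)
```

```text
units [-0.55  0.6   1.14] yaw jaw line -4.8 tcp [ 0.4639 -0.3086  0.0581] w 1.006 F [ 0.3 -0.2  0.1] t 3.6
```

Request:
{"fn": "servo_tool", "kwargs": {"deltas": [{"slide":[0,0,0],"spin":0},{"slide":[0,0,0],"spin":0}]}}

```text
time_s: 3.8
tcp_pos: [0.4651, -0.3102, 0.0606]
ee_rot: [[-0.084, -0.996, 0.037], [-0.996, 0.084, -0.013], [0.01, -0.038, -0.999]]
wrist_force: [-0.1, 0.3, 0.6]
gripper_width: 0.998
```

Run:
```python
from h import *
to(.451,-.294,.029); s=sense(); print(s['ee_rot'].round(3).tolist(),s['joints'].round(2),s['joint_velocities'].round(2))
```

```text
units [-0.61  0.66  1.24] yaw jaw line -4.8 tcp [ 0.4651 -0.3102  0.0606] w 0.998 F [-0.1  0.3  0.6] t 3.8
[[-0.084, -0.996, 0.037], [-0.996, 0.084, -0.013], [0.01, -0.038, -0.999]] [-17.05  24.57 -22.28   0.12 -40.9   12.14] [-0.32 -0.9   1.04  0.49 -0.51 -0.07]
```

Request:
{"fn": "servo_tool", "kwargs": {"deltas": [{"slide":[-0.2,0.2,-1],"spin":0},{"slide":[0,0,-1],"spin":0},{"slide":[0,0,-1],"spin":0},{"slide":[0,0,-0.5],"spin":0},{"slide":[0,0,0],"spin":0}]}}

```text
time_s: 4.3
tcp_pos: [0.4582, -0.3035, 0.1557]
ee_rot: [[-0.082, -0.996, 0.041], [-0.997, 0.082, -0.016], [0.012, -0.043, -0.999]]
wrist_force: [0.7, 0.3, -0.3]
gripper_width: 1.002
```

```bash
cat >> h.py <<'E'
def tilt():
    z=sense()['ee_rot'][:,2]; print('tilt deg xy',np.degrees(z[:2]).round(2))
E
python3 - <<'E'
from h import *
to(.451,-.294,.029);tilt()
E
```

```text
units [-0.42  0.53  5.04] yaw jaw line -4.7 tcp [ 0.4582 -0.3035  0.1557] w 1.002 F [ 0.7  0.3 -0.3] t 4.3
tilt deg xy [ 2.37 -0.9 ]
```

Request:
{"fn": "servo_tool", "kwargs": {"deltas": [{"slide":[-0.4,0.5,0.4],"spin":-0.25},{"slide":[0,0,0.5],"spin":0},{"slide":[0,0,0],"spin":0}]}}

```text
time_s: 4.6
tcp_pos: [0.4476, -0.2921, 0.1334]
ee_rot: [[-0.045, -0.998, 0.045], [-0.999, 0.045, -0.017], [0.015, -0.046, -0.999]]
wrist_force: [-0.9, 0.8, -0.6]
gripper_width: 1.003
```

Run:
```python
from h import *
to(.451,-.294,.029);tilt(); print(sense()['joints'].round(2))
```

```text
units [0.01 0.05 4.18] yaw jaw line -2.6 tcp [ 0.4476 -0.2921  0.1334] w 1.003 F [-0.9  0.8 -0.6] t 4.6
tilt deg xy [ 2.58 -0.95]
[-15.59  16.9  -21.55   0.3  -48.81  12.83]
```

Request:
{"fn": "servo_tool", "kwargs": {"deltas": [{"slide":[0,0,0.5],"spin":0},{"slide":[0,0,0.5],"spin":0},{"slide":[0,0,0],"spin":0}]}}

```text
time_s: 4.9
tcp_pos: [0.4491, -0.2924, 0.1084]
ee_rot: [[-0.045, -0.998, 0.045], [-0.999, 0.044, -0.017], [0.015, -0.046, -0.999]]
wrist_force: [0.5, -0.5, 0.0]
gripper_width: 1.003
```

Run:
```python
from h import *
to(.451,-.294,.029);tilt(); print(sense()['joints'].round(2))
c=cap('top','t1.png');c=cap('scene','s1.png')
```

```text
units [0.01 0.07 3.18] yaw jaw line -2.5 tcp [ 0.4491 -0.2924  0.1084] w 1.003 F [ 0.5 -0.5  0. ] t 4.9
tilt deg xy [ 2.58 -0.98]
[-15.57  18.77 -23.13   0.35 -45.35  12.8 ]
```

View pics/t1.png

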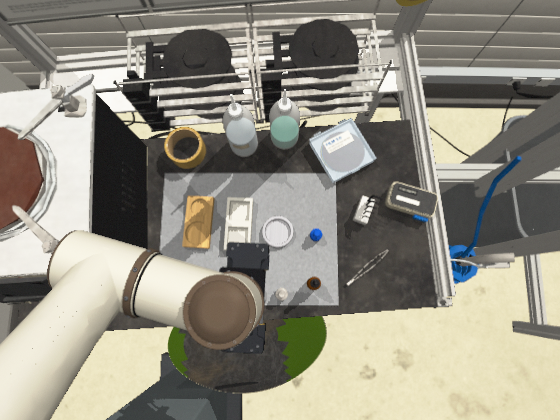

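View pics/s1.png

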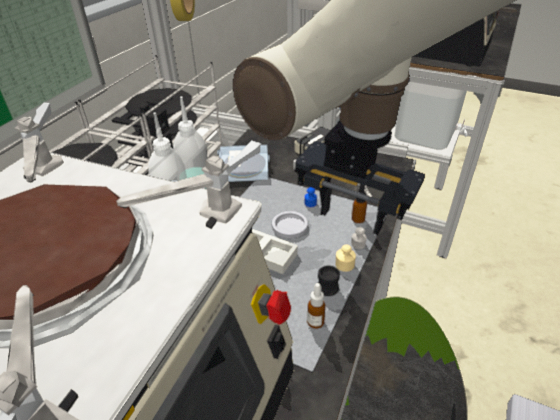

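Run:
```python
from h import *
t=cap('top');s=cap('scene')
for a,b in [((72,258),(265,95)),((62,262),(265,95)),((221,310),(375,65)),((140,283),(265,95))]:
    P=tri(t,a,s,b); print(P.round(3),px(t,P).round(),px(s,P).round())
for z in (.38,.45,.5,.55): print(z,pt(t,72,240,z).round(3),pt(t,221,310,z).round(3),pt(s,265,95,z).round(3))
```

```text
[ 0.494 -0.086  0.415] [ 72. 259.] [264.  95.]
[ 0.489 -0.076  0.42 ] [ 62. 263.] [264.  95.]
[ 0.433 -0.277  0.387] [221. 308.] [377.  65.]
[ 0.493 -0.151  0.383] [131. 262.] [293.  99.]
0.38 [ 0.523 -0.063  0.38 ] [ 0.43  -0.277  0.38 ] [ 0.53  -0.153  0.38 ]
0.45 [ 0.515 -0.102  0.45 ] [ 0.434 -0.288  0.45 ] [ 0.456 -0.019  0.45 ]
0.5 [ 0.509 -0.13   0.5  ] [ 0.437 -0.296  0.5  ] [0.403 0.078 0.5  ]
0.55 [ 0.503 -0.158  0.55 ] [ 0.44  -0.303  0.55 ] [0.35  0.174 0.55 ]
```

Run:
```python
import cv2
t=cv2.imread('pics/t1.png'); s=cv2.imread('pics/s1.png')
cv2.imwrite('pics/tc1.png',cv2.resize(t[200:400,0:280],None,fx=2.8,fy=2.8,interpolation=cv2.INTER_CUBIC))
cv2.imwrite('pics/sc1.png',cv2.resize(s[0:240,200:520],None,fx=2.4,fy=2.4,interpolation=cv2.INTER_CUBIC))
```

```text
(no output)
```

View pics/tc1.png

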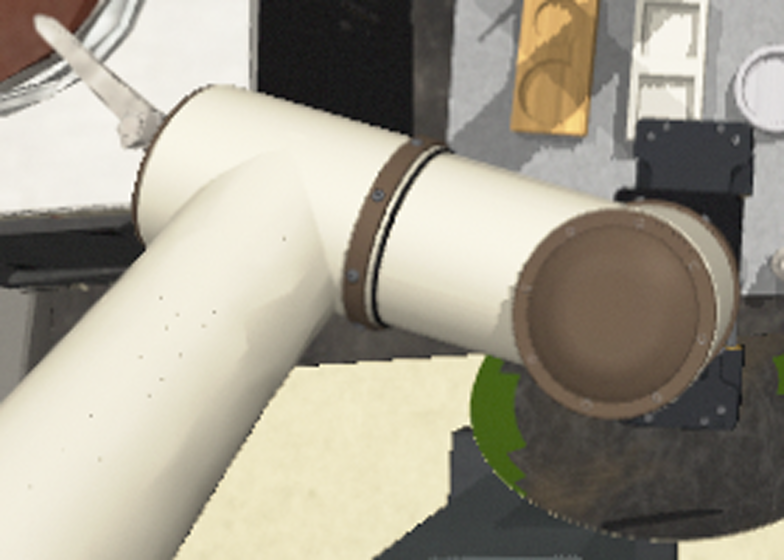

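View pics/sc1.png

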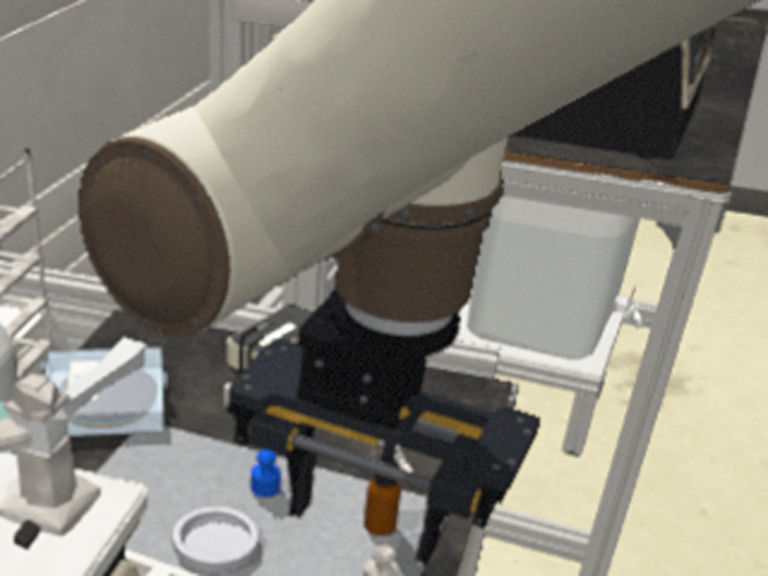

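```bash
cat >> h.py <<'E'
def st():
    s=sense(); print('eff',s['effort'].round(2),'j',s['joints'].round(2),'F',s['wrist_force'].round(1),'tcp',s['tcp_pos'].round(4)); tilt()
E
python3 - <<'E'
from h import *
st()
t=cap('top')
for z in (.2,.25,.3,.35): print(z,pt(t,92,200,z).round(3),pt(t,148,200,0).round(3), pt(t,50,235,z).round(3))
E
```

```text
eff [  0.   -32.24  15.12   3.37   0.15   0.  ] j [-15.58  18.64 -22.99   0.39 -45.35  12.8 ] F [0.8 0.2 0.1] tcp [ 0.4505 -0.293   0.1104]
tilt deg xy [ 2.83 -1.08]
0.2 [0.621 0.006 0.2  ] [ 0.667 -0.031  0.   ] [0.553 0.081 0.2  ]
0.25 [ 0.61 -0.02  0.25] [ 0.667 -0.031  0.   ] [0.547 0.05  0.25 ]
0.3 [ 0.599 -0.045  0.3  ] [ 0.667 -0.031  0.   ] [0.54  0.019 0.3  ]
0.35 [ 0.587 -0.071  0.35 ] [ 0.667 -0.031  0.   ] [ 0.534 -0.012  0.35 ]
```

Request:
{"fn": "servo_tool", "kwargs": {"deltas": [{"slide":[0,0,0.2],"spin":0},{"slide":[0,0,0.2],"spin":0},{"slide":[0,0,0.2],"spin":0},{"slide":[0,0,0],"spin":0}]}}

```text
time_s: 5.55
tcp_pos: [0.4521, -0.2945, 0.0965]
ee_rot: [[-0.046, -0.997, 0.054], [-0.999, 0.045, -0.02], [0.018, -0.055, -0.998]]
wrist_force: [-0.1, 0.3, -0.3]
gripper_width: 0.999
```

Run:
```python
from h import *
st()
```

```text
eff [ 1.090e+00 -3.383e+01  1.552e+01  3.260e+00  2.500e-01  1.000e-02] j [-15.69  19.75 -23.81   0.4  -43.15  12.79] F [-0.1  0.3 -0.3] tcp [ 0.4521 -0.2945  0.0965]
tilt deg xy [ 3.09 -1.15]
```

Request:
{"fn": "servo_tool", "kwargs": {"deltas": [{"slide":[0,0,-0.6],"spin":0},{"slide":[0,0,-0.6],"spin":0},{"slide":[0,0,-0.6],"spin":0},{"slide":[0,0,-0.6],"spin":0},{"slide":[0,0,0],"spin":0}]}}

```text
time_s: 6.05
tcp_pos: [0.4473, -0.2924, 0.1554]
ee_rot: [[-0.045, -0.998, 0.047], [-0.999, 0.044, -0.018], [0.016, -0.048, -0.999]]
wrist_force: [0.3, -0.9, 0.6]
gripper_width: 1.003
```

Run:
```python
from h import *
st(); st()
```

```text
eff [-9.000e-02 -3.108e+01  1.640e+01  3.650e+00 -2.000e-02 -0.000e+00] j [-15.6   15.39 -20.06   0.37 -51.68  12.82] F [ 0.3 -0.9  0.6] tcp [ 0.4473 -0.2924  0.1554]
tilt deg xy [ 2.69 -1.05]
eff [-9.000e-02 -3.108e+01  1.640e+01  3.650e+00 -2.000e-02 -0.000e+00] j [-15.6   15.39 -20.06   0.37 -51.68  12.82] F [ 0.3 -0.9  0.6] tcp [ 0.4473 -0.2924  0.1554]
tilt deg xy [ 2.69 -1.05]
```

Request:
{"fn": "servo_tool", "kwargs": {"deltas": [{"slide":[0,0,0],"spin":0},{"slide":[0,0,0],"spin":0},{"slide":[0,0,0],"spin":0},{"slide":[0,0,0],"spin":0}]}}

```text
time_s: 6.45
tcp_pos: [0.4459, -0.2914, 0.1522]
ee_rot: [[-0.045, -0.998, 0.042], [-0.999, 0.044, -0.016], [0.014, -0.043, -0.999]]
wrist_force: [0.2, -0.4, 0.2]
gripper_width: 1.0
```

Run:
```python
from h import *
st()
```

```text
eff [ 1.000e-02 -3.112e+01  1.652e+01  3.680e+00  1.500e-01  0.000e+00] j [-15.56  15.57 -20.29   0.31 -51.57  12.82] F [ 0.2 -0.4  0.2] tcp [ 0.4459 -0.2914  0.1522]
tilt deg xy [ 2.4  -0.92]
```

Run:
```python
from h import *
for n in ('top','scene'):
    c=cap(n); im=cv2.imread('pics/'+n+'0.png')
    for z,col in ((.38,(0,0,255)),(.28,(0,255,0)),(0,(255,0,0))):
        q=np.array([px(c,[x,y,z]) for x,y in ((.42,-.09),(.8,-.09),(.8,.31),(.42,.31))]) if n=='top' else np.array([px(c,[x,y,z]) for x,y in ((.42,-.09),(.8,-.09),(.8,.05),(.42,.05))])
        cv2.polylines(im,[q.round().astype(int)],True,col,1)
    cv2.imwrite('pics/box_%s.png'%n,im)
```

```text
(no output)
```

View pics/box_top.png

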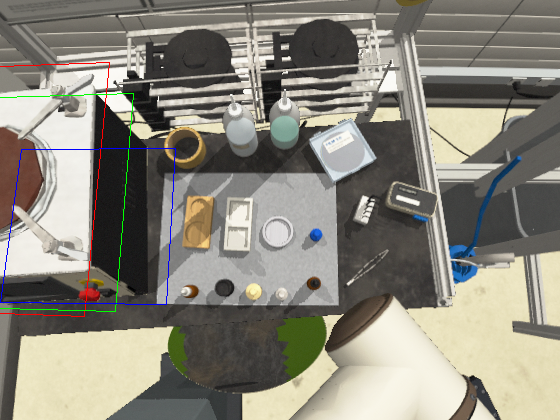

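View pics/box_scene.png

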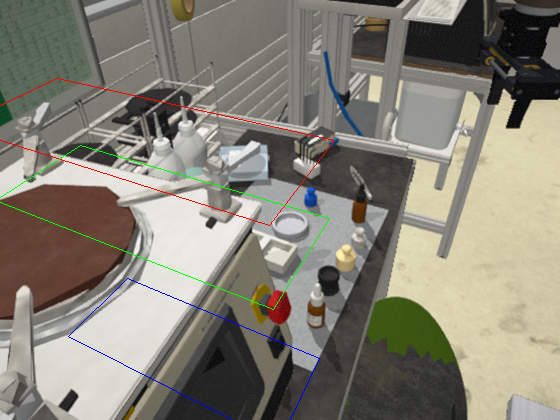

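Run:
```python
from h import *
to(.607,-.255,.16)
```

```text
units [-1.74 -6.38 -0.06] yaw jaw line -2.5 tcp [ 0.4459 -0.2914  0.1523] w 1.002 F [ 0.3  0.5 -0.4] t 6.5
```

Request:
{"fn": "servo_tool", "kwargs": {"deltas": [{"slide":[-0.2,-0.8,-0.1],"spin":0},{"slide":[-0.2,-0.8,-0.1],"spin":0},{"slide":[-0.2,-0.8,-0.1],"spin":0},{"slide":[-0.2,-0.8,-0.1],"spin":0},{"slide":[-0.2,-0.8,-0.1],"spin":0},{"slide":[-0.2,-0.8,-0.1],"spin":0},{"slide":[-0.2,-0.8,-0.1],"spin":0},{"slide":[0,-0.6,-0.1],"spin":0},{"slide":[0,0,0],"spin":0}]}}

```text
time_s: 7.45
tcp_pos: [0.6057, -0.2618, 0.1758]
ee_rot: [[-0.046, -0.998, 0.037], [-0.999, 0.046, -0.015], [0.013, -0.038, -0.999]]
wrist_force: [0.5, 0.3, -0.4]
gripper_width: 1.004
```

Run:
```python
from h import *
to(.607,-.255,.16);st()
```

```text
units [-0.28 -0.02  0.63] yaw jaw line -2.6 tcp [ 0.6057 -0.2618  0.1758] w 1.004 F [ 0.5  0.3 -0.4] t 7.5
eff [  0.15 -41.53  18.66   4.16   0.14  -0.  ] j [ -9.13  26.15  -0.19   0.57 -61.44   6.22] F [ 0.5  0.3 -0.4] tcp [ 0.6057 -0.2618  0.1758]
tilt deg xy [ 2.12 -0.84]
```

Request:
{"fn": "servo_tool", "kwargs": {"deltas": [{"slide":[-0.28,0,0.5],"spin":0},{"slide":[0,0,0.5],"spin":0},{"slide":[0,0,0.5],"spin":0},{"slide":[0,0,0.3],"spin":0},{"slide":[0,0,0],"spin":0}]}}

```text
time_s: 7.95
tcp_pos: [0.6035, -0.2544, 0.1241]
ee_rot: [[-0.048, -0.998, 0.031], [-0.999, 0.047, -0.012], [0.011, -0.031, -0.999]]
wrist_force: [0.7, 0.3, -0.5]
gripper_width: 0.996
```

Run:
```python
from h import *
st()
```

```text
eff [  0.08 -42.9   17.16   3.83   0.18   0.  ] j [ -8.52  28.45  -4.29   0.54 -55.42   5.49] F [ 0.7  0.3 -0.5] tcp [ 0.6035 -0.2544  0.1241]
tilt deg xy [ 1.75 -0.72]
```

Request:
{"fn": "servo_tool", "kwargs": {"deltas": [{"slide":[0,0,0.15],"spin":0},{"slide":[0,0,0.15],"spin":0},{"slide":[0,0,0.15],"spin":0},{"slide":[0,0,0.15],"spin":0},{"slide":[0,0,0],"spin":0}]}}

```text
time_s: 8.45
tcp_pos: [0.6042, -0.2553, 0.1086]
ee_rot: [[-0.048, -0.998, 0.032], [-0.999, 0.048, -0.013], [0.012, -0.033, -0.999]]
wrist_force: [-0.5, -0.6, 0.0]
gripper_width: 1.002
```

Run:
```python
from h import *
st()
```

```text
eff [ 1.000e-02 -4.335e+01  1.685e+01  3.770e+00  1.600e-01  0.000e+00] j [ -8.58  29.36  -5.21   0.58 -53.5    5.48] F [-0.5 -0.6  0. ] tcp [ 0.6042 -0.2553  0.1086]
tilt deg xy [ 1.83 -0.75]
```

Request:
{"fn": "servo_tool", "kwargs": {"deltas": [{"slide":[0,0,0.15],"spin":0},{"slide":[0,0,0.15],"spin":0},{"slide":[0,0,0.15],"spin":0},{"slide":[0,0,0.15],"spin":0},{"slide":[0,0,0],"spin":0}]}}

```text
time_s: 8.95
tcp_pos: [0.605, -0.2555, 0.0928]
ee_rot: [[-0.048, -0.998, 0.033], [-0.999, 0.048, -0.013], [0.012, -0.034, -0.999]]
wrist_force: [-0.1, 0.6, -0.3]
gripper_width: 0.999
```

Run:
```python
from h import *
st();cap('top','t3.png');cap('scene','s3.png')
```

```text
eff [ 2.000e-02 -4.383e+01  1.650e+01  3.690e+00  1.600e-01  0.000e+00] j [ -8.59  30.35  -6.07   0.6  -51.6    5.47] F [-0.1  0.6 -0.3] tcp [ 0.605  -0.2555  0.0928]
tilt deg xy [ 1.89 -0.76]
```

View pics/t3.png

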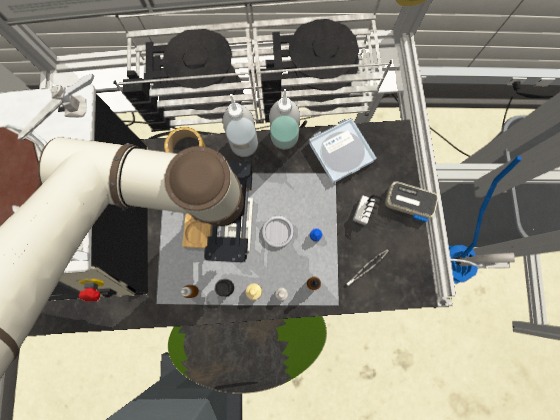

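View pics/s3.png

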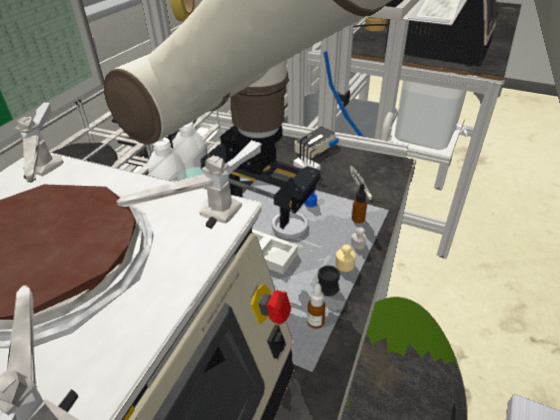

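Run:
```python
from h import *
t=cap('top');s=cap('scene')
for a in ((42,165),(48,160)): print(tri(t,a,s,(133,103)).round(3))
```

```text
[ 0.619 -0.029  0.41 ]
[ 0.626 -0.035  0.406]
```

Request:
{"fn": "servo_tool", "kwargs": {"deltas": [{"slide":[0,0,0.15],"spin":0},{"slide":[0,0,0.15],"spin":0},{"slide":[0,0,0.15],"spin":0},{"slide":[0,0,0.15],"spin":0},{"slide":[0,0,0],"spin":0}]}}

```text
time_s: 9.65
tcp_pos: [0.6063, -0.2559, 0.0778]
ee_rot: [[-0.048, -0.998, 0.035], [-0.999, 0.048, -0.014], [0.012, -0.036, -0.999]]
wrist_force: [0.6, -0.4, -0.2]
gripper_width: 0.997
```

Run:
```python
from h import *
st()
```

```text
eff [ 2.000e-02 -4.427e+01  1.614e+01  3.610e+00  1.600e-01  0.000e+00] j [ -8.6   31.32  -6.83   0.63 -49.74   5.46] F [ 0.6 -0.4 -0.2] tcp [ 0.6063 -0.2559  0.0778]
tilt deg xy [ 2.02 -0.79]
```

Run:
```python
import cv2
t=cv2.imread('pics/top0.png'); s=cv2.imread('pics/scene0.png')
cv2.imwrite('pics/a.png',cv2.resize(t[180:310,0:150],None,fx=4.5,fy=4.5,interpolation=cv2.INTER_CUBIC))
cv2.imwrite('pics/b.png',cv2.resize(s[130:240,110:290],None,fx=4.2,fy=4.2,interpolation=cv2.INTER_CUBIC))
```

```text
(no output)
```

View pics/a.png

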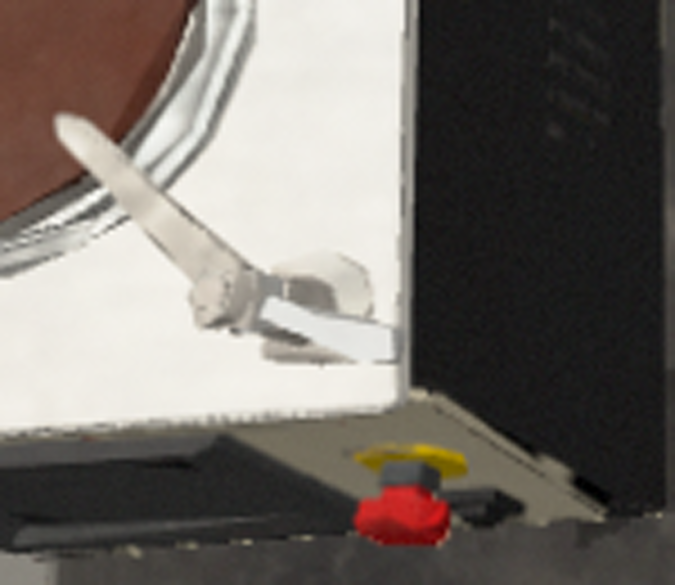

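View pics/b.png

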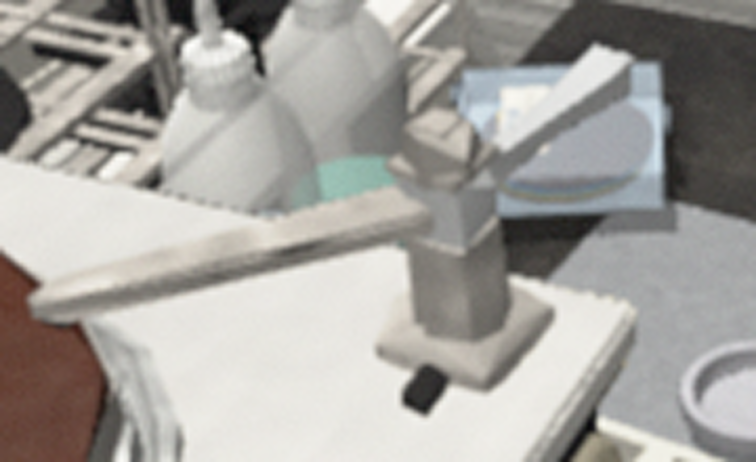

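Run:
```python
from h import *
t=cap('top');s=cap('scene')
for n,a,b in (('knob',(48.9,246.7),(214.8,159.8)),('tipR',(88.4,256.7),(260,144.8)),('corner',(90.7,268.9),(259.5,202.6)),('tipL',(14,207),(119,202)),('foot',(80,240),(240,206)),('farclampbase',(67,97),(35,160))):
    P=tri(t,a,s,b); print(n,P.round(3),(px(t,P)-a).round(1),(px(s,P)-b).round(1))
```

```text
knob [ 0.515 -0.024  0.37 ] [-0.5 -0.9] [1.5 0.4]
tipR [ 0.5   -0.08   0.361] [0.4 0.9] [-1.3 -0.3]
corner [ 0.487 -0.055  0.304] [-0.3 -0.7] [1.1 0.2]
tipL [0.577 0.051 0.351] [-0.2 -0.3] [0.5 0.2]
foot [ 0.52  -0.041  0.304] [3.1 7.8] [-11.8  -3.3]
farclampbase [0.769 0.003 0.321] [1.9 2.4] [-4.1 -1.7]
```

```bash
cat > fk.py <<'E'
import numpy as np
from scipy.spatial.transform import Rotation as Rn
from scipy.optimize import least_squares
D=[([-50.387,22.09,.379,-.031,-68.41,-14.817],[.26189,-.56682,.22145],0),
([-25.012,15.856,-9.079,-.25,-65.393,20.26],[.4184,-.369,.2191],0),
([-17.05,24.57,-22.28,.12,-40.9,12.14],[.4651,-.3102,.0606],0),
([-15.58,18.64,-22.99,.39,-45.35,12.8],[.4505,-.293,.1104],0),
([-15.69,19.75,-23.81,.4,-43.15,12.79],[.4521,-.2945,.0965],0),
([-15.6,15.39,-20.06,.37,-51.68,12.82],[.4473,-.2924,.1554],0),
([-15.56,15.57,-20.29,.31,-51.57,12.82],[.4459,-.2914,.1522],0),
([-9.13,26.15,-.19,.57,-61.44,6.22],[.6057,-.2618,.1758],0),
([-8.52,28.45,-4.29,.54,-55.42,5.49],[.6035,-.2544,.1241],0),
([-8.58,29.36,-5.21,.58,-53.5,5.48],[.6042,-.2553,.1086],0),
([-8.6,31.32,-6.83,.63,-49.74,5.46],[.6063,-.2559,.0778],0)]
def fk(j,P,full=False):
    h0,L2,L3,d,T,a3=P; j=np.radians(j)
    R1=Rn.from_rotvec([0,0,j[0]])
    p=j[1]-j[2]
    sh=np.array([0,0,h0]); el=np.array([L2*np.sin(j[1]),0,h0+L2*np.cos(j[1])])
    Rp=Rn.from_rotvec([0,p,0])            # x axis -> forearm
    R4=Rp*Rn.from_rotvec([-j[3],0,0])      # sign fitted by small
    wr=el+Rp.apply([L3,0,a3])
    R5=R4*Rn.from_rotvec([0,-j[4],0])
    j5c=wr; off=R4.apply([0,-d,0])
    tcp=wr+off+R5.apply([T,0,0])
    f=lambda v:R1.apply(v)
    if full: return f(tcp),f(R5.apply([1,0,0])),f(el),f(wr),f(wr+off),f(R4.apply([0,1,0]))
    return f(tcp)
def fit():
    g=lambda P: np.concatenate([(fk(j,P)-t) for j,t,_ in D]+[[(P[4]-.316)*.1]])
    r=least_squares(g,[.16,.56,.43,.16,.316,0]); return r
if __name__=='__main__':
    r=fit(); print(r.x.round(4), np.abs(r.fun).max(), np.round(r.fun*1000,1)[:33].reshape(-1,3))
    for k in (3,10): print(fk(D[k][0],r.x,True)[1].round(3))
E
python3 fk.py
```

```text
[ 0.1703  0.5645  0.4225  0.1597  0.3145 -0.0012] 0.0007682089513685875 [[ 0.1  0.1 -0. ]
 [-0.8 -0.6 -0. ]
 [-0.2  0.2  0.1]
 [ 0.1  0.   0. ]
 [ 0.1  0.1 -0. ]
 [ 0.2  0.  -0.1]
 [ 0.2  0.1  0. ]
 [ 0.2 -0.1 -0.1]
 [ 0.1  0.1  0. ]
 [ 0.   0.1  0.1]
 [-0.1  0.1 -0. ]]
[ 0.049 -0.019 -0.999]
[ 0.035 -0.014 -0.999]
```

```bash
cat > clr.py <<'E'
from fk import *
P=fit().x
def ik(x,y,z,tx=0,ty=0,j0=(-15,25,-15,0,-50)):
    # tx,ty tool z lean (deg)
    tz=np.array([np.radians(tx),np.radians(ty),0]); tz[2]=-np.sqrt(1-tz@tz)
    def g(j):
        t=fk([*j,0],P,True); return np.r_[(t[0]-[x,y,z])*10,t[1]-tz]
    r=least_squares(g,j0,x_scale=[10]*5); return r.x,np.abs(r.fun).max()
H=[np.array(v) for v in ((.50,-.08,.361),(.515,-.024,.365),(.577,.051,.351))]
hp=np.vstack([np.linspace(H[0],H[1],20),np.linspace(H[1],H[2],30),np.linspace([.515,-.024,.30],H[1],10)])
gx,gy=np.meshgrid(np.arange(.487,.8,.01),np.arange(-.055,.2,.01)); top=np.c_[gx.ravel(),gy.ravel(),np.full(gx.size,.304)]
def segd(p,a,b,flat=False):
    d=b-a;L=np.linalg.norm(d);d=d/L;s=(p-a)@d
    rad=np.linalg.norm((p-a)-np.outer(s,d),axis=1)
    if flat: # cylinder with flat end: distance approx
        ax=np.maximum(0,np.maximum(-s,s-L)); return s,rad,ax
    s=np.clip(s,0,L); return np.linalg.norm(p-a-np.outer(s,d),axis=1)
def clr(j,r=.043,cap=.052,fr=.052):
    t=fk([*j,0],P,True); tcp,tz,el,wr,j6,ya=t
    out=[]
    for pts,pr in ((hp,.008),(top,0)):
        s,rad,ax=segd(pts,j6,wr+cap*ya,True)
        tube=np.hypot(np.maximum(0,rad-r),ax); tube=np.where((ax==0)&(rad<r),rad-r,tube)
        fa=segd(pts,wr,el)-fr
        out+= [tube.min()-pr, fa.min()-pr]
    return np.round(out,3)
if __name__=='__main__':
    t=fk(D[3][0],P,True); print('pose3 wr',t[3].round(3),'yax',t[5].round(3),'el',t[2].round(3),' cap tri (.489,-.08,.42)')
    t=fk([-8.59,30.35,-6.07,.6,-51.6,5.47],P,True); print('pose at rack wr',t[3].round(3),t[5].round(3),'cap tri (.62,-.031,.408)')
    for n,x,y,z in (('large',.451,-.294,.029),('small',.445,-.358,.029),('white',.451,-.151,.028),('black',.469,-.427,.028),('loupe',.4595,-.228,.029),('wide',.5856,-.1586,.035),('narrow',.6466,-.1617,.035),('pkN',.576,-.254,.037),('pkF',.638,-.2565,.037),('dish',.589,-.347,.034)):
        for tx,ty in ((0,0),(3,0),(6,0),(9,0),(4,-4),(0,-6)):
            j,e=ik(x,y,z,tx,ty); print(n,tx,ty,j.round(1),'%.0e'%e,clr(j))
E
python3 clr.py
```

```text
pose3 wr [ 0.477 -0.133  0.424] yax [ 0.264  0.964 -0.005] el [ 0.174 -0.048  0.705]  cap tri (.489,-.08,.42)
pose at rack wr [ 0.618 -0.093  0.406] [ 0.143  0.99  -0.008] cap tri (.62,-.031,.408)
large 0 0 [-15.8  26.6 -25.   -0.  -38.4] 5e-08 [-0.    -0.     0.029  0.042]
large 3 0 [-16.4  25.6 -26.4  -1.5 -35.1] 1e-07 [0.004 0.005 0.032 0.044]
large 6 0 [-16.9  24.7 -27.7  -3.3 -31.9] 2e-14 [0.01  0.011 0.036 0.048]
large 9 0 [-17.6  24.  -28.8  -5.7 -28.8] 2e-13 [0.017 0.018 0.04  0.053]
large 4 -4 [-14.2  24.5 -31.6   6.  -29.2] 6e-13 [-0.001  0.004  0.014  0.022]
large 0 -6 [-12.6  25.4 -31.6  11.1 -32.1] 1e-12 [ 0.003 -0.003 -0.014  0.007]
small 0 0 [-22.6  29.  -20.3  -0.  -40.8] 8e-08 [0.06  0.062 0.095 0.108]
small 3 0 [-23.3  28.1 -21.4  -1.9 -37.8] 2e-13 [0.064 0.067 0.097 0.111]
small 6 0 [-24.   27.3 -22.4  -4.3 -34.9] 7e-12 [0.069 0.073 0.101 0.115]
small 9 0 [-24.9  26.5 -23.2  -7.1 -32.3] 1e-10 [0.074 0.08  0.106 0.121]
small 4 -4 [-21.3  26.8 -26.4   4.3 -31.6] 2e-14 [0.047 0.047 0.077 0.082]
small 0 -6 [-19.6  27.6 -27.   10.2 -33.8] 3e-13 [0.028 0.033 0.064 0.065]
[... 2934 characters left out ...]
7] 8e-14 [0.067 0.022 0.006 0.014]
pkF 9 0 [ -9.2  34.   -8.5  -2.3 -38.6] 2e-14 [0.057 0.014 0.007 0.014]
pkF 4 -4 [ -6.9  35.1  -8.5   5.2 -42. ] 5e-13 [ 0.046  0.006 -0.01  -0.011]
pkF 0 -6 [ -5.8  36.5  -7.    8.3 -46.3] 5e-12 [ 0.05   0.008 -0.018 -0.021]
dish 0 0 [-17.   37.2  -2.7   0.  -50.1] 4e-14 [0.114 0.058 0.082 0.094]
dish 3 0 [-17.4  36.1  -4.5  -1.2 -46.5] 6e-14 [0.103 0.057 0.083 0.096]
dish 6 0 [-17.9  35.1  -6.3  -2.7 -43. ] 6e-14 [0.094 0.056 0.084 0.098]
dish 9 0 [-18.4  34.1  -7.9  -4.5 -39.5] 1e-13 [0.086 0.056 0.086 0.1  ]
dish 4 -4 [-15.7  34.9  -9.2   4.2 -41.1] 3e-08 [0.072 0.031 0.058 0.068]
dish 0 -6 [-14.4  36.   -8.5   8.3 -44.3] 1e-07 [0.077 0.023 0.047 0.053]
```

Run:
```python
from clr import *
for n,x,y,z in (('large',.451,-.294,.029),('white',.451,-.151,.028),('loupe',.4595,-.228,.029),('wide',.5856,-.1586,.035),('narrow',.6466,-.1617,.035),('pkN',.576,-.254,.037),('pkF',.638,-.2565,.037),('dish',.589,-.347,.034)):
    for tx,ty in ((0,3),(0,6),(0,9),(0,12),(3,6),(-3,6),(-3,0),(-6,0),(-9,0)):
        j,e=ik(x,y,z,tx,ty); print(n,tx,ty,j.round(0),'%.0e'%e,clr(j))
```

```text
large 0 3 [-18.  27. -22.  -4. -42.] 4e-08 [0.014 0.017 0.05  0.064]
large 0 6 [-19.  28. -19.  -8. -45.] 6e-08 [0.03  0.038 0.071 0.087]
large 0 9 [-21.  29. -17. -11. -48.] 6e-15 [0.054 0.059 0.094 0.109]
large 0 12 [-23.  30. -14. -14. -51.] 8e-14 [0.079 0.079 0.116 0.131]
large 3 6 [-20.  27. -21. -10. -42.] 2e-13 [0.033 0.042 0.075 0.091]
large -3 6 [-19.  29. -18.  -6. -48.] 2e-08 [0.03  0.035 0.068 0.083]
large -3 0 [-15.  28. -23.   1. -42.] 3e-08 [-0.005 -0.004  0.028  0.04 ]
large -6 0 [-15.  29. -22.   2. -45.] 2e-08 [-0.01  -0.007  0.027  0.038]
large -9 0 [-14.  30. -20.   3. -49.] 2e-08 [ 0.003 -0.009  0.026  0.036]
white 0 3 [ -1.  23. -31.  -5. -36.] 4e-11 [-0.008 -0.008  0.008 -0.001]
white 0 6 [ -3.  23. -29. -10. -39.] 7e-12 [-0.021 -0.027  0.008  0.002]
white 0 9 [ -6.  24. -26. -14. -42.] 7e-13 [-0.038 -0.047  0.014  0.007]
white 0 12 [ -8.  24. -24. -17. -44.] 8e-14 [-0.046 -0.053  0.022  0.013]
white 3 6 [ -4.  22. -30. -11. -35.] 1e-11 [-0.008 -0.015  0.014  0.006]
white -3 6 [ -3.  24. -27.  -9. -43.] 4e-12 [-0.033 -0.039  0.006 -0.001]
white -3 0 [  1.  23. 
[... 3290 characters left out ...]
     0.01 ]
pkF -9 0 [ -8.  41.   5.   1. -63.] 8e-12 [ 0.123  0.047 -0.003  0.007]
dish 0 3 [-18.  38.   0.  -4. -53.] 3e-13 [0.134 0.074 0.101 0.115]
dish 0 6 [-20.  39.   3.  -7. -56.] 4e-13 [0.154 0.09  0.122 0.135]
dish 0 9 [-21.  40.   5. -10. -59.] 2e-12 [0.174 0.104 0.142 0.155]
dish 0 12 [-23.  40.   8. -13. -63.] 3e-11 [0.194 0.117 0.164 0.172]
dish 3 6 [-20.  38.   1.  -8. -53.] 2e-13 [0.146 0.091 0.124 0.138]
dish -3 6 [-19.  40.   5.  -5. -60.] 5e-13 [0.163 0.088 0.119 0.132]
dish -3 0 [-17.  38.  -1.   1. -54.] 8e-13 [0.125 0.059 0.081 0.093]
dish -6 0 [-16.  40.   1.   2. -57.] 8e-13 [0.138 0.06  0.08  0.091]
dish -9 0 [-16.  41.   3.   3. -61.] 5e-13 [0.151 0.061 0.079 0.089]
```

Request:
{"fn": "servo_tool", "kwargs": {"deltas": [{"slide":[0,0,-0.9],"spin":0},{"slide":[0,0,-0.9],"spin":0},{"slide":[0,0,-0.9],"spin":0},{"slide":[0,0,-0.9],"spin":0},{"slide":[0,0,-0.9],"spin":0},{"slide":[0,0,-0.5],"spin":0},{"slide":[0.8,0.7,0],"spin":0},{"slide":[0.8,0.8,0],"spin":0},{"slide":[0.8,0.8,0],"spin":0},{"slide":[0.8,0.8,0],"spin":0}]}}

```text
time_s: 10.75
tcp_pos: [0.5211, -0.3302, 0.2063]
ee_rot: [[-0.042, -0.998, 0.037], [-0.999, 0.042, -0.014], [0.013, -0.038, -0.999]]
wrist_force: [-0.1, -0.9, 0.2]
gripper_width: 1.002
```

Request:
{"fn": "servo_tool", "kwargs": {"deltas": [{"slide":[0.8,0.9,0],"spin":0},{"slide":[0.8,0.9,0],"spin":0},{"slide":[0.8,0.9,0],"spin":0},{"slide":[0.8,0.9,0],"spin":0},{"slide":[0.8,0.9,0],"spin":0},{"slide":[0.8,0.9,0],"spin":0},{"slide":[0.8,0.9,0],"spin":0},{"slide":[0.8,0.9,0],"spin":0},{"slide":[0.8,0.9,0],"spin":0},{"slide":[0,0,0],"spin":0}]}}

```text
time_s: 11.75
tcp_pos: [0.2988, -0.5077, 0.1981]
ee_rot: [[-0.045, -0.998, 0.034], [-0.999, 0.045, -0.011], [0.009, -0.035, -0.999]]
wrist_force: [-0.1, 0.5, 0.6]
gripper_width: 0.998
```

Run:
```python
from h import *
st();to(.26,-.567)
```

```text
eff [ -0.74 -35.59  18.29   4.11   0.13   0.15] j [-44.29  18.85  -7.64  -1.06 -61.69  42.2 ] F [-0.1  0.5  0.6] tcp [ 0.2988 -0.5077  0.1981]
tilt deg xy [ 1.96 -0.6 ]
units [ 2.44  1.44 -0.03] yaw jaw line -2.6 tcp [ 0.2988 -0.5077  0.1981] w 0.998 F [-0.1  0.5  0.6] t 11.8
```

Request:
{"fn": "servo_tool", "kwargs": {"deltas": [{"slide":[0,0,0],"spin":0},{"slide":[0,0,0],"spin":0},{"slide":[0,0,0],"spin":0},{"slide":[0,0,0],"spin":0},{"slide":[0,0,0],"spin":0},{"slide":[0,0,0],"spin":0}]}}

```text
time_s: 12.35
tcp_pos: [0.3011, -0.5058, 0.1977]
ee_rot: [[-0.042, -0.999, 0.034], [-0.999, 0.042, -0.009], [0.008, -0.035, -0.999]]
wrist_force: [0.4, -0.4, -0.0]
gripper_width: 0.999
```

Run:
```python
from h import *
st()
```

```text
eff [-3.000e-02 -3.558e+01  1.813e+01  3.980e+00  1.400e-01  0.000e+00] j [-44.01  18.84  -7.71  -1.11 -61.67  42.12] F [ 0.4 -0.4 -0. ] tcp [ 0.3011 -0.5058  0.1977]
tilt deg xy [ 1.97 -0.54]
```

Run:
```python
from h import *
to(.588,-.347,.1)
```

```text
units [ -6.86 -11.06   4.24] yaw jaw line -2.4 tcp [ 0.3011 -0.5058  0.1977] w 0.999 F [ 0.4 -0.4 -0. ] t 12.3
```

Request:
{"fn": "servo_tool", "kwargs": {"deltas": [{"slide":[-0.45,-0.9,0],"spin":0},{"slide":[-0.5,-1,0],"spin":0},{"slide":[-0.5,-1,0],"spin":0},{"slide":[-0.5,-1,0],"spin":0},{"slide":[-0.5,-1,0],"spin":0},{"slide":[-0.5,-1,0.3],"spin":0},{"slide":[-0.5,-1,0.5],"spin":0},{"slide":[-0.5,-1,0.8],"spin":0},{"slide":[-0.5,-0.9,0.8],"spin":0},{"slide":[0,0,0],"spin":0}], "gripper": 255}}

```text
time_s: 13.35
tcp_pos: [0.5385, -0.3995, 0.1445]
ee_rot: [[-0.041, -0.998, 0.038], [-0.999, 0.04, -0.012], [0.011, -0.039, -0.999]]
wrist_force: [-0.1, 0.3, 0.3]
gripper_width: 0.177
```

Run:
```python
from h import *
to(.588,-.347,.05);st();c=cap('wrist','w5.png')
```

```text
units [-2.22 -1.74  3.83] yaw jaw line -2.3 tcp [ 0.5385 -0.3995  0.1445] w 0.177 F [-0.1  0.3  0.3] t 13.3
eff [  0.59 -44.32  18.71   4.12   0.38  -0.08] j [-22.87  28.66  -0.42  -0.24 -58.63  20.66] F [-0.1  0.3  0.3] tcp [ 0.5385 -0.3995  0.1445]
tilt deg xy [ 2.19 -0.7 ]
```

View pics/w5.png

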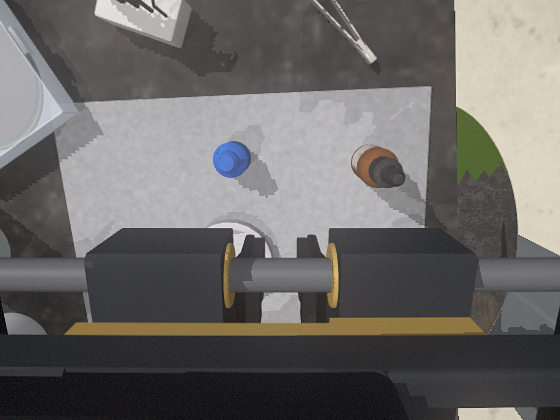

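Request:
{"fn": "servo_tool", "kwargs": {"deltas": [{"slide":[-0.7,-0.55,0],"spin":0},{"slide":[-0.7,-0.55,0.5],"spin":0},{"slide":[-0.7,-0.5,0.8],"spin":0},{"slide":[-0.1,-0.1,0.8],"spin":0},{"slide":[0,0,0.8],"spin":0},{"slide":[0,0,0.6],"spin":0},{"slide":[0,0,0],"spin":0}]}}

```text
time_s: 14.1
tcp_pos: [0.5879, -0.3519, 0.0654]
ee_rot: [[-0.045, -0.998, 0.05], [-0.999, 0.044, -0.02], [0.018, -0.05, -0.999]]
wrist_force: [-0.3, 0.4, -0.8]
gripper_width: 0.006
```

Run:
```python
from h import *
to(.588,-.350,.012);tilt()
```

```text
units [-0.11  0.11  2.13] yaw jaw line -2.5 tcp [ 0.5879 -0.3519  0.0654] w 0.006 F [-0.3  0.4 -0.8] t 14.1
tilt deg xy [ 2.84 -1.16]
```

Request:
{"fn": "servo_tool", "kwargs": {"deltas": [{"slide":[-0.1,0.1,0.5],"spin":0},{"slide":[0,0,0.5],"spin":0},{"slide":[0,0,0.45],"spin":0},{"slide":[0,0,0.4],"spin":0},{"slide":[0,0,0],"spin":0}]}}

```text
time_s: 14.6
tcp_pos: [0.5883, -0.3522, 0.0184]
ee_rot: [[-0.046, -0.997, 0.054], [-0.999, 0.045, -0.022], [0.02, -0.055, -0.998]]
wrist_force: [0.5, 0.1, 0.8]
gripper_width: 0.007
```

Run:
```python
from h import *
to(.588,-.350,.012);tilt()
```

```text
units [-0.09  0.03  0.25] yaw jaw line -2.6 tcp [ 0.5883 -0.3522  0.0184] w 0.007 F [0.5 0.1 0.8] t 14.6
tilt deg xy [ 3.08 -1.28]
```

Fingers are just above the dish. I'll lower into the mouth and push gently toward −y against the inside rim, watching the force and tilt.

Request:
{"fn": "servo_tool", "kwargs": {"deltas": [{"slide":[0,0,0.27],"spin":0},{"slide":[0.3,0,0],"spin":0},{"slide":[0.3,0,0],"spin":0},{"slide":[0.2,0,0],"spin":0},{"slide":[0.2,0,0],"spin":0}]}}

```text
time_s: 15.1
tcp_pos: [0.5889, -0.3636, 0.0118]
ee_rot: [[-0.047, -0.998, 0.051], [-0.999, 0.047, -0.003], [0.0, -0.051, -0.999]]
wrist_force: [3.0, 17.9, 4.6]
gripper_width: 0.007
```

Run:
```python
from h import *
st()
```

```text
eff [-1.092e+01 -4.623e+01  1.624e+01  7.120e+00  1.630e+00 -3.000e-02] j [-18.7   38.24  -4.11  -1.11 -44.84  16.77] F [ 3.  17.9  4.6] tcp [ 0.5889 -0.3636  0.0118]
tilt deg xy [ 2.92 -0.16]
```

Request:
{"fn": "servo_tool", "kwargs": {"deltas": [{"slide":[0.15,0,0],"spin":0},{"slide":[0.15,0,0],"spin":0},{"slide":[0.15,0,0],"spin":0}]}}

```text
time_s: 15.4
tcp_pos: [0.5889, -0.3634, 0.012]
ee_rot: [[-0.046, -0.998, 0.047], [-0.999, 0.047, 0.013], [-0.015, -0.047, -0.999]]
wrist_force: [1.7, 13.4, 4.1]
gripper_width: 0.006
```

Run:
```python
from h import *
st()
```

```text
eff [-8.160e+00 -4.700e+01  1.595e+01  6.310e+00  1.300e+00 -2.000e-02] j [-19.05  38.48  -3.14  -2.18 -46.07  17.86] F [ 1.7 13.4  4.1] tcp [ 0.5889 -0.3634  0.012 ]
tilt deg xy [2.72 0.73]
```

Request:
{"fn": "servo_tool", "kwargs": {"deltas": [{"slide":[0.2,0,0],"spin":0},{"slide":[0.2,0,0],"spin":0},{"slide":[0.2,0,0],"spin":0},{"slide":[0.2,0,0],"spin":0},{"slide":[0.2,0,0],"spin":0},{"slide":[0.2,0,0],"spin":0},{"slide":[0.2,0,0],"spin":0},{"slide":[0.2,0,0],"spin":0}]}}

```text
time_s: 16.2
tcp_pos: [0.5888, -0.3634, 0.0125]
ee_rot: [[-0.045, -0.998, 0.035], [-0.996, 0.047, 0.069], [-0.071, -0.032, -0.997]]
wrist_force: [1.4, 15.6, 5.3]
gripper_width: 0.007
```

Run:
```python
from h import *
st()
```

```text
eff [-9.560e+00 -4.695e+01  1.630e+01  7.080e+00  1.790e+00 -2.000e-02] j [-20.41  39.45   0.3   -5.75 -50.48  21.41] F [ 1.4 15.6  5.3] tcp [ 0.5888 -0.3634  0.0125]
tilt deg xy [2.02 3.98]
```

Request:
{"fn": "servo_tool", "kwargs": {"deltas": [{"slide":[0.2,0,0.02],"spin":0},{"slide":[0.2,0,0.02],"spin":0},{"slide":[0.2,0,0.02],"spin":0},{"slide":[0.2,0,0.02],"spin":0},{"slide":[0.2,0,0.02],"spin":0},{"slide":[0.2,0,0.02],"spin":0},{"slide":[0.2,0,0.02],"spin":0},{"slide":[0.2,0,0.02],"spin":0},{"slide":[0.2,0,0.02],"spin":0},{"slide":[0.2,0,0.02],"spin":0}]}}

```text
time_s: 17.2
tcp_pos: [0.5888, -0.3633, 0.0131]
ee_rot: [[-0.039, -0.999, 0.019], [-0.989, 0.041, 0.144], [-0.145, -0.013, -0.989]]
wrist_force: [0.0, 14.7, 7.2]
gripper_width: 0.003
```

Run:
```python
from h import *
st()
```

```text
eff [ -8.56 -46.85  16.39   6.86   2.14   0.  ] j [-22.16  40.87   4.58  -9.74 -56.24  25.43] F [ 0.  14.7  7.2] tcp [ 0.5888 -0.3633  0.0131]
tilt deg xy [1.07 8.26]
```

Run:
```python
from h import *
s=sense(); R=s['ee_rot']
print((R.T@np.array([0,0,.12])/.025).round(2), (R.T@(np.array([.450,-.297,0])-[.5888,-.3633,0])/.025).round(2))
```

```text
[-0.7  -0.06 -4.75] [-2.4   5.66  0.28]
```

Request:
{"fn": "servo_tool", "kwargs": {"deltas": [{"slide":[-0.3,0,-0.3],"spin":0},{"slide":[-0.15,0,-0.9],"spin":0},{"slide":[-0.15,0,-0.9],"spin":0},{"slide":[-0.15,0,-0.9],"spin":0},{"slide":[-0.35,0.7,-0.9],"spin":0},{"slide":[-0.3,0.8,-0.3],"spin":0},{"slide":[-0.3,0.8,0],"spin":0},{"slide":[-0.3,0.8,0],"spin":0},{"slide":[-0.3,0.8,0],"spin":0},{"slide":[0,0,0],"spin":0}], "gripper": 0}}

```text
time_s: 18.2
tcp_pos: [0.4917, -0.3228, 0.1371]
ee_rot: [[-0.037, -0.999, 0.035], [-0.99, 0.041, 0.132], [-0.133, -0.029, -0.991]]
wrist_force: [0.6, 0.1, 0.1]
gripper_width: 0.835
```

Run:
```python
from h import *
to(.45,-.296,.1);tilt()
c=cap('wrist','w6.png');print([px(c,p).round() for p in ([.451,-.294,.048],[.445,-.358,.042],[.589,-.3465,.015])])
```

```text
units [-0.8   1.76  1.55] yaw jaw line -2.4 tcp [ 0.4917 -0.3228  0.1371] w 0.835 F [0.6 0.1 0.1] t 18.2
tilt deg xy [1.98 7.55]
[array([342., 229.]), array([352., 140.]), array([160., 155.])]
```

View pics/w6.png

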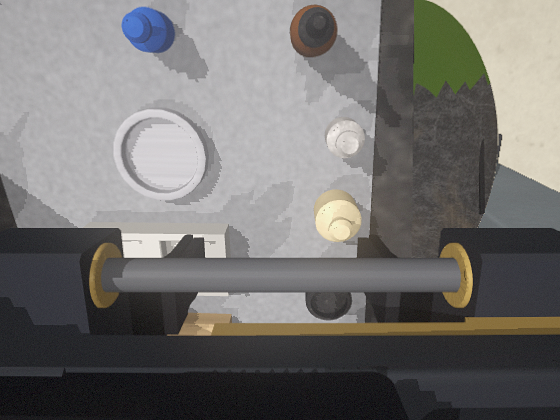

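Request:
{"fn": "servo_tool", "kwargs": {"deltas": [{"slide":[-0.4,0.6,0],"spin":0},{"slide":[-0.4,0.6,0.2],"spin":0},{"slide":[-0.1,0.5,0.6],"spin":0},{"slide":[0.08,0,0.7],"spin":0},{"slide":[0.08,0,0.6],"spin":0},{"slide":[0,0,0],"spin":0}]}}

```text
time_s: 18.85
tcp_pos: [0.4594, -0.3017, 0.089]
ee_rot: [[-0.035, -0.998, 0.048], [-0.992, 0.04, 0.122], [-0.123, -0.044, -0.991]]
wrist_force: [-0.1, -0.5, -0.7]
gripper_width: 0.999
```

Run:
```python
from h import *
to(.45,-.296,.03);tilt()
```

```text
units [0.08 0.49 2.35] yaw jaw line -2.3 tcp [ 0.4594 -0.3017  0.089 ] w 0.999 F [-0.1 -0.5 -0.7] t 18.9
tilt deg xy [2.77 6.96]
```

Request:
{"fn": "servo_tool", "kwargs": {"deltas": [{"slide":[0.02,0.25,0.4],"spin":0},{"slide":[0.02,0.25,0.4],"spin":0},{"slide":[0.02,0,0.4],"spin":0},{"slide":[0.02,0,0.4],"spin":0},{"slide":[0,0,0.4],"spin":0},{"slide":[0,0,0.3],"spin":0},{"slide":[0,0,0],"spin":0}]}}

```text
time_s: 19.55
tcp_pos: [0.4515, -0.2977, 0.0279]
ee_rot: [[-0.034, -0.998, 0.052], [-0.992, 0.04, 0.119], [-0.121, -0.047, -0.992]]
wrist_force: [0.1, -0.2, -0.3]
gripper_width: 1.0
```

Run:
```python
from h import *
to(.45,-.296,.03);st()
```

```text
units [-0.07  0.06 -0.08] yaw jaw line -2.3 tcp [ 0.4515 -0.2977  0.0279] w 1.0 F [ 0.1 -0.2 -0.3] t 19.6
eff [ 2.000e-02 -3.808e+01  1.325e+01  2.830e+00  1.200e-01  2.000e-02] j [-20.88  27.55 -19.56 -10.94 -43.07  26.76] F [ 0.1 -0.2 -0.3] tcp [ 0.4515 -0.2977  0.0279]
tilt deg xy [2.96 6.81]
```

Request:
{"fn": "servo_tool", "kwargs": {"deltas": [{"slide":[-0.15,0.02,0],"spin":0},{"slide":[0,0,0],"spin":0},{"slide":[0,0,0],"spin":0},{"slide":[0,0,0],"spin":0},{"slide":[0,0,0],"spin":0},{"slide":[0,0,0],"spin":0},{"slide":[0,0,0],"spin":0},{"slide":[0,0,0],"spin":0},{"slide":[0,0,0],"spin":0}], "gripper": 255}}

```text
time_s: 20.45
tcp_pos: [0.452, -0.294, 0.0298]
ee_rot: [[-0.033, -0.998, 0.054], [-0.992, 0.039, 0.118], [-0.12, -0.05, -0.992]]
wrist_force: [0.7, 0.2, -0.5]
gripper_width: 0.342
```

Run:
```python
from h import *
st();s=sense();R=s['ee_rot'];print(s['gripper_width']*87,(R.T@np.array([0,0,.06])/.025).round(2))
```

```text
eff [-1.000e-02 -3.806e+01  1.326e+01  2.860e+00  5.000e-02  1.000e-02] j [-20.47  27.19 -19.85 -10.92 -42.94  26.41] F [ 0.7  0.2 -0.5] tcp [ 0.452  -0.294   0.0298]
tilt deg xy [3.09 6.74]
29.79744743175943 [-0.29 -0.12 -2.38]
```

Request:
{"fn": "servo_tool", "kwargs": {"deltas": [{"slide":[0,0,0],"spin":0},{"slide":[0,0,0],"spin":0}]}}

```text
time_s: 20.65
tcp_pos: [0.452, -0.294, 0.0298]
ee_rot: [[-0.033, -0.998, 0.054], [-0.992, 0.039, 0.118], [-0.12, -0.05, -0.992]]
wrist_force: [-0.2, -0.1, 0.1]
gripper_width: 0.343
```

Run:
```python
from h import *
s=sense();print(s['gripper_width']);st();cap('scene','s7.png');cap('wrist','w7.png')
im=cv2.imread('pics/s7.png');cv2.imwrite('pics/s7c.png',cv2.resize(im[170:330,270:420],None,fx=3.5,fy=3.5))
```

```text
0.3426159608550385
eff [ 1.000e-02 -3.784e+01  1.327e+01  2.830e+00  1.300e-01  1.000e-02] j [-20.48  27.2  -19.85 -10.93 -42.93  26.41] F [-0.2 -0.1  0.1] tcp [ 0.452  -0.294   0.0298]
tilt deg xy [3.09 6.74]
```

View pics/s7c.png

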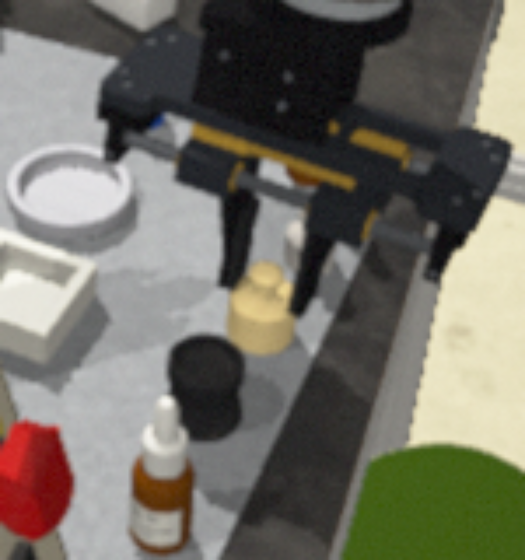

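Request:
{"fn": "servo_tool", "kwargs": {"deltas": [{"slide":[-0.06,-0.02,-0.5],"spin":0},{"slide":[-0.06,-0.02,-0.5],"spin":0},{"slide":[-0.06,-0.02,-0.5],"spin":0},{"slide":[-0.06,-0.02,-0.5],"spin":0},{"slide":[0,0,0],"spin":0}]}}

```text
time_s: 21.25
tcp_pos: [0.4516, -0.2941, 0.0849]
ee_rot: [[-0.033, -0.998, 0.055], [-0.992, 0.039, 0.117], [-0.119, -0.05, -0.992]]
wrist_force: [0.2, 0.1, -1.3]
gripper_width: 0.341
```

Run:
```python
from h import *
s=sense();print(s['gripper_width']);st();to(.5856,-.1586,.12);cap('scene','s8.png');cap('wrist','w8.png')
im=cv2.imread('pics/s8.png');cv2.imwrite('pics/s8c.png',cv2.resize(im[170:330,270:420],None,fx=3.5,fy=3.5))
```

```text
0.3413999600739361
eff [-5.000e-02 -3.657e+01  1.513e+01  3.300e+00 -1.300e-01 -2.000e-02] j [-20.43  22.7  -17.5   -9.74 -49.61  24.66] F [ 0.2  0.1 -1.3] tcp [ 0.4516 -0.2941  0.0849]
tilt deg xy [3.13 6.71]
units [-5.72 -5.21 -0.46] yaw jaw line -2.3 tcp [ 0.4516 -0.2941  0.0849] w 0.341 F [ 0.2  0.1 -1.3] t 21.2
```

View pics/s8c.png

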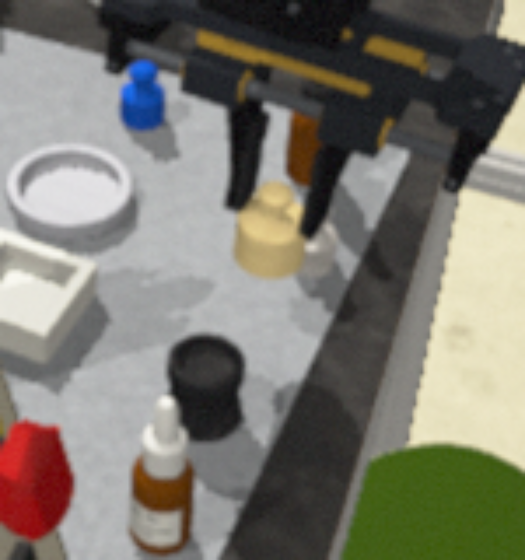

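Run:
```python
from clr import *
for x,y,z,tx,ty in ((.5856,-.1586,.036,3.1,6.7),(.589,-.164,.037,3.1,6.7),(.589,-.164,.037,1,7),(.589,-.164,.037,0,9),(.589,-.164,.037,3,9),(.589,-.164,.09,3,6.7),(.53,-.22,.09,3,6.7),(.56,-.19,.09,3,6.7),(.56,-.19,.11,3,6.7)):
    j,e=ik(x,y,z,tx,ty);print(x,y,z,tx,ty,clr(j))
```

```text
0.5856 -0.1586 0.036 3.1 6.7 [ 0.005 -0.001  0.018  0.012]
0.589 -0.164 0.037 3.1 6.7 [0.012 0.004 0.02  0.013]
0.589 -0.164 0.037 1 7 [0.021 0.01  0.02  0.013]
0.589 -0.164 0.037 0 9 [0.04  0.021 0.025 0.016]
0.589 -0.164 0.037 3 9 [0.031 0.015 0.026 0.018]
0.589 -0.164 0.09 3 6.7 [0.04  0.036 0.072 0.066]
0.53 -0.22 0.09 3 6.7 [0.037 0.027 0.081 0.076]
0.56 -0.19 0.09 3 6.7 [0.039 0.032 0.076 0.067]
0.56 -0.19 0.11 3 6.7 [0.054 0.046 0.096 0.087]
```

Run:
```python
from h import *
to(.588,-.163,.11)
```

```text
units [-5.49 -5.33 -0.16] yaw jaw line -2.3 tcp [ 0.4504 -0.2934  0.083 ] w 0.344 F [ 0.2 -0.  -1.5] t 21.4
```

Request:
{"fn": "servo_tool", "kwargs": {"deltas": [{"slide":[-0.4,-0.4,-0.5],"spin":0},{"slide":[-0.6,-0.5,-0.4],"spin":0},{"slide":[-0.6,-0.5,0],"spin":0},{"slide":[-0.6,-0.6,0],"spin":0},{"slide":[-0.6,-0.6,0],"spin":0},{"slide":[-0.6,-0.6,0],"spin":0},{"slide":[-0.6,-0.6,0],"spin":0},{"slide":[-0.6,-0.6,0],"spin":0},{"slide":[-0.4,-0.4,0],"spin":0},{"slide":[0,0,0],"spin":0}]}}

```text
time_s: 22.35
tcp_pos: [0.5721, -0.1709, 0.119]
ee_rot: [[-0.041, -0.999, 0.035], [-0.991, 0.045, 0.126], [-0.127, -0.03, -0.991]]
wrist_force: [1.0, -0.1, -1.7]
gripper_width: 0.342
```

Run:
```python
from h import *
to(.588,-.163,.06);st()
```

```text
units [-0.04 -0.55  2.4 ] yaw jaw line -2.6 tcp [ 0.5721 -0.1709  0.119 ] w 0.342 F [ 1.  -0.1 -1.7] t 22.4
eff [  0.47 -40.15  17.41   3.67   0.1   -0.06] j [ -5.18  24.86  -8.11  -8.92 -55.98   7.65] F [ 1.  -0.1 -1.7] tcp [ 0.5721 -0.1709  0.119 ]
tilt deg xy [2.03 7.21]
```

Request:
{"fn": "servo_tool", "kwargs": {"deltas": [{"slide":[0,-0.3,0.3],"spin":0},{"slide":[0,-0.25,0.4],"spin":0},{"slide":[0,0,0.4],"spin":0},{"slide":[0,0,0.4],"spin":0},{"slide":[0,0,0.3],"spin":0},{"slide":[0,0,0],"spin":0}]}}

```text
time_s: 22.95
tcp_pos: [0.5848, -0.1671, 0.0679]
ee_rot: [[-0.045, -0.999, 0.029], [-0.991, 0.048, 0.127], [-0.128, -0.023, -0.991]]
wrist_force: [-0.6, -0.3, -1.4]
gripper_width: 0.34
```

Run:
```python
from h import *
to(.588,-.163,.04);st();from clr import clr;print(clr(sense()['joints'][:5]))
t=cap('top','t9.png');c=cap('scene','s9.png')
```

```text
units [-0.02 -0.09  1.13] yaw jaw line -2.8 tcp [ 0.5848 -0.1671  0.0679] w 0.34 F [-0.6 -0.3 -1.4] t 22.9
eff [ 7.000e-02 -4.295e+01  1.623e+01  3.480e+00  1.600e-01  1.000e-02] j [ -4.75  29.25  -8.96  -9.53 -51.13   8.02] F [-0.6 -0.3 -1.4] tcp [ 0.5848 -0.1671  0.0679]
tilt deg xy [1.64 7.28]
[0.031 0.027 0.052 0.045]
```

View pics/s9.png

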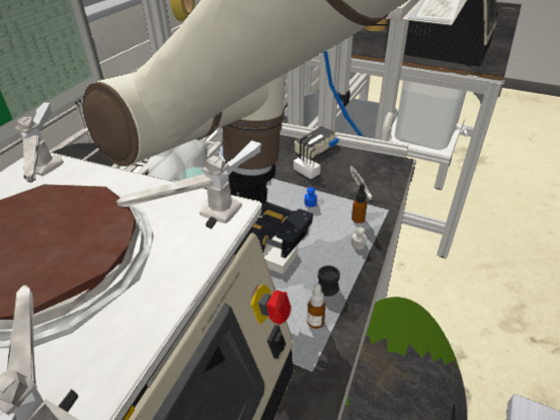

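View pics/t9.png

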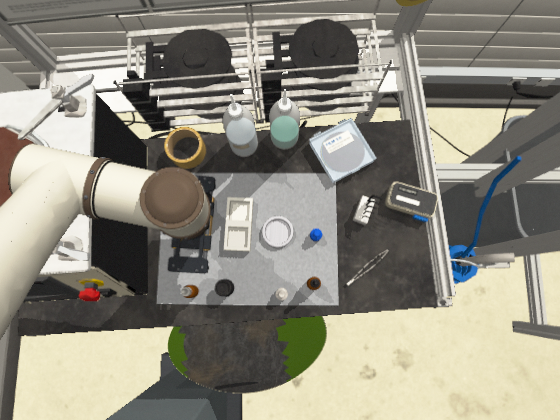

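Request:
{"fn": "servo_tool", "kwargs": {"deltas": [{"slide":[0,-0.1,0.3],"spin":0},{"slide":[0,0,0.3],"spin":0},{"slide":[0,0,0.25],"spin":0},{"slide":[0,0,0.2],"spin":0},{"slide":[0,0,0],"spin":0}]}}

```text
time_s: 23.55
tcp_pos: [0.5902, -0.1641, 0.0426]
ee_rot: [[-0.044, -0.998, 0.034], [-0.991, 0.048, 0.126], [-0.127, -0.028, -0.991]]
wrist_force: [-0.4, 0.1, -2.8]
gripper_width: 0.342
```

Run:
```python
from h import *
to(.587,-.163,.036);st();from clr import clr;print(clr(sense()['joints'][:5]))
```

```text
units [-0.    0.14  0.26] yaw jaw line -2.7 tcp [ 0.5902 -0.1641  0.0426] w 0.342 F [-0.4  0.1 -2.8] t 23.6
eff [ 3.000e-02 -4.398e+01  1.552e+01  3.350e+00  1.400e-01  1.000e-02] j [ -4.41  31.24  -9.69  -9.91 -48.09   8.35] F [-0.4  0.1 -2.8] tcp [ 0.5902 -0.1641  0.0426]
tilt deg xy [1.96 7.21]
[0.021 0.012 0.027 0.019]
```

Request:
{"fn": "servo_tool", "kwargs": {"deltas": [{"slide":[0,0.13,0.12],"spin":0},{"slide":[0,0,0.12],"spin":0},{"slide":[0,0,0.05],"spin":0},{"slide":[0,0,0],"spin":0}]}}

```text
time_s: 23.95
tcp_pos: [0.5876, -0.1631, 0.036]
ee_rot: [[-0.043, -0.998, 0.036], [-0.991, 0.047, 0.125], [-0.127, -0.03, -0.991]]
wrist_force: [-0.2, -0.6, -0.8]
gripper_width: 0.341
```

Run:
```python
from h import *
to(.587,-.163,.036);st()
c=cap('wrist','w9.png')
```

```text
units [-0.    0.02 -0.  ] yaw jaw line -2.7 tcp [ 0.5876 -0.1631  0.036 ] w 0.341 F [-0.2 -0.6 -0.8] t 23.9
eff [-0.000e+00 -4.382e+01  1.507e+01  3.290e+00  4.000e-02  1.000e-02] j [ -4.33  31.48 -10.44 -10.04 -47.01   8.54] F [-0.2 -0.6 -0.8] tcp [ 0.5876 -0.1631  0.036 ]
tilt deg xy [2.04 7.17]
```

View pics/w9.png

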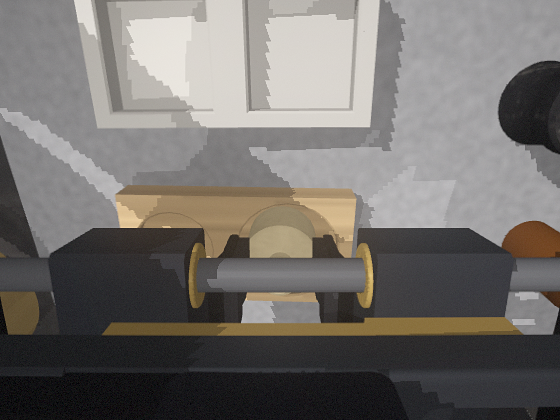

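Request:
{"fn": "servo_tool", "kwargs": {"deltas": [{"slide":[0,0,0.03],"spin":0},{"slide":[0,0,0],"spin":0},{"slide":[0,0,0],"spin":0},{"slide":[0,0,0],"spin":0},{"slide":[-0.05,0,-0.4],"spin":0},{"slide":[-0.05,0,-0.4],"spin":0},{"slide":[-0.05,0,-0.6],"spin":0},{"slide":[-0.1,0,-0.8],"spin":0},{"slide":[-0.1,0,-0.8],"spin":0},{"slide":[0.3,0.2,-0.8],"spin":0}], "gripper": 90}}

```text
time_s: 25.0
tcp_pos: [0.5796, -0.1731, 0.1353]
ee_rot: [[-0.041, -0.998, 0.036], [-0.991, 0.046, 0.125], [-0.126, -0.03, -0.992]]
wrist_force: [0.4, 0.1, -0.7]
gripper_width: 0.647
```

Run:
```python
from h import *
to(.445,-.361,.12);st()
R=sense()['ee_rot']
print(sense()['gripper_width'])
```

```text
units [ 7.75  5.05 -0.52] yaw jaw line -2.6 tcp [ 0.5796 -0.1731  0.1353] w 0.647 F [ 0.4  0.1 -0.7] t 25.0
eff [  1.2  -38.54  16.71   3.52   0.33  -0.11] j [ -5.29  24.55  -6.04  -8.61 -58.3    7.24] F [ 0.4  0.1 -0.7] tcp [ 0.5796 -0.1731  0.1353]
tilt deg xy [2.06 7.14]
0.6470231307797919
```

Request:
{"fn": "servo_tool", "kwargs": {"deltas": [{"slide":[0.8,0.5,0],"spin":0},{"slide":[0.9,0.6,0],"spin":0},{"slide":[0.9,0.6,0],"spin":0},{"slide":[0.9,0.6,0],"spin":0},{"slide":[0.9,0.6,0],"spin":0},{"slide":[0.9,0.6,0],"spin":0},{"slide":[0.8,0.5,0],"spin":0},{"slide":[0,0,0],"spin":0}], "gripper": 60}}

```text
time_s: 25.8
tcp_pos: [0.4746, -0.3268, 0.1267]
ee_rot: [[-0.035, -0.998, 0.058], [-0.992, 0.042, 0.117], [-0.119, -0.053, -0.991]]
wrist_force: [0.4, 0.1, -0.8]
gripper_width: 0.764
```

Run:
```python
from h import *
to(.446,-.3595,.12);st()
cap('top','t10.png')
c=cap('wrist','w10.png');print([px(c,p).round() for p in ([.446,-.358,.042],)])
im=cv2.imread('pics/t10.png');cv2.imwrite('pics/t10c.png',cv2.resize(im[180:310,155:345],None,fx=4,fy=4))
```

```text
units [1.37 1.1  0.05] yaw jaw line -2.4 tcp [ 0.4746 -0.3268  0.1267] w 0.764 F [ 0.4  0.1 -0.8] t 25.8
eff [ -0.63 -37.61  16.63   3.61   0.07   0.13] j [-22.74  23.04  -9.86  -8.94 -56.97  25.38] F [ 0.4  0.1 -0.8] tcp [ 0.4746 -0.3268  0.1267]
tilt deg xy [3.29 6.71]
[array([331., 151.])]
```

View pics/w10.png

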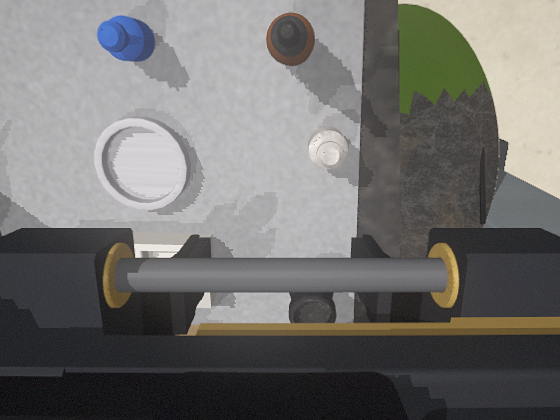

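View pics/t10c.png

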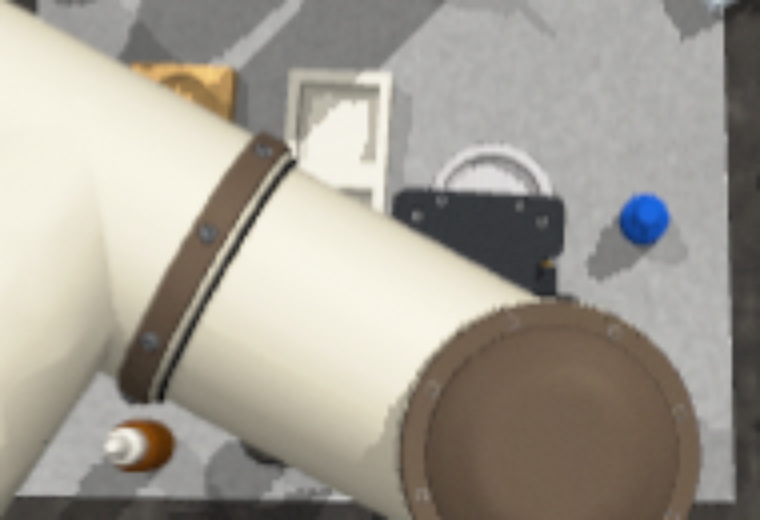

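Request:
{"fn": "servo_tool", "kwargs": {"deltas": [{"slide":[0.6,0.5,0],"spin":0},{"slide":[0.6,0.5,0.2],"spin":0},{"slide":[0.15,0.15,0.5],"spin":0},{"slide":[0.07,0.04,0.6],"spin":0},{"slide":[0.07,0.04,0.6],"spin":0},{"slide":[0.05,0.03,0.5],"spin":0},{"slide":[0,0,0],"spin":0}]}}

```text
time_s: 26.6
tcp_pos: [0.4527, -0.3515, 0.0613]
ee_rot: [[-0.024, -0.998, 0.065], [-0.993, 0.032, 0.115], [-0.117, -0.061, -0.991]]
wrist_force: [-0.8, -0.6, -0.3]
gripper_width: 0.768
```

Run:
```python
from h import *
to(.446,-.357,.024);tilt()
```

```text
units [0.4  0.35 1.44] yaw jaw line -1.8 tcp [ 0.4527 -0.3515  0.0613] w 0.768 F [-0.8 -0.6 -0.3] t 26.6
tilt deg xy [3.7 6.6]
```

Request:
{"fn": "servo_tool", "kwargs": {"deltas": [{"slide":[0.2,0.2,0.2],"spin":0},{"slide":[0.2,0.1,0.4],"spin":0},{"slide":[0.03,0.03,0.4],"spin":0},{"slide":[0,0,0.4],"spin":0},{"slide":[0,0,0],"spin":0}]}}

```text
time_s: 27.1
tcp_pos: [0.4474, -0.3583, 0.0227]
ee_rot: [[-0.023, -0.998, 0.066], [-0.993, 0.03, 0.114], [-0.116, -0.063, -0.991]]
wrist_force: [1.3, 1.9, -0.3]
gripper_width: 0.764
```

Run:
```python
from h import *
to(.446,-.357,.024);tilt()
```

```text
units [-0.05  0.05 -0.05] yaw jaw line -1.7 tcp [ 0.4474 -0.3583  0.0227] w 0.764 F [ 1.3  1.9 -0.3] t 27.1
tilt deg xy [3.79 6.53]
```

Request:
{"fn": "servo_tool", "kwargs": {"deltas": [{"slide":[-0.08,0.05,-0.04],"spin":0},{"slide":[0,0,0],"spin":0},{"slide":[0,0,0],"spin":0},{"slide":[0,0,0],"spin":0},{"slide":[0,0,0],"spin":0},{"slide":[0,0,0],"spin":0},{"slide":[0,0,0],"spin":0},{"slide":[0,0,0],"spin":0}], "gripper": 255}}

```text
time_s: 27.9
tcp_pos: [0.4467, -0.3565, 0.0251]
ee_rot: [[-0.022, -0.997, 0.068], [-0.993, 0.03, 0.113], [-0.115, -0.065, -0.991]]
wrist_force: [-0.2, -0.8, 0.2]
gripper_width: 0.262
```

Request:
{"fn": "servo_tool", "kwargs": {"deltas": [{"slide":[0,0,0],"spin":0},{"slide":[-0.06,-0.02,-0.3],"spin":0},{"slide":[-0.06,-0.02,-0.5],"spin":0},{"slide":[-0.06,-0.02,-0.5],"spin":0},{"slide":[-0.06,-0.02,-0.5],"spin":0},{"slide":[0,0,0],"spin":0}]}}

```text
time_s: 28.5
tcp_pos: [0.4461, -0.356, 0.0751]
ee_rot: [[-0.022, -0.997, 0.069], [-0.993, 0.03, 0.112], [-0.114, -0.066, -0.991]]
wrist_force: [0.1, -0.8, -0.5]
gripper_width: 0.261
```

Run:
```python
from h import *
to(.648,-.163,.12);st()
im=cap('scene')['frame'][:,:,::-1];cv2.imwrite('pics/s11c.png',cv2.resize(im[140:300,290:440],None,fx=3.5,fy=3.5))
```

```text
units [-8.05 -7.95 -0.36] yaw jaw line -1.7 tcp [ 0.4461 -0.356   0.0751] w 0.261 F [ 0.1 -0.8 -0.5] t 28.5
eff [-4.000e-02 -3.908e+01  1.506e+01  3.250e+00 -1.000e-01 -1.000e-02] j [-26.73  25.95 -13.61  -9.81 -50.2   31.51] F [ 0.1 -0.8 -0.5] tcp [ 0.4461 -0.356   0.0751]
tilt deg xy [3.95 6.41]
```

View pics/s11c.png

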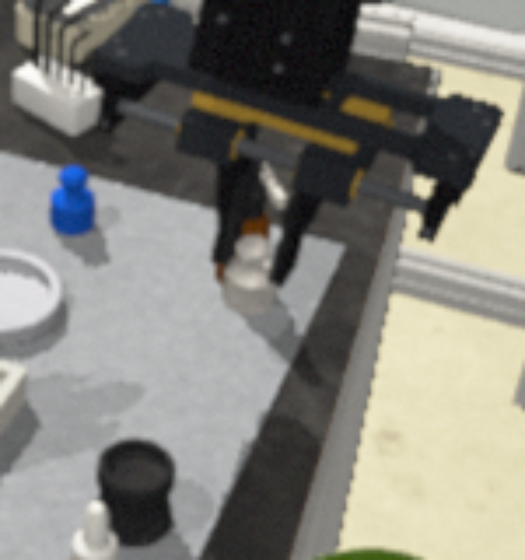

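Request:
{"fn": "servo_tool", "kwargs": {"deltas": [{"slide":[-0.5,-0.4,-0.8],"spin":0},{"slide":[-0.7,-0.7,-0.8],"spin":0},{"slide":[-0.8,-0.8,-0.3],"spin":0},{"slide":[-0.8,-0.8,0],"spin":0},{"slide":[-0.8,-0.8,0],"spin":0},{"slide":[-0.8,-0.8,0],"spin":0},{"slide":[-0.8,-0.8,0],"spin":0},{"slide":[-0.8,-0.8,0],"spin":0},{"slide":[-0.7,-0.8,0],"spin":0},{"slide":[0,0,0],"spin":0}]}}

```text
time_s: 29.55
tcp_pos: [0.6159, -0.1925, 0.1503]
ee_rot: [[-0.029, -0.998, 0.061], [-0.992, 0.036, 0.119], [-0.121, -0.057, -0.991]]
wrist_force: [-0.2, -0.2, -1.6]
gripper_width: 0.264
```

Run:
```python
from h import *
to(.647,-.1635,.08);st()
```

```text
units [-0.85 -1.04  3.  ] yaw jaw line -2.0 tcp [ 0.6159 -0.1925  0.1503] w 0.264 F [-0.2 -0.2 -1.6] t 29.6
eff [  0.59 -42.47  18.54   3.86   0.17  -0.08] j [ -6.66  26.71  -0.17  -8.24 -60.67   8.69] F [-0.2 -0.2 -1.6] tcp [ 0.6159 -0.1925  0.1503]
tilt deg xy [3.49 6.8 ]
```

Request:
{"fn": "servo_tool", "kwargs": {"deltas": [{"slide":[-0.4,-0.5,0.1],"spin":0},{"slide":[-0.4,-0.5,0.5],"spin":0},{"slide":[0,0,0.6],"spin":0},{"slide":[0,0,0.6],"spin":0},{"slide":[0,0,0.6],"spin":0},{"slide":[0,0,0.5],"spin":0},{"slide":[0,0,0],"spin":0}]}}

```text
time_s: 30.25
tcp_pos: [0.6468, -0.1613, 0.0732]
ee_rot: [[-0.031, -0.998, 0.054], [-0.992, 0.038, 0.121], [-0.123, -0.05, -0.991]]
wrist_force: [-0.1, -0.6, -1.4]
gripper_width: 0.262
```

Run:
```python
from h import *
to(.647,-.1635,.031);st()
c=cap('wrist','w12.png')
from clr import clr;print(clr(sense()['joints'][:5]))
```

```text
units [0.29 0.07 1.66] yaw jaw line -2.2 tcp [ 0.6468 -0.1613  0.0732] w 0.262 F [-0.1 -0.6 -1.4] t 30.2
eff [ 1.200e-01 -4.700e+01  1.725e+01  3.670e+00  2.900e-01  2.000e-02] j [ -3.65  32.9   -1.36  -8.9  -53.4    6.84] F [-0.1 -0.6 -1.4] tcp [ 0.6468 -0.1613  0.0732]
tilt deg xy [3.1  6.93]
[0.063 0.052 0.057 0.051]
```

View pics/w12.png

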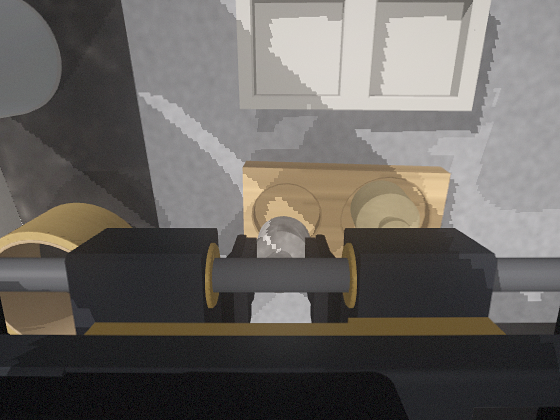

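Request:
{"fn": "servo_tool", "kwargs": {"deltas": [{"slide":[0.15,0.05,0.4],"spin":0},{"slide":[0.1,0,0.4],"spin":0},{"slide":[0.04,0,0.35],"spin":0},{"slide":[0,0,0.25],"spin":0},{"slide":[0,0,0],"spin":0}]}}

```text
time_s: 30.8
tcp_pos: [0.6491, -0.1658, 0.0374]
ee_rot: [[-0.031, -0.998, 0.059], [-0.992, 0.038, 0.12], [-0.122, -0.055, -0.991]]
wrist_force: [-0.2, -0.4, -1.0]
gripper_width: 0.267
```

Run:
```python
from h import *
to(.647,-.163,.031);st()
from clr import clr;print(clr(sense()['joints'][:5]))
```

```text
units [-0.08  0.1   0.26] yaw jaw line -2.2 tcp [ 0.6491 -0.1658  0.0374] w 0.267 F [-0.2 -0.4 -1. ] t 30.8
eff [ 0.000e+00 -4.773e+01  1.614e+01  3.450e+00  2.100e-01  1.000e-02] j [ -4.02  35.38  -2.6   -9.35 -49.47   7.94] F [-0.2 -0.4 -1. ] tcp [ 0.6491 -0.1658  0.0374]
tilt deg xy [3.39 6.85]
[0.055 0.032 0.021 0.014]
```

Request:
{"fn": "servo_tool", "kwargs": {"deltas": [{"slide":[-0.1,0.1,0.12],"spin":0},{"slide":[0,0,0.12],"spin":0},{"slide":[0,0,0.04],"spin":0},{"slide":[0,0,0],"spin":0}]}}

```text
time_s: 31.2
tcp_pos: [0.6477, -0.1621, 0.0314]
ee_rot: [[-0.03, -0.998, 0.061], [-0.992, 0.038, 0.119], [-0.121, -0.057, -0.991]]
wrist_force: [-0.5, -0.2, -0.7]
gripper_width: 0.262
```

Run:
```python
from h import *
to(.647,-.163,.031);st();cap('wrist','w13.png')
```

```text
units [0.04 0.03 0.01] yaw jaw line -2.2 tcp [ 0.6477 -0.1621  0.0314] w 0.262 F [-0.5 -0.2 -0.7] t 31.2
eff [-0.000e+00 -4.745e+01  1.570e+01  3.390e+00  1.300e-01  1.000e-02] j [ -3.7   35.55  -3.31  -9.44 -48.44   7.85] F [-0.5 -0.2 -0.7] tcp [ 0.6477 -0.1621  0.0314]
tilt deg xy [3.51 6.82]
```

View pics/w13.png

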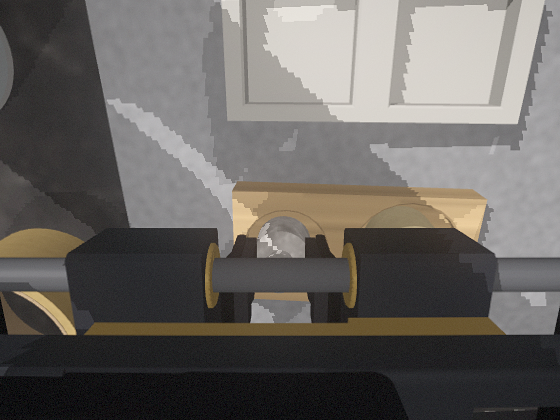

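Request:
{"fn": "servo_tool", "kwargs": {"deltas": [{"slide":[0,0,0.02],"spin":0},{"slide":[0,0,0],"spin":0},{"slide":[0,0,0],"spin":0},{"slide":[-0.04,-0.02,-0.3],"spin":0},{"slide":[-0.06,-0.02,-0.5],"spin":0},{"slide":[-0.06,-0.02,-0.5],"spin":0},{"slide":[-0.1,0,-0.7],"spin":0},{"slide":[-0.1,0,-0.8],"spin":0},{"slide":[-0.1,0,-0.8],"spin":0},{"slide":[0,0,0],"spin":0}], "gripper": 160}}

```text
time_s: 32.25
tcp_pos: [0.6463, -0.1622, 0.1335]
ee_rot: [[-0.029, -0.997, 0.07], [-0.992, 0.037, 0.117], [-0.119, -0.066, -0.991]]
wrist_force: [0.2, -0.5, 0.6]
gripper_width: 0.372
```

Run:
```python
from h import *
to(.47,-.427,.15);st();cap('wrist','w14.png')
```

```text
units [10.64  6.6  -2.38] yaw jaw line -2.1 tcp [ 0.6463 -0.1622  0.1335] w 0.372 F [ 0.2 -0.5  0.6] t 32.2
eff [-1.000e-02 -4.269e+01  1.689e+01  3.580e+00 -5.000e-02 -2.000e-02] j [ -3.61  29.     1.07  -8.13 -58.7    5.75] F [ 0.2 -0.5  0.6] tcp [ 0.6463 -0.1622  0.1335]
tilt deg xy [4.03 6.69]
```

View pics/w14.png

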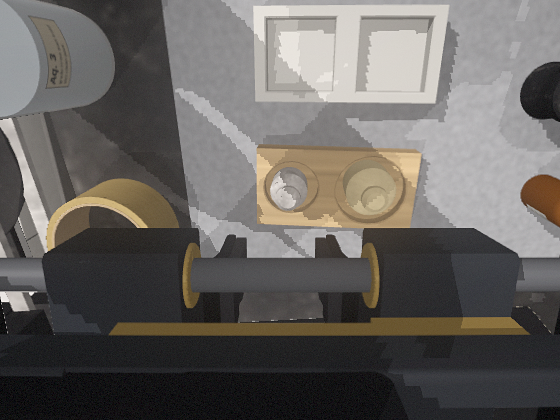

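Request:
{"fn": "servo_tool", "kwargs": {"deltas": [{"slide":[0.8,0.5,-0.5],"spin":0},{"slide":[1,0.6,-0.5],"spin":0},{"slide":[1,0.6,-0.2],"spin":0},{"slide":[1,0.6,-0.1],"spin":0},{"slide":[1,0.6,-0.1],"spin":0},{"slide":[1,0.6,-0.1],"spin":0},{"slide":[1,0.6,-0.1],"spin":0},{"slide":[1,0.7,-0.1],"spin":0},{"slide":[1,0.7,-0.1],"spin":0},{"slide":[0,0,0],"spin":0}], "gripper": 50}}

```text
time_s: 33.3
tcp_pos: [0.4896, -0.3845, 0.1346]
ee_rot: [[-0.029, -0.998, 0.057], [-0.991, 0.036, 0.125], [-0.127, -0.053, -0.99]]
wrist_force: [0.1, 0.6, -0.0]
gripper_width: 0.806
```

Run:
```python
from h import *
to(.469,-.427,.15);st();c=cap('wrist','w15.png')
print(px(c,[.469,-.427,.094]))
```

```text
units [ 1.63  0.73 -0.87] yaw jaw line -2.1 tcp [ 0.4896 -0.3845  0.1346] w 0.806 F [ 0.1  0.6 -0. ] t 33.3
eff [-8.100e-01 -4.208e+01  1.751e+01  3.810e+00  2.000e-02  1.300e-01] j [-27.43  27.03  -1.87  -8.97 -61.82  29.85] F [ 0.1  0.6 -0. ] tcp [ 0.4896 -0.3845  0.1346]
tilt deg xy [3.25 7.18]
[321.39181952 149.5911484 ]
```

View pics/w15.png

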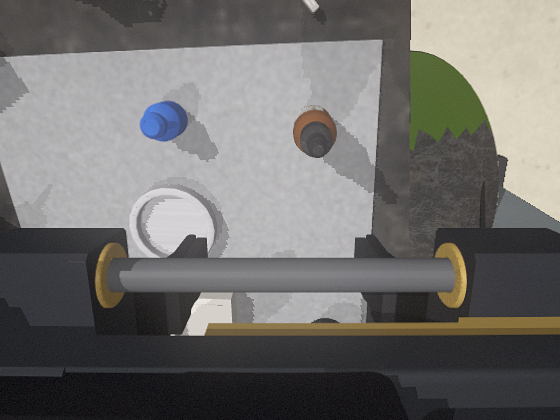

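Request:
{"fn": "servo_tool", "kwargs": {"deltas": [{"slide":[0.7,0.3,0],"spin":0},{"slide":[0.8,0.4,0],"spin":0},{"slide":[0.2,0.1,0.3],"spin":0},{"slide":[0,0,0],"spin":0}]}}

```text
time_s: 33.75
tcp_pos: [0.4705, -0.4217, 0.1184]
ee_rot: [[-0.026, -0.998, 0.055], [-0.991, 0.033, 0.129], [-0.13, -0.051, -0.99]]
wrist_force: [-0.8, 0.1, 0.0]
gripper_width: 0.806
```

Run:
```python
from h import *
to(.470,-.428,.03);st();c=cap('wrist','w16.png')
print(px(c,[.470,-.428,.094]))
```

```text
units [0.71 0.19 3.47] yaw jaw line -1.9 tcp [ 0.4705 -0.4217  0.1184] w 0.806 F [-0.8  0.1  0. ] t 33.8
eff [ -0.55 -44.01  17.66   3.76   0.1    0.05] j [-31.36  29.08  -0.89  -9.09 -61.49  34.12] F [-0.8  0.1  0. ] tcp [ 0.4705 -0.4217  0.1184]
tilt deg xy [3.17 7.38]
[284.75905803 224.00546193]
```

View pics/w16.png

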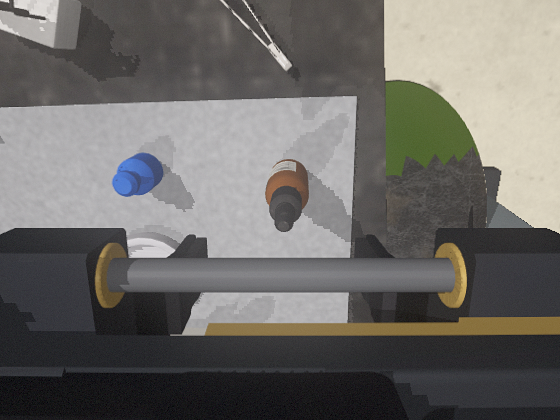

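Request:
{"fn": "servo_tool", "kwargs": {"deltas": [{"slide":[0.35,0.1,0.3],"spin":0},{"slide":[0.2,0.05,0.5],"spin":0},{"slide":[0.06,0.03,0.5],"spin":0},{"slide":[0.06,0.03,0.5],"spin":0},{"slide":[0.06,0.03,0.5],"spin":0},{"slide":[0.04,0.02,0.4],"spin":0},{"slide":[0,0,0],"spin":0}]}}

```text
time_s: 34.5
tcp_pos: [0.4688, -0.4295, 0.0421]
ee_rot: [[-0.022, -0.998, 0.054], [-0.991, 0.029, 0.13], [-0.132, -0.05, -0.99]]
wrist_force: [0.0, 0.6, -0.6]
gripper_width: 0.804
```

Run:
```python
from h import *
to(.470,-.427,.031);st()
```

```text
units [-0.04 -0.02  0.45] yaw jaw line -1.6 tcp [ 0.4688 -0.4295  0.0421] w 0.804 F [ 0.   0.6 -0.6] t 34.5
eff [ 3.000e-02 -4.602e+01  1.565e+01  3.300e+00  1.000e-01  2.000e-02] j [-32.09  34.24  -3.89  -9.93 -53.65  36.66] F [ 0.   0.6 -0.6] tcp [ 0.4688 -0.4295  0.0421]
tilt deg xy [3.08 7.46]
```

Request:
{"fn": "servo_tool", "kwargs": {"deltas": [{"slide":[-0.05,0,0.25],"spin":0},{"slide":[0,0,0.2],"spin":0},{"slide":[0,0,0],"spin":0},{"slide":[0,0,0],"spin":0},{"slide":[0,0,0],"spin":0},{"slide":[0,0,0],"spin":0},{"slide":[0,0,0],"spin":0},{"slide":[0,0,0],"spin":0},{"slide":[0,0,0],"spin":0},{"slide":[0,0,0],"spin":0}], "gripper": 255}}

```text
time_s: 35.5
tcp_pos: [0.4708, -0.4276, 0.0323]
ee_rot: [[-0.021, -0.998, 0.057], [-0.991, 0.028, 0.127], [-0.129, -0.054, -0.99]]
wrist_force: [0.3, 0.0, -1.3]
gripper_width: 0.318
```

Run:
```python
from h import *
to(.470,-.427,.031);st()
```

```text
units [-0.01  0.03  0.05] yaw jaw line -1.6 tcp [ 0.4708 -0.4276  0.0323] w 0.318 F [ 0.3  0.  -1.3] t 35.5
eff [-0.000e+00 -4.624e+01  1.526e+01  3.240e+00 -0.000e+00  1.000e-02] j [-31.83  34.8   -4.48 -10.08 -52.23  36.72] F [ 0.3  0.  -1.3] tcp [ 0.4708 -0.4276  0.0323]
tilt deg xy [3.28 7.3 ]
```

Request:
{"fn": "servo_tool", "kwargs": {"deltas": [{"slide":[-0.06,-0.02,-0.4],"spin":0},{"slide":[-0.08,-0.03,-0.6],"spin":0},{"slide":[-0.1,-0.04,-0.7],"spin":0},{"slide":[-0.4,-0.2,-0.7],"spin":0},{"slide":[-0.8,-0.5,-0.3],"spin":0},{"slide":[-0.8,-0.5,0],"spin":0},{"slide":[-0.8,-0.5,0],"spin":0},{"slide":[-0.8,-0.5,0],"spin":0},{"slide":[-0.8,-0.5,0],"spin":0},{"slide":[0,0,0],"spin":0}]}}

```text
time_s: 36.5
tcp_pos: [0.5433, -0.3223, 0.1353]
ee_rot: [[-0.021, -0.997, 0.07], [-0.992, 0.029, 0.12], [-0.121, -0.067, -0.99]]
wrist_force: [-0.5, -0.3, 0.0]
gripper_width: 0.319
```

Run:
```python
from h import *
to(.576,-.255,.1);st()
im=cap('scene')['frame'][:,:,::-1];cv2.imwrite('pics/s17.png',im)
```

```text
units [-2.53 -1.13  1.81] yaw jaw line -1.7 tcp [ 0.5433 -0.3223  0.1353] w 0.319 F [-0.5 -0.3  0. ] t 36.5
eff [  0.67 -41.77  17.37   3.56   0.1   -0.09] j [-20.09  26.96  -1.86  -9.04 -60.09  23.09] F [-0.5 -0.3  0. ] tcp [ 0.5433 -0.3223  0.1353]
tilt deg xy [3.99 6.85]
```

View pics/s17.png

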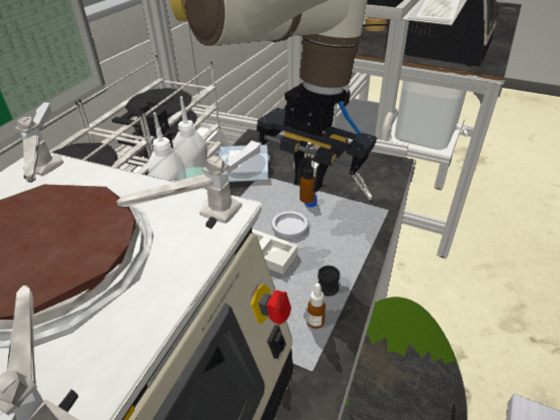

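Request:
{"fn": "servo_tool", "kwargs": {"deltas": [{"slide":[-0.7,-0.3,0],"spin":0},{"slide":[-0.8,-0.35,0.2],"spin":0},{"slide":[-0.7,-0.35,0.4],"spin":0},{"slide":[-0.15,-0.1,0.5],"spin":0},{"slide":[0,0,0.5],"spin":0},{"slide":[0,0,0],"spin":0}]}}

```text
time_s: 37.15
tcp_pos: [0.573, -0.2642, 0.1066]
ee_rot: [[-0.027, -0.997, 0.072], [-0.993, 0.035, 0.116], [-0.119, -0.069, -0.991]]
wrist_force: [-0.4, -0.1, -1.0]
gripper_width: 0.319
```

Run:
```python
from h import *
to(.576,-.256,.0425);st();cap('wrist','w18.png')
```

```text
units [-0.03  0.07  2.59] yaw jaw line -2.0 tcp [ 0.573  -0.2642  0.1066] w 0.319 F [-0.4 -0.1 -1. ] t 37.1
eff [ 4.400e-01 -4.305e+01  1.738e+01  3.640e+00  2.700e-01  2.000e-02] j [-14.    28.04  -4.62  -9.14 -55.25  17.31] F [-0.4 -0.1 -1. ] tcp [ 0.573  -0.2642  0.1066]
tilt deg xy [4.15 6.67]
```

View pics/w18.png

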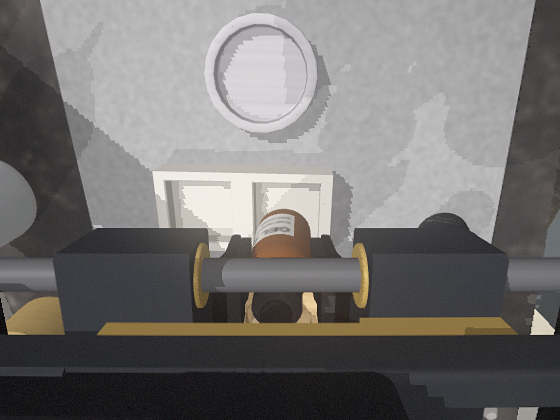

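Held upright above the near pocket; lowering.

Request:
{"fn": "servo_tool", "kwargs": {"deltas": [{"slide":[0,0.03,0.5],"spin":0},{"slide":[0,0,0.5],"spin":0},{"slide":[0,0,0.4],"spin":0},{"slide":[0,0,0.4],"spin":0},{"slide":[0,0,0.3],"spin":0},{"slide":[0,0,0],"spin":0}]}}

```text
time_s: 37.8
tcp_pos: [0.5755, -0.2606, 0.0504]
ee_rot: [[-0.03, -0.997, 0.073], [-0.993, 0.038, 0.115], [-0.118, -0.069, -0.991]]
wrist_force: [0.3, -0.2, -0.2]
gripper_width: 0.321
```

Run:
```python
from h import *
to(.576,-.255,.0425);st()
from clr import clr;print(clr(sense()['joints'][:5]))
```

```text
units [-0.19  0.01  0.34] yaw jaw line -2.2 tcp [ 0.5755 -0.2606  0.0504] w 0.321 F [ 0.3 -0.2 -0.2] t 37.8
eff [ 1.000e-02 -4.403e+01  1.558e+01  3.300e+00  2.000e-01  2.000e-02] j [-13.61  31.73  -7.34  -9.87 -48.84  18.03] F [ 0.3 -0.2 -0.2] tcp [ 0.5755 -0.2606  0.0504]
tilt deg xy [4.17 6.6 ]
[0.075 0.041 0.057 0.069]
```

Request:
{"fn": "servo_tool", "kwargs": {"deltas": [{"slide":[-0.18,0,0.05],"spin":0},{"slide":[0,0,0.15],"spin":0},{"slide":[0,0,0.12],"spin":0},{"slide":[0,0,0.04],"spin":0},{"slide":[0,0,0],"spin":0}]}}

```text
time_s: 38.3
tcp_pos: [0.5774, -0.2547, 0.0424]
ee_rot: [[-0.029, -0.997, 0.075], [-0.993, 0.037, 0.114], [-0.117, -0.071, -0.991]]
wrist_force: [0.0, -0.4, -0.5]
gripper_width: 0.322
```

Run:
```python
from h import *
to(.576,-.255,.0425);st();cap('wrist','w19.png')
```

```text
units [ 0.01  0.05 -0.01] yaw jaw line -2.1 tcp [ 0.5774 -0.2547  0.0424] w 0.322 F [ 0.  -0.4 -0.5] t 38.3
eff [ 4.000e-02 -4.397e+01  1.516e+01  3.230e+00  1.400e-01  1.000e-02] j [-13.02  32.15  -7.94 -10.   -47.61  17.73] F [ 0.  -0.4 -0.5] tcp [ 0.5774 -0.2547  0.0424]
tilt deg xy [4.29 6.55]
```

View pics/w19.png

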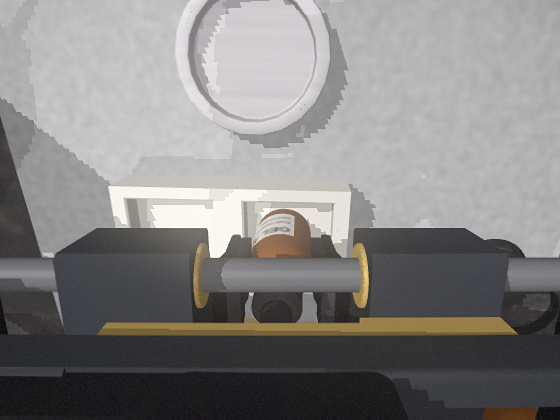

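Request:
{"fn": "servo_tool", "kwargs": {"deltas": [{"slide":[0,0,0.02],"spin":0},{"slide":[0,0,0],"spin":0},{"slide":[0,0,0],"spin":0},{"slide":[0,0,0],"spin":0},{"slide":[-0.05,-0.03,-0.3],"spin":0},{"slide":[-0.07,-0.04,-0.5],"spin":0},{"slide":[-0.08,-0.04,-0.7],"spin":0},{"slide":[-0.1,-0.05,-0.8],"spin":0},{"slide":[-0.1,-0.05,-0.8],"spin":0},{"slide":[-0.1,-0.05,-0.8],"spin":0}], "gripper": 110}}

```text
time_s: 39.35
tcp_pos: [0.5762, -0.2538, 0.1466]
ee_rot: [[-0.029, -0.997, 0.073], [-0.993, 0.037, 0.114], [-0.116, -0.07, -0.991]]
wrist_force: [0.3, 0.1, 1.1]
gripper_width: 0.571
```

Request:
{"fn": "servo_tool", "kwargs": {"deltas": [{"slide":[0.3,0,-0.3],"spin":0},{"slide":[0.8,0,0],"spin":0},{"slide":[0.8,0,0],"spin":0},{"slide":[0.8,0,0],"spin":0},{"slide":[0,0,0],"spin":0}], "gripper": 255}}

```text
time_s: 39.85
tcp_pos: [0.5758, -0.3259, 0.1546]
ee_rot: [[-0.026, -0.996, 0.085], [-0.993, 0.035, 0.11], [-0.112, -0.082, -0.99]]
wrist_force: [0.1, -0.0, 0.0]
gripper_width: 0.198
```

Run:
```python
from h import *
to(.586,-.347,.05);st();cap('top','t20.png');cap('wrist','w20.png')
im=cv2.imread('pics/t20.png');cv2.imwrite('pics/t20c.png',cv2.resize(im[180:310,155:345],None,fx=4,fy=4))
```

```text
units [ 1.3  -0.09  4.08] yaw jaw line -2.0 tcp [ 0.5758 -0.3259  0.1546] w 0.198 F [ 0.1 -0.   0. ] t 39.9
eff [ -0.45 -43.55  18.53   3.96   0.16   0.09] j [-19.26  28.09   2.91  -8.53 -62.54  21.3 ] F [ 0.1 -0.   0. ] tcp [ 0.5758 -0.3259  0.1546]
tilt deg xy [4.87 6.28]
```

View pics/t20c.png

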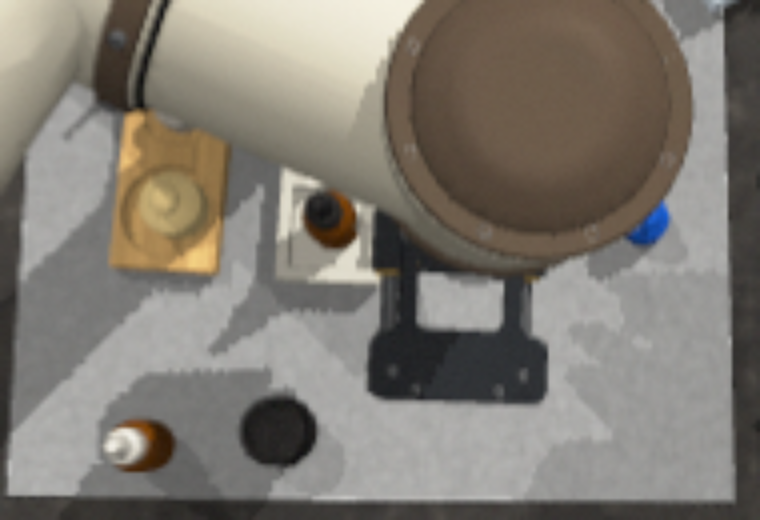

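View pics/w20.png

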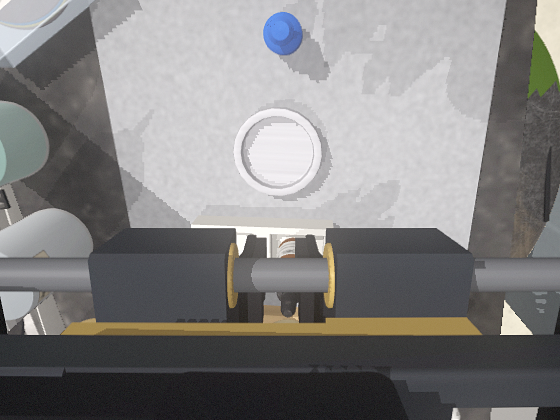

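Request:
{"fn": "servo_tool", "kwargs": {"deltas": [{"slide":[0.6,-0.2,0],"spin":0},{"slide":[0.5,-0.2,0.6],"spin":0},{"slide":[0.1,0,0.8],"spin":0},{"slide":[0.1,0,0.8],"spin":0},{"slide":[0.1,0.05,0.8],"spin":0},{"slide":[0.1,0.05,0.7],"spin":0},{"slide":[0.1,0,0.5],"spin":0},{"slide":[0,0,0],"spin":0}]}}

```text
time_s: 40.75
tcp_pos: [0.592, -0.3484, 0.0373]
ee_rot: [[-0.021, -0.997, 0.081], [-0.993, 0.03, 0.115], [-0.117, -0.078, -0.99]]
wrist_force: [-0.3, 0.0, -0.4]
gripper_width: 0.005
```

Run:
```python
from h import *
to(.588,-.345,.012);st()
```

```text
units [-0.01  0.24  1.  ] yaw jaw line -1.7 tcp [ 0.592  -0.3484  0.0373] w 0.005 F [-0.3  0.  -0.4] t 40.8
eff [-2.000e-02 -4.893e+01  1.634e+01  3.430e+00  2.400e-01  3.000e-02] j [-20.78  37.17   1.19  -9.89 -52.42  25.23] F [-0.3  0.  -0.4] tcp [ 0.592  -0.3484  0.0373]
tilt deg xy [4.63 6.59]
```

Request:
{"fn": "servo_tool", "kwargs": {"deltas": [{"slide":[0,0.15,0.4],"spin":0},{"slide":[0,0.05,0.4],"spin":0},{"slide":[0,0,0.22],"spin":0},{"slide":[-0.3,0,0],"spin":0},{"slide":[-0.3,0,0],"spin":0},{"slide":[-0.2,0,0],"spin":0},{"slide":[-0.2,0,0],"spin":0}]}}

```text
time_s: 41.45
tcp_pos: [0.5915, -0.3199, 0.0155]
ee_rot: [[-0.02, -0.996, 0.086], [-0.993, 0.029, 0.111], [-0.113, -0.083, -0.99]]
wrist_force: [0.6, 0.7, 0.0]
gripper_width: 0.006
```

Run:
```python
from h import *
st()
```

```text
eff [ -0.37 -47.03  14.93   3.18   0.09   0.06] j [-18.42  37.24  -2.48 -10.27 -48.06  23.75] F [0.6 0.7 0. ] tcp [ 0.5915 -0.3199  0.0155]
tilt deg xy [4.92 6.37]
```

Request:
{"fn": "servo_tool", "kwargs": {"deltas": [{"slide":[0.4,0,0],"spin":0},{"slide":[0.3,0,0.15],"spin":0},{"slide":[0,0,0.15],"spin":0},{"slide":[0,0,0],"spin":0}]}}

```text
time_s: 41.85
tcp_pos: [0.5929, -0.3372, 0.0087]
ee_rot: [[-0.018, -0.996, 0.088], [-0.993, 0.027, 0.111], [-0.113, -0.086, -0.99]]
wrist_force: [-0.5, 3.5, 4.1]
gripper_width: 0.002
```

Run:
```python
from h import *
st()
```

```text
eff [-1.640e+00 -4.622e+01  1.481e+01  3.700e+00  6.400e-01  4.000e-02] j [-19.83  38.47  -1.11 -10.36 -48.27  25.29] F [-0.5  3.5  4.1] tcp [ 0.5929 -0.3372  0.0087]
tilt deg xy [5.06 6.35]
```

Request:
{"fn": "servo_tool", "kwargs": {"deltas": [{"slide":[-0.25,0,0.01],"spin":0},{"slide":[-0.25,0,0.02],"spin":0},{"slide":[-0.2,0,0.02],"spin":0},{"slide":[-0.2,0,0.02],"spin":0},{"slide":[-0.2,0,0.02],"spin":0}]}}

```text
time_s: 42.35
tcp_pos: [0.5936, -0.3264, 0.0094]
ee_rot: [[-0.02, -0.995, 0.095], [-0.996, 0.028, 0.086], [-0.088, -0.093, -0.992]]
wrist_force: [-2.0, -15.7, -2.2]
gripper_width: 0.005
```

Run:
```python
from h import *
st()
```

```text
eff [ 10.03 -48.94  14.1   -0.55  -1.25   0.17] j [-18.27  37.55  -3.39  -8.92 -45.76  22.96] F [ -2.  -15.7  -2.2] tcp [ 0.5936 -0.3264  0.0094]
tilt deg xy [5.44 4.91]
```

Request:
{"fn": "servo_tool", "kwargs": {"deltas": [{"slide":[-0.2,0,0.02],"spin":0},{"slide":[-0.2,0,0.02],"spin":0},{"slide":[-0.2,0,0.01],"spin":0},{"slide":[-0.2,0,0.01],"spin":0},{"slide":[-0.2,0,0.01],"spin":0},{"slide":[-0.2,0,0],"spin":0},{"slide":[-0.2,0,0],"spin":0},{"slide":[-0.2,0,0],"spin":0},{"slide":[-0.2,0,0],"spin":0},{"slide":[-0.2,0,0],"spin":0}]}}

```text
time_s: 43.35
tcp_pos: [0.5936, -0.3265, 0.01]
ee_rot: [[-0.029, -0.993, 0.114], [-0.999, 0.032, 0.019], [-0.023, -0.113, -0.993]]
wrist_force: [-2.1, -17.8, -4.3]
gripper_width: 0.004
```

Run:
```python
from h import *
st()
```

```text
eff [ 11.04 -48.54  13.74  -0.46  -1.09   0.19] j [-16.56  36.34  -7.5   -4.5  -40.31  18.08] F [ -2.1 -17.8  -4.3] tcp [ 0.5936 -0.3265  0.01  ]
tilt deg xy [6.51 1.1 ]
```

Request:
{"fn": "servo_tool", "kwargs": {"deltas": [{"slide":[0.5,0,0.02],"spin":0},{"slide":[0.3,-0.3,0.04],"spin":0},{"slide":[0,-0.3,0.03],"spin":0},{"slide":[0,-0.2,0.02],"spin":0},{"slide":[0,-0.2,0.02],"spin":0},{"slide":[0,-0.2,0.02],"spin":0},{"slide":[0,-0.2,0.02],"spin":0}]}}

```text
time_s: 44.05
tcp_pos: [0.6087, -0.3471, 0.0079]
ee_rot: [[-0.032, -0.997, 0.065], [-0.999, 0.034, 0.032], [-0.034, -0.064, -0.997]]
wrist_force: [-12.1, -2.2, 10.3]
gripper_width: 0.0
```

Run:
```python
from h import *
st()
```

```text
eff [  5.25 -44.11  18.29   2.04   3.42   0.11] j [-17.84  39.31  -1.5   -3.99 -46.27  18.62] F [-12.1  -2.2  10.3] tcp [ 0.6087 -0.3471  0.0079]
tilt deg xy [3.72 1.83]
```

Run:
```python
from clr import *
for x,y,z,tx,ty in ((.451,-.151,.033,3.7,1.8),(.447,-.153,.033,3.7,1.8),(.447,-.153,.033,4.5,1.0),(.447,-.153,.033,4.5,-1),(.447,-.155,.15,4,1.5),(.55,-.2,.13,4,1.5),(.638,-.2565,.044,4.5,1),(.638,-.2565,.044,4,-1)):
    j,e=ik(x,y,z,tx,ty);print(x,y,z,tx,ty,clr(j))
```

```text
0.451 -0.151 0.033 3.7 1.8 [0.015 0.019 0.024 0.016]
0.447 -0.153 0.033 3.7 1.8 [0.018 0.022 0.026 0.018]
0.447 -0.153 0.033 4.5 1.0 [0.026 0.032 0.032 0.024]
0.447 -0.153 0.033 4.5 -1 [0.032 0.049 0.038 0.033]
0.447 -0.155 0.15 4 1.5 [0.077 0.075 0.13  0.122]
0.55 -0.2 0.13 4 1.5 [0.04  0.033 0.102 0.093]
0.638 -0.2565 0.044 4.5 1 [0.08  0.033 0.017 0.025]
0.638 -0.2565 0.044 4 -1 [0.067 0.025 0.009 0.013]
```

Request:
{"fn": "servo_tool", "kwargs": {"deltas": [{"slide":[0,0.3,-0.5],"spin":0},{"slide":[0,0,-0.9],"spin":0},{"slide":[0,0,-1],"spin":0},{"slide":[0,0,-1],"spin":0},{"slide":[0,0,-1],"spin":0},{"slide":[0,0.4,-1],"spin":0},{"slide":[-0.4,0.8,-0.6],"spin":0},{"slide":[-0.9,0.8,0],"spin":0},{"slide":[-0.9,0.8,0],"spin":0},{"slide":[-0.9,0.8,0],"spin":0}], "gripper": 40}}

```text
time_s: 45.05
tcp_pos: [0.5106, -0.2661, 0.1615]
ee_rot: [[-0.028, -0.996, 0.086], [-0.999, 0.031, 0.032], [-0.034, -0.085, -0.996]]
wrist_force: [-0.1, 0.4, 0.9]
gripper_width: 0.803
```

Run:
```python
from h import *
to(.449,-.153,.16);st()
```

```text
units [-4.45  2.6  -0.01] yaw jaw line -1.8 tcp [ 0.5106 -0.2661  0.1615] w 0.803 F [-0.1  0.4  0.9] t 45.0
eff [-2.330e+00 -3.263e+01  1.813e+01  3.740e+00 -2.000e-02  2.300e-01] j [-13.03  18.57 -13.02  -3.57 -54.07  13.32] F [-0.1  0.4  0.9] tcp [ 0.5106 -0.2661  0.1615]
tilt deg xy [4.92 1.82]
```

Request:
{"fn": "servo_tool", "kwargs": {"deltas": [{"slide":[-0.8,0.45,0],"spin":0},{"slide":[-0.9,0.5,0],"spin":0},{"slide":[-0.9,0.5,0],"spin":0},{"slide":[-0.9,0.5,0],"spin":0},{"slide":[-0.4,0.3,0],"spin":0},{"slide":[0,0,0],"spin":0}]}}

```text
time_s: 45.65
tcp_pos: [0.4569, -0.1576, 0.1637]
ee_rot: [[-0.022, -0.995, 0.101], [-0.999, 0.025, 0.035], [-0.038, -0.101, -0.994]]
wrist_force: [1.1, -0.9, -0.1]
gripper_width: 0.843
```

Run:
```python
from h import *
to(.451,-.151,.034);st();c=cap('wrist','w21.png');print(px(c,[.451,-.151,.094]))
from clr import clr;print(clr(sense()['joints'][:5]))
```

```text
units [-0.06  0.76  5.14] yaw jaw line -1.5 tcp [ 0.4569 -0.1576  0.1637] w 0.843 F [ 1.1 -0.9 -0.1] t 45.6
eff [  0.33 -25.66  16.22   3.55   0.22  -0.08] j [ -1.19   9.1  -26.16  -2.84 -48.99   1.59] F [ 1.1 -0.9 -0.1] tcp [ 0.4569 -0.1576  0.1637]
tilt deg xy [5.81 2.02]
[301.16389116 223.2744447 ]
[0.087 0.084 0.142 0.135]
```

View pics/w21.png

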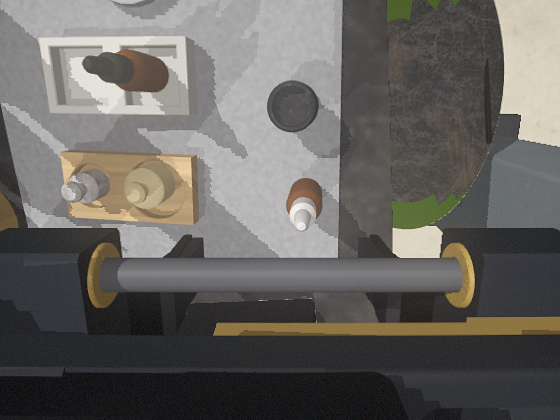

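Request:
{"fn": "servo_tool", "kwargs": {"deltas": [{"slide":[0,0.3,0.2],"spin":0},{"slide":[0,0.2,0.5],"spin":0},{"slide":[0,0.07,0.6],"spin":0},{"slide":[0,0.07,0.6],"spin":0},{"slide":[0,0.07,0.6],"spin":0},{"slide":[0,0,0],"spin":0}]}}

```text
time_s: 46.3
tcp_pos: [0.4483, -0.1592, 0.0967]
ee_rot: [[-0.028, -0.994, 0.106], [-0.999, 0.031, 0.034], [-0.037, -0.105, -0.994]]
wrist_force: [-0.4, 0.0, 0.9]
gripper_width: 0.841
```

Run:
```python
from h import *
to(.451,-.151,.034);st()
from clr import clr;print(clr(sense()['joints'][:5]))
```

```text
units [-0.24  0.16  2.52] yaw jaw line -1.8 tcp [ 0.4483 -0.1592  0.0967] w 0.841 F [-0.4  0.   0.9] t 46.3
eff [ 1.800e-01 -2.665e+01  1.428e+01  3.120e+00  4.300e-01  2.000e-02] j [ -1.39  13.53 -32.19  -3.39 -38.32   2.24] F [-0.4  0.   0.9] tcp [ 0.4483 -0.1592  0.0967]
tilt deg xy [6.05 1.95]
[0.043 0.043 0.084 0.075]
```

Request:
{"fn": "servo_tool", "kwargs": {"deltas": [{"slide":[-0.2,0.05,0.3],"spin":0},{"slide":[-0.1,0.05,0.4],"spin":0},{"slide":[0,0.04,0.4],"spin":0},{"slide":[0,0.04,0.4],"spin":0},{"slide":[0,0.04,0.4],"spin":0},{"slide":[0,0,0.3],"spin":0},{"slide":[0,0,0],"spin":0}]}}

```text
time_s: 47.0
tcp_pos: [0.4504, -0.15, 0.0378]
ee_rot: [[-0.029, -0.994, 0.108], [-0.999, 0.032, 0.033], [-0.037, -0.107, -0.994]]
wrist_force: [0.2, 1.1, -0.2]
gripper_width: 0.842
```

Run:
```python
from h import *
to(.451,-.151,.034);st()
from clr import clr;print(clr(sense()['joints'][:5]))
```

```text
units [ 0.04 -0.01  0.15] yaw jaw line -1.9 tcp [ 0.4504 -0.15    0.0378] w 0.842 F [ 0.2  1.1 -0.2] t 47.0
eff [ 2.000e-02 -2.904e+01  1.158e+01  2.540e+00  3.400e-01  2.000e-02] j [ -0.11  19.12 -35.9   -3.99 -28.85   1.75] F [ 0.2  1.1 -0.2] tcp [ 0.4504 -0.15    0.0378]
tilt deg xy [6.17 1.91]
[0.028 0.032 0.037 0.029]
```

Request:
{"fn": "servo_tool", "kwargs": {"deltas": [{"slide":[0.02,0.02,0.12],"spin":0},{"slide":[0,0,0.1],"spin":0},{"slide":[0,0,0],"spin":0},{"slide":[0,0,0],"spin":0},{"slide":[0,0,0],"spin":0},{"slide":[0,0,0],"spin":0},{"slide":[0,0,0],"spin":0},{"slide":[0,0,0],"spin":0},{"slide":[0,0,0],"spin":0},{"slide":[0,0,0],"spin":0}], "gripper": 255}}

```text
time_s: 48.0
tcp_pos: [0.4515, -0.1505, 0.033]
ee_rot: [[-0.028, -0.993, 0.111], [-0.999, 0.032, 0.033], [-0.037, -0.109, -0.993]]
wrist_force: [0.1, -0.1, -0.2]
gripper_width: 0.32
```

Run:
```python
from h import *
to(.451,-.151,.034);st()
im=cap('scene')['frame'][:,:,::-1];cv2.imwrite('pics/s22.png',cv2.resize(im[180:380,240:400],None,fx=3,fy=3))
```

```text
units [ 0.02  0.01 -0.04] yaw jaw line -1.9 tcp [ 0.4515 -0.1505  0.033 ] w 0.32 F [ 0.1 -0.1 -0.2] t 48.0
eff [-0.000e+00 -2.977e+01  1.147e+01  2.550e+00  2.800e-01  1.000e-02] j [ -0.17  19.68 -36.08  -4.1  -27.96   1.94] F [ 0.1 -0.1 -0.2] tcp [ 0.4515 -0.1505  0.033 ]
tilt deg xy [6.33 1.9 ]
```

View pics/s22.png

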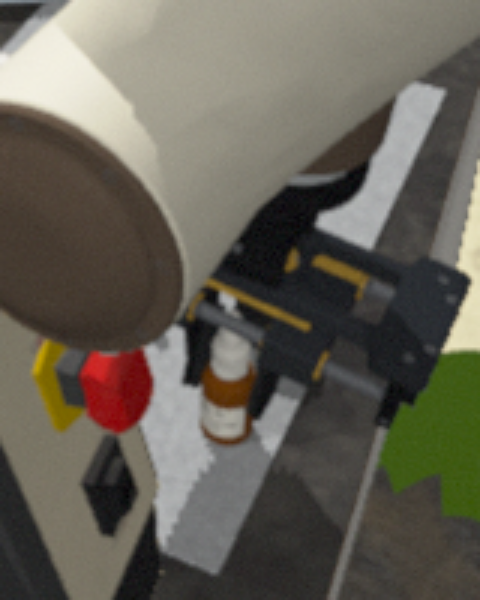

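Request:
{"fn": "servo_tool", "kwargs": {"deltas": [{"slide":[0,-0.03,-0.3],"spin":0},{"slide":[-0.03,-0.05,-0.6],"spin":0},{"slide":[-0.03,-0.08,-0.8],"spin":0},{"slide":[-0.03,-0.1,-0.9],"spin":0},{"slide":[0,-0.1,-0.9],"spin":0},{"slide":[0,-0.1,-0.9],"spin":0},{"slide":[0.4,-0.5,-0.6],"spin":0},{"slide":[0.5,-0.9,-0.1],"spin":0},{"slide":[0.5,-0.9,-0.1],"spin":0},{"slide":[0.5,-0.9,-0.1],"spin":0}]}}

```text
time_s: 49.05
tcp_pos: [0.5247, -0.2037, 0.1838]
ee_rot: [[-0.027, -0.993, 0.111], [-0.999, 0.03, 0.033], [-0.036, -0.11, -0.993]]
wrist_force: [0.9, -0.0, 1.0]
gripper_width: 0.316
```

Run:
```python
from h import *
to(.638,-.2565,.16);st()
```

```text
units [ 2.02 -4.46  1.38] yaw jaw line -1.8 tcp [ 0.5247 -0.2037  0.1838] w 0.316 F [ 0.9 -0.   1. ] t 49.0
eff [  0.49 -33.94  16.48   3.91   0.45  -0.14] j [ -6.2   15.31 -14.49  -3.17 -54.09   6.29] F [ 0.9 -0.   1. ] tcp [ 0.5247 -0.2037  0.1838]
tilt deg xy [6.38 1.89]
```

Request:
{"fn": "servo_tool", "kwargs": {"deltas": [{"slide":[0.35,-0.8,0.05],"spin":0},{"slide":[0.35,-0.8,0.05],"spin":0},{"slide":[0.35,-0.8,0.05],"spin":0},{"slide":[0.35,-0.8,0.05],"spin":0},{"slide":[0.35,-0.8,0.05],"spin":0},{"slide":[0.2,-0.4,0],"spin":0},{"slide":[0,0,0],"spin":0}]}}

```text
time_s: 49.75
tcp_pos: [0.6385, -0.2598, 0.1917]
ee_rot: [[-0.028, -0.993, 0.114], [-0.999, 0.032, 0.032], [-0.035, -0.113, -0.993]]
wrist_force: [0.1, -0.1, -0.5]
gripper_width: 0.321
```

Run:
```python
from h import *
to(.638,-.2575,.08);st();c=cap('wrist','w23.png');cap('top','t23.png')
from clr import clr;print(clr(sense()['joints'][:5]))
```

```text
units [0.07 0.52 4.44] yaw jaw line -1.9 tcp [ 0.6385 -0.2598  0.1917] w 0.321 F [ 0.1 -0.1 -0.5] t 49.8
eff [-1.200e-01 -4.294e+01  1.948e+01  4.250e+00  3.200e-01  3.000e-02] j [-10.09  26.81   4.5   -3.34 -61.61   9.78] F [ 0.1 -0.1 -0.5] tcp [ 0.6385 -0.2598  0.1917]
tilt deg xy [6.52 1.82]
[0.149 0.133 0.169 0.164]
```

View pics/w23.png

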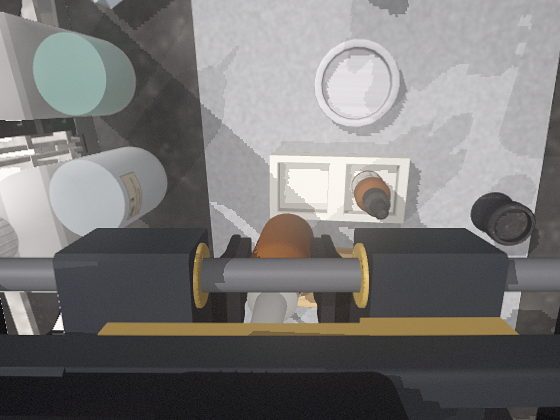

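Request:
{"fn": "servo_tool", "kwargs": {"deltas": [{"slide":[0,0,0],"spin":1},{"slide":[0,0,0],"spin":1},{"slide":[0,0,0],"spin":1},{"slide":[0,0,0],"spin":1},{"slide":[0,0,0],"spin":1},{"slide":[0,0,0],"spin":1},{"slide":[0,0,0],"spin":1},{"slide":[0,0,0],"spin":1},{"slide":[0,0,0],"spin":1},{"slide":[0,0,0],"spin":1}]}}

```text
time_s: 50.85
tcp_pos: [0.627, -0.2538, 0.1956]
ee_rot: [[-0.99, -0.09, 0.109], [-0.087, 0.996, 0.035], [-0.112, 0.026, -0.993]]
wrist_force: [-0.1, -0.3, -0.9]
gripper_width: 0.321
```

Request:
{"fn": "servo_tool", "kwargs": {"deltas": [{"slide":[0,0,0],"spin":0.8},{"slide":[0,0,0],"spin":0}]}}

```text
time_s: 51.05
tcp_pos: [0.6251, -0.2528, 0.1965]
ee_rot: [[-0.994, 0.026, 0.109], [0.03, 0.999, 0.036], [-0.108, 0.039, -0.993]]
wrist_force: [0.9, -0.2, -0.4]
gripper_width: 0.319
```

Run:
```python
from h import *
to(.638,-.2575,.08);st();print(sense()['ee_rot'].round(3))
cap('wrist','w24.png')
```

```text
units [-0.02 -0.36  4.68] yaw jaw line -91.5 tcp [ 0.6251 -0.2528  0.1965] w 0.319 F [ 0.9 -0.2 -0.4] t 51.0
eff [-3.000e-02 -4.193e+01  1.890e+01  4.100e+00  1.500e-01 -3.900e-01] j [ -9.78  25.34   2.88  -3.51 -61.77 -80.31] F [ 0.9 -0.2 -0.4] tcp [ 0.6251 -0.2528  0.1965]
tilt deg xy [6.24 2.06]
[[-0.994  0.026  0.109]
 [ 0.03   0.999  0.036]
 [-0.108  0.039 -0.993]]
```

View pics/w24.png

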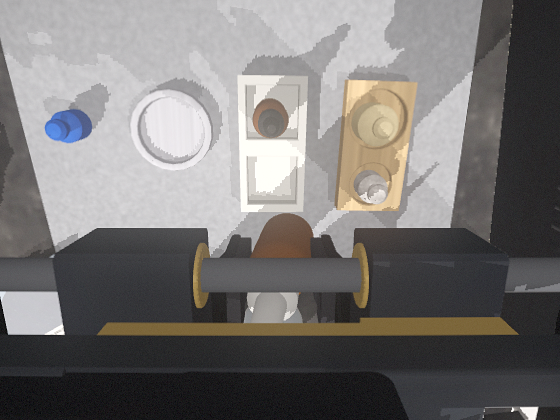

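Request:
{"fn": "servo_tool", "kwargs": {"deltas": [{"slide":[0,-0.2,0.5],"spin":0},{"slide":[0,-0.1,0.7],"spin":0},{"slide":[0,-0.05,0.8],"spin":0},{"slide":[0,0,0.8],"spin":0},{"slide":[0,0,0.8],"spin":0},{"slide":[0,0,0.5],"spin":0},{"slide":[0,0,0],"spin":0}]}}

```text
time_s: 51.8
tcp_pos: [0.6339, -0.2585, 0.0874]
ee_rot: [[-0.994, 0.012, 0.107], [0.016, 0.999, 0.037], [-0.107, 0.038, -0.994]]
wrist_force: [-0.4, -0.2, -0.2]
gripper_width: 0.323
```

Run:
```python
from h import *
to(.635,-.2575,.045);st();cap('wrist','w25.png')
from clr import clr;print(clr(sense()['joints'][:5]))
```

```text
units [ 0.14 -0.02  1.69] yaw jaw line -90.7 tcp [ 0.6339 -0.2585  0.0874] w 0.323 F [-0.4 -0.2 -0.2] t 51.8
eff [  0.07 -45.5   16.96   3.7    0.29   0.  ] j [-10.17  31.87  -2.65  -4.14 -49.86 -78.14] F [-0.4 -0.2 -0.2] tcp [ 0.6339 -0.2585  0.0874]
tilt deg xy [6.15 2.11]
[0.09  0.06  0.067 0.07 ]
```

View pics/w25.png

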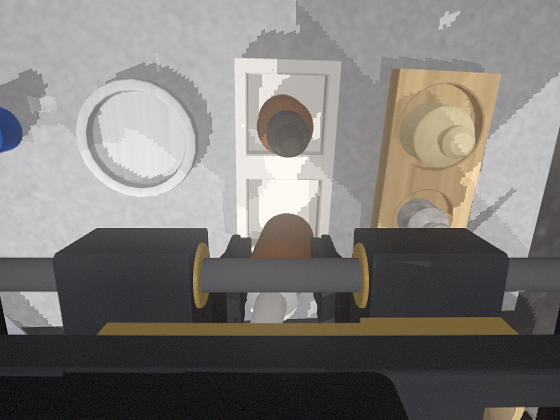

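Request:
{"fn": "servo_tool", "kwargs": {"deltas": [{"slide":[0.05,0,0.4],"spin":0},{"slide":[0.05,0,0.4],"spin":0},{"slide":[0.04,0,0.4],"spin":0},{"slide":[0,0,0.25],"spin":0},{"slide":[0,0,0],"spin":0}]}}

```text
time_s: 52.35
tcp_pos: [0.6365, -0.2579, 0.052]
ee_rot: [[-0.993, 0.011, 0.114], [0.015, 0.999, 0.035], [-0.113, 0.036, -0.993]]
wrist_force: [-0.5, -0.1, -0.2]
gripper_width: 0.322
```

Run:
```python
from h import *
to(.635,-.2575,.045);st();cap('wrist','w26.png')
from clr import clr;print(clr(sense()['joints'][:5]))
```

```text
units [0.09 0.   0.27] yaw jaw line -90.6 tcp [ 0.6365 -0.2579  0.052 ] w 0.322 F [-0.5 -0.1 -0.2] t 52.4
eff [ 2.000e-02 -4.639e+01  1.599e+01  3.500e+00  2.300e-01  0.000e+00] j [-10.06  34.1   -4.4   -4.36 -45.49 -77.8 ] F [-0.5 -0.1 -0.2] tcp [ 0.6365 -0.2579  0.052 ]
tilt deg xy [6.52 2.  ]
[0.081 0.038 0.031 0.039]
```

View pics/w26.png

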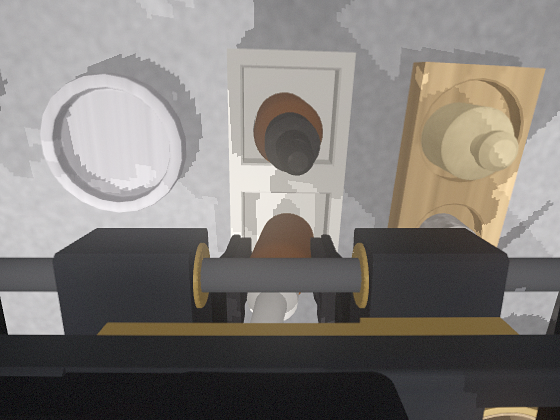

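Request:
{"fn": "servo_tool", "kwargs": {"deltas": [{"slide":[0.08,0,0.12],"spin":0},{"slide":[0,0,0.12],"spin":0},{"slide":[0,0,0.05],"spin":0},{"slide":[0,0,0],"spin":0}]}}

```text
time_s: 52.8
tcp_pos: [0.6362, -0.2579, 0.0457]
ee_rot: [[-0.993, 0.01, 0.117], [0.014, 0.999, 0.034], [-0.116, 0.035, -0.993]]
wrist_force: [-0.5, -0.1, -0.0]
gripper_width: 0.322
```

Run:
```python
from h import *
to(.635,-.2575,.044);st()
```

```text
units [0.06 0.01 0.06] yaw jaw line -90.6 tcp [ 0.6362 -0.2579  0.0457] w 0.322 F [-0.5 -0.1 -0. ] t 52.8
eff [ 1.000e-02 -4.639e+01  1.571e+01  3.440e+00  1.800e-01  0.000e+00] j [-10.06  34.44  -4.86  -4.39 -44.53 -77.69] F [-0.5 -0.1 -0. ] tcp [ 0.6362 -0.2579  0.0457]
tilt deg xy [6.68 1.94]
```

Request:
{"fn": "servo_tool", "kwargs": {"deltas": [{"slide":[0.05,0,0.07],"spin":0},{"slide":[0,0,0],"spin":0}]}}

```text
time_s: 53.0
tcp_pos: [0.6358, -0.258, 0.0446]
ee_rot: [[-0.993, 0.01, 0.118], [0.014, 0.999, 0.033], [-0.118, 0.035, -0.992]]
wrist_force: [-0.4, -0.2, -0.2]
gripper_width: 0.322
```

Request:
{"fn": "servo_tool", "kwargs": {"deltas": [{"slide":[0,0,0],"spin":0},{"slide":[0,0,0],"spin":0},{"slide":[0,0,0],"spin":0},{"slide":[0,0,0],"spin":0},{"slide":[0,0,0],"spin":0},{"slide":[-0.04,0.01,-0.3],"spin":0},{"slide":[-0.06,0.02,-0.5],"spin":0}], "gripper": 90}}

```text
time_s: 53.7
tcp_pos: [0.6346, -0.2577, 0.064]
ee_rot: [[-0.993, 0.011, 0.114], [0.015, 0.999, 0.034], [-0.114, 0.036, -0.993]]
wrist_force: [-0.4, -0.5, 0.5]
gripper_width: 0.644
```

Run:
```python
from h import *
to(.638,-.2565,.15);st();cap('wrist','w27.png')
```

```text
units [-0.53  0.17 -3.4 ] yaw jaw line -90.6 tcp [ 0.6346 -0.2577  0.064 ] w 0.644 F [-0.4 -0.5  0.5] t 53.7
eff [-2.000e-02 -4.468e+01  1.566e+01  3.430e+00  3.600e-01  2.000e-02] j [-10.06  33.17  -4.18  -4.25 -46.61 -77.91] F [-0.4 -0.5  0.5] tcp [ 0.6346 -0.2577  0.064 ]
tilt deg xy [6.56 1.97]
```

View pics/w27.png

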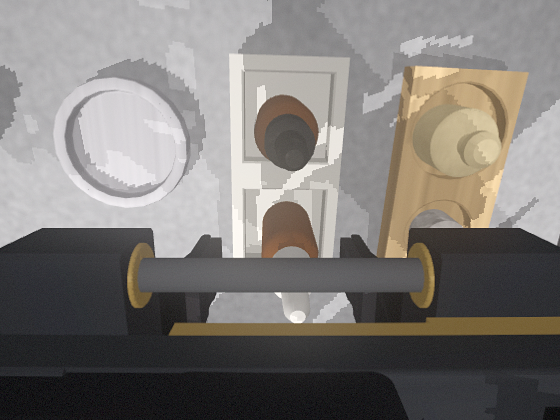

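Request:
{"fn": "servo_tool", "kwargs": {"deltas": [{"slide":[-0.07,0.02,-0.6],"spin":0},{"slide":[-0.09,0.03,-0.8],"spin":0},{"slide":[-0.1,0.03,-0.8],"spin":0},{"slide":[-0.1,0.03,-0.8],"spin":0},{"slide":[-0.1,0.03,-0.8],"spin":0},{"slide":[0,0,0],"spin":0}]}}

```text
time_s: 54.35
tcp_pos: [0.6381, -0.2587, 0.1735]
ee_rot: [[-0.992, 0.009, 0.128], [0.013, 0.999, 0.03], [-0.128, 0.031, -0.991]]
wrist_force: [0.2, 0.1, -0.5]
gripper_width: 0.651
```

Run:
```python
from h import *
to(.588,-.345,.15);st();c=cap('wrist','w28.png');cap('top','t28.png')
from clr import *
print(clr(sense()['joints'][:5]))
for x,y,z in ((.4595,-.228,.03),(.452,-.228,.032),(.4595,-.235,.032)):
    for tx,ty in ((4,-4),(6,-3),(6,-5),(8,-2),(8,-4),(9,-5),(0,12),(0,14),(3,13),(5,12),(-3,12)):
        j,e=ik(x,y,z,tx,ty);print(x,y,tx,ty,clr(j),j.round(0))
```

```text
units [ 2.06 -3.5   0.57] yaw jaw line -90.5 tcp [ 0.6381 -0.2587  0.1735] w 0.651 F [ 0.2  0.1 -0.5] t 54.4
eff [-1.000e-02 -4.177e+01  1.766e+01  3.830e+00 -2.000e-02 -1.000e-02] j [-10.03  27.14   2.3   -3.49 -58.27 -78.95] F [ 0.2  0.1 -0.5] tcp [ 0.6381 -0.2587  0.1735]
tilt deg xy [7.33 1.71]
[0.131 0.115 0.147 0.143]
0.4595 -0.228 4 -4 [0.018 0.016 0.013 0.006] [ -6.  23. -36.   8. -28.]
0.4595 -0.228 6 -3 [0.021 0.016 0.016 0.01 ] [ -7.  22. -36.   5. -26.]
0.4595 -0.228 6 -5 [0.036 0.038 0.031 0.023] [ -6.  22. -39.  11. -24.]
0.4595 -0.228 8 -2 [0.023 0.015 0.017 0.013] [ -8.  22. -36.   2. -24.]
0.4595 -0.228 8 -4 [0.04  0.038 0.034 0.026] [ -6.  21. -39.   8. -22.]
0.4595 -0.228 9 -5 [0.055 0.057 0.049 0.041] [ -6.  21. -41.  13. -19.]
0.4595 -0.228 0 12 [0.014 0.015 0.053 0.066] [-16.  27. -18. -16. -49.]
0.4595 -0.228 0 14 [0.03  0.03  0.066 0.08 ] [-18.  28. -17. -18. -51.]
0.4595 -0.228 3 13 [0.018 0.026 0.065 0.078] [-18.  27. -19. -19. -47.]
0.4595 -0.228 5 12 [0.009 0.021 0.062 0.074] [-17.  26. -20. -19. -44.]
0.4595 -0.228 -3 12 [0.021 0.014 0.048 0.062] [-16.  2
[... 893 characters left out ...]
0.018 0.011 0.013 0.008] [ -8.  22. -35.   5. -26.]
0.4595 -0.235 6 -5 [0.033 0.032 0.029 0.02 ] [ -7.  22. -38.  11. -24.]
0.4595 -0.235 8 -2 [0.018 0.01  0.015 0.012] [ -9.  22. -35.   2. -25.]
0.4595 -0.235 8 -4 [0.036 0.032 0.03  0.023] [ -7.  21. -38.   8. -22.]
0.4595 -0.235 9 -5 [0.051 0.05  0.046 0.037] [ -7.  21. -40.  12. -19.]
0.4595 -0.235 0 12 [0.02  0.023 0.06  0.074] [-17.  28. -18. -15. -49.]
0.4595 -0.235 0 14 [0.036 0.037 0.074 0.088] [-18.  28. -16. -17. -51.]
0.4595 -0.235 3 13 [0.025 0.033 0.072 0.085] [-18.  27. -18. -18. -48.]
0.4595 -0.235 5 12 [0.017 0.029 0.069 0.082] [-18.  26. -20. -19. -45.]
0.4595 -0.235 -3 12 [0.026 0.021 0.055 0.069] [-16.  29. -16. -14. -52.]
```

View pics/w28.png

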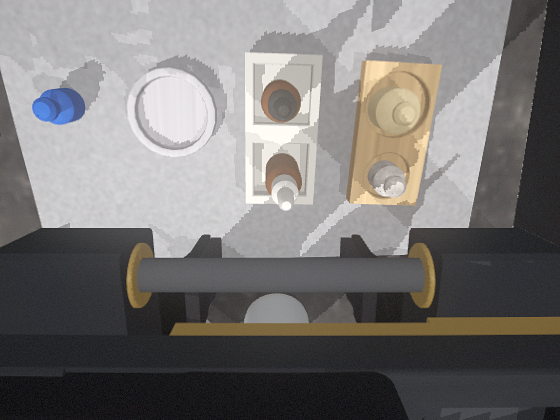

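Request:
{"fn": "servo_tool", "kwargs": {"deltas": [{"slide":[0.4,-0.6,0],"spin":-1},{"slide":[0.6,-0.5,0.05],"spin":-1},{"slide":[0.6,-0.4,0.05],"spin":-1},{"slide":[0.6,0,0],"spin":-1},{"slide":[0,0,0],"spin":-1},{"slide":[0,0,0],"spin":-1},{"slide":[0,0,0],"spin":-1},{"slide":[0,0,0],"spin":-1},{"slide":[0,0,0],"spin":-1},{"slide":[0,0,0],"spin":-1}], "gripper": 255}}

```text
time_s: 55.45
tcp_pos: [0.5772, -0.3048, 0.1422]
ee_rot: [[-0.13, -0.987, 0.096], [-0.99, 0.135, 0.045], [-0.057, -0.089, -0.994]]
wrist_force: [-0.7, -0.8, -0.5]
gripper_width: 0.002
```

Request:
{"fn": "servo_tool", "kwargs": {"deltas": [{"slide":[0,0,0],"spin":-0.8},{"slide":[0,0,0],"spin":0}]}}

```text
time_s: 55.65
tcp_pos: [0.5754, -0.3041, 0.1387]
ee_rot: [[-0.015, -0.996, 0.09], [-0.999, 0.019, 0.047], [-0.049, -0.089, -0.995]]
wrist_force: [-0.7, -0.1, -0.1]
gripper_width: 0.005
```

Run:
```python
from h import *
to(.588,-.347,.05);st()
```

```text
units [ 1.88 -0.22  3.49] yaw jaw line -1.1 tcp [ 0.5754 -0.3041  0.1387] w 0.005 F [-0.7 -0.1 -0.1] t 55.6
eff [ 2.000e-02 -4.204e+01  1.763e+01  3.810e+00  2.200e-01  4.000e-01] j [-15.62  26.74  -3.11  -4.81 -56.    17.17] F [-0.7 -0.1 -0.1] tcp [ 0.5754 -0.3041  0.1387]
tilt deg xy [5.16 2.69]
```

Request:
{"fn": "servo_tool", "kwargs": {"deltas": [{"slide":[0.6,-0.2,0],"spin":0},{"slide":[0.7,-0.15,0.3],"spin":0},{"slide":[0.6,-0.1,0.7],"spin":0},{"slide":[0.1,0,0.8],"spin":0},{"slide":[0.05,0.05,0.8],"spin":0},{"slide":[0,0.05,0.7],"spin":0},{"slide":[0,0.05,0.5],"spin":0},{"slide":[0,0,0],"spin":0}]}}

```text
time_s: 56.45
tcp_pos: [0.5899, -0.3608, 0.0308]
ee_rot: [[-0.033, -0.996, 0.085], [-0.998, 0.037, 0.048], [-0.051, -0.083, -0.995]]
wrist_force: [-0.5, -1.1, -0.9]
gripper_width: 0.007
```

Run:
```python
from h import *
to(.588,-.352,.011);st()
```

```text
units [-0.31  0.15  0.8 ] yaw jaw line -2.1 tcp [ 0.5899 -0.3608  0.0308] w 0.007 F [-0.5 -1.1 -0.9] t 56.5
eff [ 9.000e-02 -4.842e+01  1.596e+01  3.450e+00  3.200e-01  2.000e-02] j [-20.1   36.94  -1.77  -5.77 -47.8   21.83] F [-0.5 -1.1 -0.9] tcp [ 0.5899 -0.3608  0.0308]
tilt deg xy [4.86 2.76]
```

Request:
{"fn": "servo_tool", "kwargs": {"deltas": [{"slide":[-0.3,0.1,0.3],"spin":0},{"slide":[0,0.05,0.3],"spin":0},{"slide":[0,0,0.2],"spin":0},{"slide":[0.3,0,0],"spin":0},{"slide":[0.3,0,0],"spin":0},{"slide":[0.2,0,0],"spin":0}]}}

```text
time_s: 57.05
tcp_pos: [0.5888, -0.3633, 0.0106]
ee_rot: [[-0.034, -0.996, 0.085], [-0.997, 0.039, 0.062], [-0.065, -0.082, -0.994]]
wrist_force: [1.6, 20.3, 5.9]
gripper_width: 0.007
```

Run:
```python
from h import *
st()
```

```text
eff [-1.250e+01 -4.534e+01  1.629e+01  7.830e+00  2.290e+00  3.000e-02] j [-20.69  38.54  -1.68  -6.92 -46.69  23.19] F [ 1.6 20.3  5.9] tcp [ 0.5888 -0.3633  0.0106]
tilt deg xy [4.85 3.54]
```

Request:
{"fn": "servo_tool", "kwargs": {"deltas": [{"slide":[0.22,0,0],"spin":0},{"slide":[0.22,0,0],"spin":0},{"slide":[0.22,0,0],"spin":0},{"slide":[0.22,0,0.01],"spin":0},{"slide":[0.22,0,0.02],"spin":0},{"slide":[0.22,0,0.02],"spin":0},{"slide":[0.22,0,0.02],"spin":0},{"slide":[0.22,0,0.02],"spin":0},{"slide":[0.22,0,0.02],"spin":0},{"slide":[0.22,0,0.02],"spin":0}]}}

```text
time_s: 58.05
tcp_pos: [0.5888, -0.363, 0.0114]
ee_rot: [[-0.028, -0.998, 0.064], [-0.989, 0.037, 0.144], [-0.146, -0.059, -0.987]]
wrist_force: [-0.7, 16.1, 8.0]
gripper_width: 0.003
```

Request:
{"fn": "servo_tool", "kwargs": {"deltas": [{"slide":[0.22,0,0.03],"spin":0},{"slide":[0.22,0,0.03],"spin":0},{"slide":[0.22,0,0.03],"spin":0},{"slide":[0.22,0,0.03],"spin":0},{"slide":[0.22,0,0.03],"spin":0},{"slide":[0.22,0,0.03],"spin":0},{"slide":[0.22,0,0.03],"spin":0},{"slide":[0.22,0,0.03],"spin":0}]}}

```text
time_s: 58.85
tcp_pos: [0.5886, -0.3627, 0.0119]
ee_rot: [[-0.019, -0.999, 0.046], [-0.977, 0.029, 0.213], [-0.214, -0.041, -0.976]]
wrist_force: [-0.8, 15.3, 8.7]
gripper_width: 0.006
```

Run:
```python
from h import *
st()
```

```text
eff [ -8.24 -46.62  16.68   6.78   2.64   0.05] j [-24.22  41.57   6.98 -14.44 -58.88  30.69] F [-0.8 15.3  8.7] tcp [ 0.5886 -0.3627  0.0119]
tilt deg xy [ 2.66 12.21]
```

Request:
{"fn": "servo_tool", "kwargs": {"deltas": [{"slide":[0.22,0,0.04],"spin":0},{"slide":[0.22,0,0.04],"spin":0},{"slide":[0.22,0,0.04],"spin":0},{"slide":[0.22,0,0.04],"spin":0},{"slide":[0.22,0,0.04],"spin":0},{"slide":[-0.6,-0.3,-0.1],"spin":0},{"slide":[-0.1,-0.4,0],"spin":0},{"slide":[0,-0.2,0],"spin":0},{"slide":[0,-0.2,0],"spin":0}]}}

```text
time_s: 59.75
tcp_pos: [0.6197, -0.3478, 0.0236]
ee_rot: [[-0.01, -0.999, 0.04], [-0.967, 0.02, 0.253], [-0.253, -0.037, -0.967]]
wrist_force: [-0.9, 0.3, 0.4]
gripper_width: 0.008
```

Run:
```python
from h import *
st()
```

```text
eff [ 1.800e-01 -5.396e+01  1.639e+01  3.250e+00 -1.000e-01  4.000e-02] j [-23.05  43.02  12.27 -16.08 -63.82  29.88] F [-0.9  0.3  0.4] tcp [ 0.6197 -0.3478  0.0236]
tilt deg xy [ 2.32 14.49]
```

Run:
```python
from h import *
to(.46,-.245,.14)
from clr import *
for q in ((.458,-.227,.03,3,14),(.458,-.227,.03,4,13.5),(.458,-.23,.12,3,14),(.5,-.27,.12,3,14)):
    j,e=ik(*q);print(q,clr(j),j.round(0))
```

```text
units [-5.09  6.29 -3.72] yaw jaw line -1.1 tcp [ 0.6197 -0.3478  0.0236] w 0.008 F [-0.9  0.3  0.4] t 59.8
(0.458, -0.227, 0.03, 3, 14) [0.025 0.032 0.071 0.084] [-18.  27. -18. -20. -48.]
(0.458, -0.227, 0.03, 4, 13.5) [0.021 0.03  0.07  0.082] [-18.  27. -19. -20. -47.]
(0.458, -0.23, 0.12, 3, 14) [0.078 0.077 0.143 0.144] [-18.  20. -14. -17. -59.]
(0.5, -0.27, 0.12, 3, 14) [0.116 0.113 0.164 0.171] [-21.  25.  -6. -16. -62.]
```

Request:
{"fn": "servo_tool", "kwargs": {"deltas": [{"slide":[-0.1,0,-0.6],"spin":0},{"slide":[-0.2,0,-0.8],"spin":0},{"slide":[-0.2,0,-0.8],"spin":0},{"slide":[-0.2,0.3,-0.8],"spin":0},{"slide":[-0.4,0.8,-0.8],"spin":0},{"slide":[-0.5,0.9,-0.3],"spin":0},{"slide":[-0.4,0.9,0.1],"spin":0},{"slide":[-0.4,0.9,0.1],"spin":0},{"slide":[-0.4,0.8,0.1],"spin":0},{"slide":[0,0,0],"spin":0}], "gripper": 0}}

```text
time_s: 60.75
tcp_pos: [0.4943, -0.3064, 0.1414]
ee_rot: [[-0.014, -0.999, 0.046], [-0.969, 0.025, 0.246], [-0.247, -0.041, -0.968]]
wrist_force: [0.5, -0.1, -0.1]
gripper_width: 0.833
```

Run:
```python
from h import *
to(.4595,-.227,.12);st();c=cap('wrist','w30.png');print(px(c,[.4595,-.228,.042]))
from clr import clr;print(clr(sense()['joints'][:5]))
```

```text
units [-2.85  1.5   1.55] yaw jaw line -1.4 tcp [ 0.4943 -0.3064  0.1414] w 0.833 F [ 0.5 -0.1 -0.1] t 60.8
eff [ 1.400e-01 -4.068e+01  1.669e+01  3.270e+00 -1.400e-01  2.000e-02] j [-23.95  25.18  -2.55 -15.4  -66.49  29.51] F [ 0.5 -0.1 -0.1] tcp [ 0.4943 -0.3064  0.1414]
tilt deg xy [ 2.62 14.1 ]
[331.29718157 262.63959478]
[0.154 0.152 0.204 0.213]
```

View pics/w30.png

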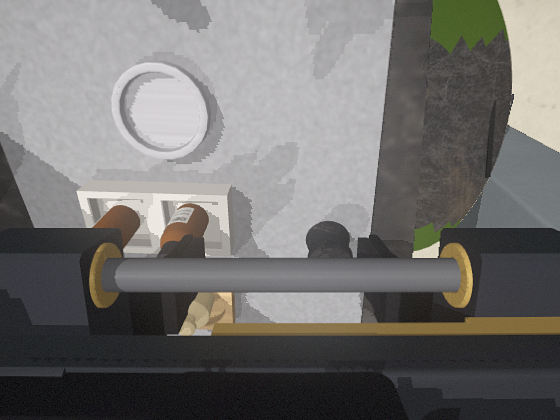

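Request:
{"fn": "servo_tool", "kwargs": {"deltas": [{"slide":[-0.6,0.35,0.15],"spin":0},{"slide":[-0.7,0.4,0.2],"spin":0},{"slide":[-0.7,0.4,0.2],"spin":0},{"slide":[-0.5,0.25,0.15],"spin":0},{"slide":[0,0,0],"spin":0}]}}

```text
time_s: 61.3
tcp_pos: [0.4639, -0.2435, 0.1415]
ee_rot: [[-0.015, -0.998, 0.054], [-0.97, 0.027, 0.24], [-0.241, -0.049, -0.969]]
wrist_force: [0.7, 0.2, 0.6]
gripper_width: 1.0
```

Run:
```python
from h import *
to(.4595,-.2275,.03);st();c=cap('wrist','w31.png');print(px(c,[.4595,-.228,.042]))
from clr import clr;print(clr(sense()['joints'][:5]))
```

```text
units [0.46 0.41 4.47] yaw jaw line -1.6 tcp [ 0.4639 -0.2435  0.1415] w 1.0 F [0.7 0.2 0.6] t 61.3
eff [ 3.000e-01 -3.512e+01  1.629e+01  3.140e+00 -7.000e-02 -3.000e-02] j [-19.07  19.39 -11.56 -16.12 -61.66  25.86] F [0.7 0.2 0.6] tcp [ 0.4639 -0.2435  0.1415]
tilt deg xy [ 3.07 13.75]
[294.49288807 194.47836987]
[0.102 0.1   0.166 0.168]
```

View pics/w31.png

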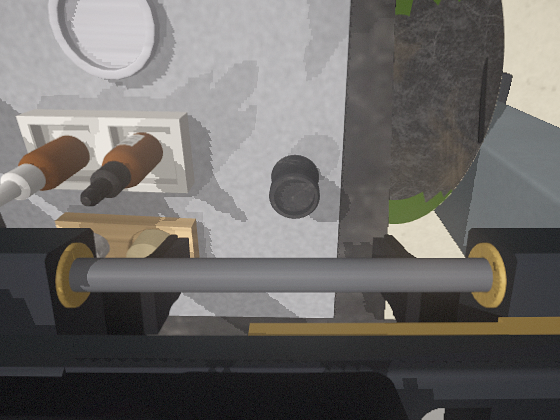

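Request:
{"fn": "servo_tool", "kwargs": {"deltas": [{"slide":[0.1,0.15,0.5],"spin":0},{"slide":[0.1,0.1,0.6],"spin":0},{"slide":[0.1,0.05,0.6],"spin":0},{"slide":[0.05,0.03,0.6],"spin":0},{"slide":[0.05,0.03,0.6],"spin":0},{"slide":[0,0,0],"spin":0}]}}

```text
time_s: 61.95
tcp_pos: [0.4612, -0.2405, 0.0619]
ee_rot: [[-0.018, -0.998, 0.055], [-0.971, 0.03, 0.237], [-0.238, -0.05, -0.97]]
wrist_force: [-0.4, 0.4, 0.1]
gripper_width: 1.002
```

Run:
```python
from h import *
to(.4595,-.2265,.029);st()
from clr import clr;print(clr(sense()['joints'][:5]))
```

```text
units [-0.23  0.15  1.4 ] yaw jaw line -1.7 tcp [ 0.4612 -0.2405  0.0619] w 1.002 F [-0.4  0.4  0.1] t 62.0
eff [  0.17 -37.09  14.53   2.84   0.07   0.04] j [-18.94  24.75 -16.37 -17.98 -51.74  29.09] F [-0.4  0.4  0.1] tcp [ 0.4612 -0.2405  0.0619]
tilt deg xy [ 3.17 13.59]
[0.043 0.051 0.098 0.108]
```

Request:
{"fn": "servo_tool", "kwargs": {"deltas": [{"slide":[-0.15,0.08,0.4],"spin":0},{"slide":[-0.1,0.06,0.4],"spin":0},{"slide":[0,0,0.4],"spin":0},{"slide":[0,0,0.2],"spin":0},{"slide":[0,0,0],"spin":0}]}}

```text
time_s: 62.45
tcp_pos: [0.4604, -0.2261, 0.0264]
ee_rot: [[-0.018, -0.998, 0.056], [-0.971, 0.031, 0.236], [-0.238, -0.05, -0.97]]
wrist_force: [-0.4, -0.2, 0.1]
gripper_width: 0.998
```

Run:
```python
from h import *
to(.4595,-.2265,.029);st()
from clr import clr;print(clr(sense()['joints'][:5]))
```

```text
units [-0.01  0.03 -0.11] yaw jaw line -1.8 tcp [ 0.4604 -0.2261  0.0264] w 0.998 F [-0.4 -0.2  0.1] t 62.5
eff [ 4.000e-02 -3.737e+01  1.292e+01  2.570e+00 -5.000e-02  2.000e-02] j [-17.58  27.1  -18.81 -19.39 -46.82  29.82] F [-0.4 -0.2  0.1] tcp [ 0.4604 -0.2261  0.0264]
tilt deg xy [ 3.21 13.53]
[0.019 0.025 0.064 0.077]
```

Request:
{"fn": "servo_tool", "kwargs": {"deltas": [{"slide":[0,0,0],"spin":0},{"slide":[0,0,0],"spin":0},{"slide":[0,0,0],"spin":0},{"slide":[0,0,0],"spin":0},{"slide":[0,0,0],"spin":0},{"slide":[0,0,0],"spin":0},{"slide":[0,0,0],"spin":0},{"slide":[0,0,0],"spin":0},{"slide":[0,0,0],"spin":0}], "gripper": 255}}

```text
time_s: 63.35
tcp_pos: [0.4616, -0.2269, 0.028]
ee_rot: [[-0.017, -0.998, 0.059], [-0.972, 0.031, 0.235], [-0.236, -0.054, -0.97]]
wrist_force: [-0.1, 0.5, -0.9]
gripper_width: 0.429
```

Request:
{"fn": "servo_tool", "kwargs": {"deltas": [{"slide":[0,0,0],"spin":0},{"slide":[-0.08,0,-0.3],"spin":0},{"slide":[-0.1,-0.02,-0.4],"spin":0},{"slide":[-0.1,-0.02,-0.5],"spin":0},{"slide":[0,0,0],"spin":0}]}}

```text
time_s: 63.85
tcp_pos: [0.4612, -0.2274, 0.0618]
ee_rot: [[-0.017, -0.998, 0.06], [-0.972, 0.03, 0.234], [-0.235, -0.054, -0.97]]
wrist_force: [0.3, 0.6, 0.1]
gripper_width: 0.427
```

Run:
```python
from h import *
to(.589,-.347,.1);st()
im=cap('scene')['frame'][:,:,::-1];cv2.imwrite('pics/s32.png',cv2.resize(im[160:340,260:420],None,fx=3.2,fy=3.2));cap('wrist','w32.png')
```

```text
units [ 4.2  -5.33 -2.3 ] yaw jaw line -1.7 tcp [ 0.4612 -0.2274  0.0618] w 0.427 F [0.3 0.6 0.1] t 63.9
eff [-3.000e-02 -3.610e+01  1.389e+01  2.830e+00 -2.200e-01 -2.000e-02] j [-17.54  24.04 -17.56 -18.18 -50.64  28.04] F [0.3 0.6 0.1] tcp [ 0.4612 -0.2274  0.0618]
tilt deg xy [ 3.43 13.41]
```

View pics/s32.png

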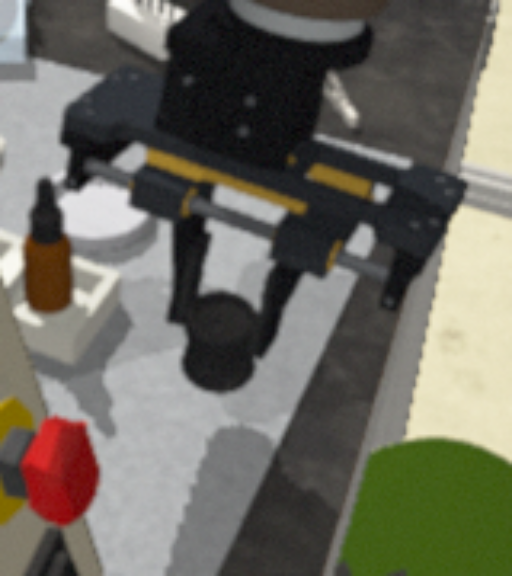

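Request:
{"fn": "servo_tool", "kwargs": {"deltas": [{"slide":[0.3,0,-0.8],"spin":0},{"slide":[0.6,0,-0.9],"spin":0},{"slide":[0.8,0,-0.6],"spin":0},{"slide":[0.8,0,-0.2],"spin":0},{"slide":[0.8,-0.2,-0.2],"spin":0},{"slide":[0.7,-0.5,-0.15],"spin":0},{"slide":[0.5,-0.8,-0.1],"spin":0},{"slide":[0.2,-0.9,0],"spin":0},{"slide":[0,-0.9,0],"spin":0},{"slide":[0,-0.9,0],"spin":0}]}}

```text
time_s: 64.95
tcp_pos: [0.5554, -0.3652, 0.1059]
ee_rot: [[-0.024, -0.999, 0.048], [-0.97, 0.035, 0.242], [-0.244, -0.041, -0.969]]
wrist_force: [-0.1, 0.1, 0.3]
gripper_width: 0.424
```

Run:
```python
from h import *
to(.588,-.348,.06);st()
```

```text
units [-0.25 -1.2   2.01] yaw jaw line -2.0 tcp [ 0.5554 -0.3652  0.1059] w 0.424 F [-0.1  0.1  0.3] t 65.0
eff [ -0.55 -49.32  16.58   3.44  -0.     0.15] j [-26.3   34.42   8.13 -14.9  -68.16  30.68] F [-0.1  0.1  0.3] tcp [ 0.5554 -0.3652  0.1059]
tilt deg xy [ 2.78 13.88]
```

Request:
{"fn": "servo_tool", "kwargs": {"deltas": [{"slide":[-0.1,-0.4,0.1],"spin":0},{"slide":[0,-0.5,0.3],"spin":0},{"slide":[0,-0.3,0.4],"spin":0},{"slide":[0,-0.05,0.5],"spin":0},{"slide":[0,0,0.5],"spin":0},{"slide":[0,0,0],"spin":0}]}}

```text
time_s: 65.55
tcp_pos: [0.5893, -0.3497, 0.0565]
ee_rot: [[-0.025, -0.999, 0.042], [-0.968, 0.035, 0.247], [-0.248, -0.035, -0.968]]
wrist_force: [-0.1, 0.0, -0.1]
gripper_width: 0.43
```

Run:
```python
from h import *
to(.589,-.346,.033);st();cap('wrist','w33.png')
```

```text
units [0.09 0.05 0.95] yaw jaw line -2.0 tcp [ 0.5893 -0.3497  0.0565] w 0.43 F [-0.1  0.  -0.1] t 65.5
eff [ 1.800e-01 -5.189e+01  1.758e+01  3.440e+00  1.000e-02  2.000e-02] j [-24.01  38.92   9.11 -15.56 -64.68  29.5 ] F [-0.1  0.  -0.1] tcp [ 0.5893 -0.3497  0.0565]
tilt deg xy [ 2.42 14.13]
```

View pics/w33.png

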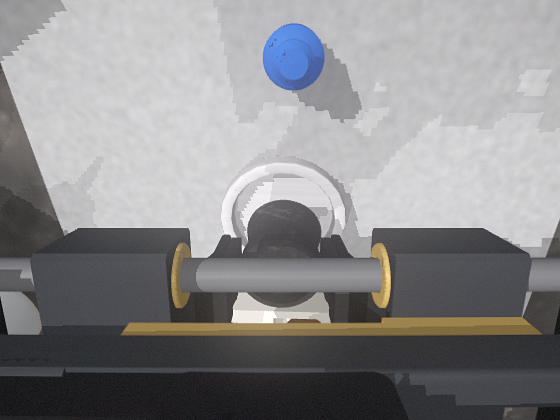

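Request:
{"fn": "servo_tool", "kwargs": {"deltas": [{"slide":[0,0.03,0.35],"spin":0},{"slide":[0.03,0,0.3],"spin":0},{"slide":[0.03,0,0.15],"spin":0},{"slide":[0,0,0],"spin":0}]}}

```text
time_s: 66.0
tcp_pos: [0.5894, -0.3474, 0.0375]
ee_rot: [[-0.025, -0.999, 0.045], [-0.969, 0.036, 0.244], [-0.246, -0.038, -0.969]]
wrist_force: [0.4, -0.1, 0.2]
gripper_width: 0.429
```

Run:
```python
from h import *
to(.589,-.346,.033);st();cap('wrist','w34.png')
```

```text
units [-0.01  0.02  0.19] yaw jaw line -2.0 tcp [ 0.5894 -0.3474  0.0375] w 0.429 F [ 0.4 -0.1  0.2] t 66.0
eff [ 4.000e-02 -5.139e+01  1.660e+01  3.290e+00 -9.000e-02  2.000e-02] j [-23.83  39.86   7.96 -15.83 -62.42  29.96] F [ 0.4 -0.1  0.2] tcp [ 0.5894 -0.3474  0.0375]
tilt deg xy [ 2.58 14.  ]
```

View pics/w34.png

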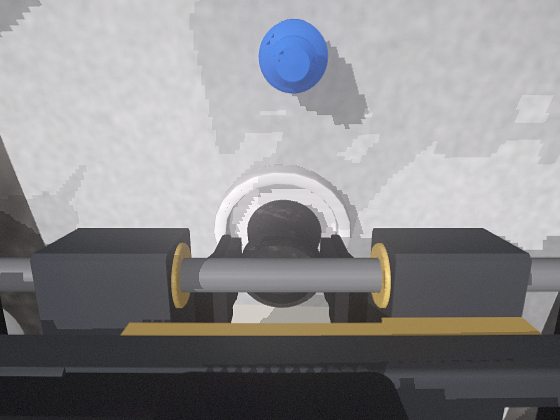

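Request:
{"fn": "servo_tool", "kwargs": {"deltas": [{"slide":[0.03,0,0.1],"spin":0},{"slide":[0.02,0,0.08],"spin":0},{"slide":[0,0,0.02],"spin":0},{"slide":[0,0,0],"spin":0}]}}

```text
time_s: 66.45
tcp_pos: [0.5903, -0.3482, 0.0334]
ee_rot: [[-0.025, -0.999, 0.047], [-0.969, 0.036, 0.243], [-0.244, -0.04, -0.969]]
wrist_force: [0.9, -0.6, -0.8]
gripper_width: 0.433
```

Run:
```python
from h import *
to(.589,-.346,.033);st()
```

```text
units [-0.08  0.06  0.03] yaw jaw line -2.0 tcp [ 0.5903 -0.3482  0.0334] w 0.433 F [ 0.9 -0.6 -0.8] t 66.5
eff [-0.000e+00 -5.135e+01  1.643e+01  3.260e+00 -1.200e-01  1.000e-02] j [-23.85  40.14   7.88 -15.88 -61.91  30.12] F [ 0.9 -0.6 -0.8] tcp [ 0.5903 -0.3482  0.0334]
tilt deg xy [ 2.72 13.92]
```

Request:
{"fn": "servo_tool", "kwargs": {"deltas": [{"slide":[0,0,0.02],"spin":0},{"slide":[0,0,0],"spin":0},{"slide":[0,0,0],"spin":0},{"slide":[0,0,0],"spin":0},{"slide":[-0.08,0,-0.3],"spin":0},{"slide":[-0.12,0,-0.5],"spin":0},{"slide":[-0.15,-0.03,-0.7],"spin":0},{"slide":[-0.2,-0.03,-0.8],"spin":0},{"slide":[-0.1,0,-0.9],"spin":0},{"slide":[0.3,0.3,-0.8],"spin":0}], "gripper": 70}}

```text
time_s: 67.45
tcp_pos: [0.5798, -0.3626, 0.138]
ee_rot: [[-0.023, -0.999, 0.045], [-0.969, 0.033, 0.243], [-0.244, -0.038, -0.969]]
wrist_force: [1.0, 0.3, 0.3]
gripper_width: 0.728
```

Request:
{"fn": "servo_tool", "kwargs": {"deltas": [{"slide":[0.8,0.8,-0.5],"spin":0},{"slide":[0.8,0.8,-0.2],"spin":0},{"slide":[0.8,0.8,-0.2],"spin":0},{"slide":[0.8,0.8,-0.2],"spin":0},{"slide":[0.8,0.8,-0.2],"spin":0},{"slide":[0.8,0.8,-0.2],"spin":0},{"slide":[0.8,0.8,-0.2],"spin":0},{"slide":[0.8,0.8,-0.2],"spin":0},{"slide":[0.5,0.5,0],"spin":0},{"slide":[0,0,0],"spin":0}]}}

```text
time_s: 68.45
tcp_pos: [0.3977, -0.5464, 0.1552]
ee_rot: [[-0.016, -0.998, 0.064], [-0.974, 0.03, 0.225], [-0.227, -0.059, -0.972]]
wrist_force: [1.0, 0.3, -0.6]
gripper_width: 0.728
```

Run:
```python
from h import *
st();im=cap('top','t40.png')['frame'][:,:,::-1];cv2.imwrite('pics/t40c.png',cv2.resize(im[120:320,150:410],None,fx=3,fy=3));im=cap('scene')['frame'][:,:,::-1];cv2.imwrite('pics/s40c.png',cv2.resize(im[120:360,230:430],None,fx=2.5,fy=2.5))
```

```text
eff [ -0.83 -49.42  18.84   3.93  -0.17   0.09] j [-45.94  34.4   14.69 -11.99 -77.41  47.95] F [ 1.   0.3 -0.6] tcp [ 0.3977 -0.5464  0.1552]
tilt deg xy [ 3.69 12.89]
```

View pics/t40c.png

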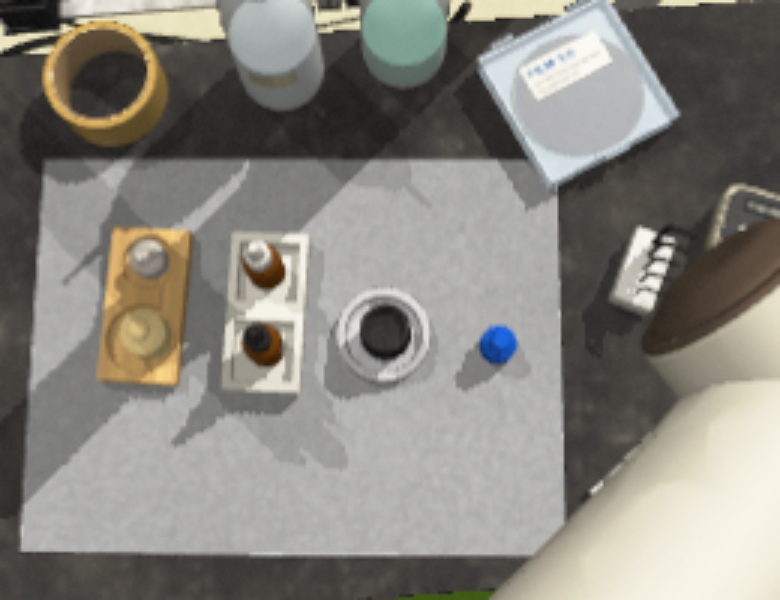

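View pics/s40c.png

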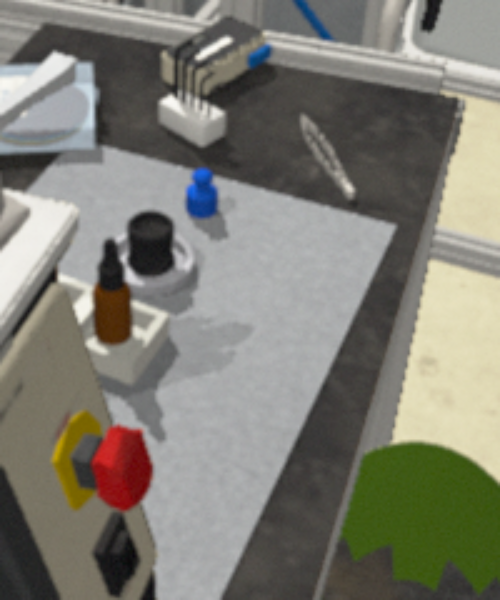

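The top view shows everything standing in its place: the steel weight in the narrow recess at (148,256) and the brass one in the wide recess at (138,332), both bottles in the rack, and the loupe in the dish at (385,330). The tape roll, tweezers and blue weight haven't moved. The scene view shows the black bottle and the loupe upright too. Handing in.

Run:
```python
from h import *
s=sense(); print(s['joint_velocities'].round(2), s['wrist_force'].round(1), s['time_s'])
print(r.finish_job())
```

```text
[ 1.53  0.02 -0.23 -0.26  0.11 -0.11] [-0.   0.3 -0.4] 68.55
the job is handed in; nothing more can be done
None
```

All five items are in their holders, released and upright, and I handed the job in at 68.6 s. The last top view showed all five in place, and the scene view confirmed the loupe and the black bottle upright. The tape roll, tweezers and blue look-alike had not moved.

- **Placement:** the large weight is in the wide recess and the small weight in the narrow one. The black-capped bottle is in the near pocket, the white-capped one in the far pocket, and the loupe is in the dish. They went in the order asked.
- **Early contact:** on the first, fast descent, at about 3 s, the arm was knocked about 20 mm aside and 2° off vertical. I think the wrist tube hit a clamp handle on the polishing machine. The wrist sensor does not see such contact, so I cannot say whether it stayed under 40 N.
- **Light touches:** when I tested that spot again slowly, the arm seemed to rest lightly on the handle.
- **Tilted tool:** pointing straight down, the arm would have met that clamp at the loupe and the wide recess. I tilted the tool up to about 14° by pressing the shut fingers against the inside of the dish rim, with at most about 20 N seen at the wrist. The white bottle was carried about 6° off upright and settled flat when released.
- **Disagreements:** the gripper opening read about 6 mm under the stated diameter for both weights, though both held firmly. The arm also passed through part of the stated machine box without contact, so the box looks larger than the machine itself.

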